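# Probe the gasket seam of a sensor housing

### The job

Move all the brass weights from the cover to the black tray, then lift the cover off its pins and lay it flat on the middle of the blue pad. Take the probe and guide its tip slowly (2 to 3 cm a second) along the black seam on the housing, from the green dot all the way round to the red dot, then hang it upright back in its rest. Finally seat the cover fully home on the housing's pins, leaving the weights in the tray and the other things on the bench where they are.

Things in the scene. Friction and masses are not known exactly. Their poses are not given: they have to be found in the camera images.
- housing: fixed aluminium housing, 130 (x) x 180 (y) x 40 mm; origin: centre of its underside. Two pins, 7 mm thick, tapered, rise 12 mm above the deck at x 0, y +-45; open pocket 48 x 70 mm in the middle. Black seam, 5 mm wide, flush with the deck, in straight lines through x, y: green dot (-42,-12), (-42,-64), (42,-64), (42,0), (42,64), (-42,64), red dot (-42,12)
- cover: loose grey plate, 130 (x) x 180 (y) x 6 mm, 0.22 kg, two 10 mm through holes at x 0, y +-45 mm that fit over the housing's pins (seated: axes match the housing's, or half a turn away). Black bar handle in the middle, 14 mm wide (x), 56 mm long (y), up to 33 mm above the origin. Origin: centre of the plate's underside
- weight1: brass hold-down weight: square foot 34 x 34 x 16 mm with a round knob (22 mm across, 20 mm tall) on top, 36 mm tall in all, 160 g. Origin: centre of its underside, z up through the knob. May be absent (None)
- weight2: brass hold-down weight: square foot 34 x 34 x 16 mm with a round knob (22 mm across, 20 mm tall) on top, 36 mm tall in all, 160 g. Origin: centre of its underside, z up through the knob. May be absent (None)
- weight3: brass hold-down weight: square foot 34 x 34 x 16 mm with a round knob (22 mm across, 20 mm tall) on top, 36 mm tall in all, 160 g. Origin: centre of its underside, z up through the knob. May be absent (None)
- weight4: brass hold-down weight: square foot 34 x 34 x 16 mm with a round knob (22 mm across, 20 mm tall) on top, 36 mm tall in all, 160 g. Origin: centre of its underside, z up through the knob. May be absent (None)
- tray: fixed black open tray, 170 x 170 mm outside, 30 mm tall, walls and floor about 4 mm. Origin: centre of its underside
- pad: fixed blue pad, 150 mm (its x) x 200 mm (its y) x 4 mm. Origin: centre of its underside
- rest: fixed probe rest: a grey square tube, 36 mm outside, 28 mm inside, its rim 78 mm above the origin, on a round foot 72 mm across. Origin: centre of its underside. The probe hangs in it by its yellow collar
- probe: loose stylus, 125 mm tall, 60 g, upright in the rest at the start. Origin at its tip, z up along it. Steel shaft 8 mm thick (4 mm over the last 12 mm), yellow collar 44 mm across from 66 to 71 mm, orange grip 16 x 16 mm (sides along its x and y) from 71 to 125 mm. In the rest the collar lies on the rim, the tip 12 mm above the rest's origin
- seam0 (a point): point of the gasket seam, on the deck: the green start dot
- seam1 (a point): point of the gasket seam, on the deck: the first corner
- seam2 (a point): point of the gasket seam, on the deck: the second corner
- seam3 (a point): point of the gasket seam, on the deck: the middle of the far side
- seam4 (a point): point of the gasket seam, on the deck: the third corner
- seam5 (a point): point of the gasket seam, on the deck: the fourth corner
- seam6 (a point): point of the gasket seam, on the deck: the red end dot
- bottle: bystander: white bottle with red cap, 48 mm across, 110 mm tall; origin under its centre
- screwdriver: bystander: red screwdriver lying down
- cup: bystander: white plastic cup, 60 mm across, 45 mm tall
- pliers: bystander: pliers with red grips, lying
- stapler: bystander: blue stapler, 100 mm long
- marker_pot: bystander: black round pot, 44 mm across, 50 mm tall
- carton: bystander: cardboard carton, 90 x 120 x 60 mm
Mind the look-alikes: they are no part of the job. What is shaped like the probe but purple or turquoise is not meant.

How it is judged:
By the outcome, as a careful person would: the job done as asked, in the order asked, and still so for the second after the job is handed in, with the robot touching nothing.
Of weight1, weight2, weight3, weight4 only 2 to 4 are there at a start; the rules pass over those that are not, and their reading is None.
At some moment in a run one of weight1, weight2, weight3, weight4 may be knocked a few centimetres aside while the robot is not near it.
Once in a run the grip may slacken for a moment while it holds something.
It also fails if it takes over 210 s, if anything falls off the work surface, if the arm or the gripper's body presses on something with over 40 N, if the wrist force passes 120 N, or if a joint passes its speed limit or range.

### The arm

A 6-joint arm with a two-finger parallel gripper is mounted at the origin on the work surface. World frame = base frame: x ahead of the robot, y to its left, z up, the work surface at z = 0. Lengths are in m, angles in rad, forces in N, time in s.
With the tool pointing down it reaches from about 0.35 to 0.8 m from the base axis. Payload 7.3 kg.
Tool frame: the origin (TCP) lies at the very end of the fingers, on their centre line; the grasp point (between the pads) lies 19 mm behind it; y points along the fingers, z is the direction in which the jaws open and shut, and the axes are right-handed (so a half turn about y gives the same grasp; the last joint's range is limited). The gripper opens to 85 mm and grips with 20 to 120 N. Pads are 22 mm wide; open, the fingers measure 114 mm over their backs; the gripper's body (76 mm by 85 mm) begins 54 mm behind the grasp point. The pads swing forward as they close: fully open they stand 13 mm farther back than shut.
Start: joints at [1.014, 0.342, 1.524, -0, 1.275, -0.146], TCP at [0.21, 0.481, 0.231] pointing down, gripper open.
Joint ranges: [-2.53, 2.53], [-0.77, 2.02], [0.04, 2.7], [-1, 4.14], [0.28, 2.66], [-3.11, 3.11]. Speed limits (rad/s): [2.57, 2.57, 3.14, 3.14, 3.14, 3.14].

### API

Orientations are given as [roll, pitch, yaw] about the fixed x, y, z axes, in that order (R = Rz(yaw) Ry(pitch) Rx(roll)).
In Python, from plant import readout, capture, get_calibration, job gives the robot as it stands.
- The arm moves only by the tool move_arm, never from a script. Its argument "increments" is a list of rows, each an object with "linear": the shift along the tool's x, y, z in units of 50 mm (1.0 is 50 mm), a list of three; "turn": the turn, a rotation vector about the tool's x, y, z in units of 6 degrees (1.0 is 6 degrees), a list of three; "gripper": the closure, from -1 (fully open) to 1 (shut), so that 0 is half open. A call has 1 to 8 rows; each row is the pose to reach, as a shift and turn from the pose commanded when the call began, along the tool's axes at that moment; what a row does not reach only later rows make up. A row lasts 1/10 s, in which the tool goes at most 50 mm and 8.59 degrees, less where a joint would pass 70% of its speed; a pose out of reach is approached as far as the arm can. A call with a gripper value outside its range is refused whole. The fingers move at their own pace and stop on an object; "newtons" is the grip in N (left out, the last holds). Time passes only in rows, so rows that repeat a pose let the fingers close. It gives the time, the measured TCP pose, the force and the opening at its end, in the units of the state.
- readout.sense(): the state, without advancing time (a new reading comes with each control period).
- capture(name): name is "side" or "top"; returns the picture (480x640x3 uint8, red, green, blue); there is no depth.
- get_calibration(name): a dict with "K" (3x3 intrinsics, pixels), "extrinsics" (4x4, takes a point from world to camera coordinates). Camera axes: x right, y down, z forward; pixel columns grow to the right and rows downward; lengths in m; the calibration is good to about 2 mm. A picture is of the moment at which its call begins. get_calibration takes no time and is no camera call.
- job.finish_job(): hands the job in, once; it reports no verdict.
The state is a dict: "t": time; "qpos": joint angles; "dq": joint speeds; "tau": joint torques, N m; "tool_pos": TCP position; "tool_rot": TCP orientation; "force": force on the tool from outside, world axes, zero at the start; "torque": the same for the moment, N m; "finger_gap": finger opening in m.
Only numpy, scipy, OpenCV 4.12 (cv2) and the standard library are available. Lean on these libraries where they do the work, as an engineer would, in place of code of your own. Each camera call takes 0.05 s, during which the arm holds its last target.

## Working session

There is one attempt and no reset: what is moved stays moved. The work goes in short steps, Python scripts to look and compute and a tool call to move; the robot and the scene stay as the last step left them, time stands still between calls to the robot, and variables do not carry over. Pictures are saved under pics/ and viewed, and the job is handed in when it is done.

Besides the shell and the picture viewer there is one more tool, called after "Request:" by a JSON object that holds its "name" and its "arguments". move_arm: Moves the arm, as the interface text tells. Its arguments: {"type":"object","properties":{"increments":{"type":"array"},"newtons":{"type":"number"}},"required":["increments"]}

```bash
ls; mkdir -p pics; python3 - <<'E'
from plant import readout, capture, get_calibration
import cv2,numpy as np
print(readout.sense())
for n in("side","top"):
    c=get_calibration(n);print(n,np.round(c["K"],1).tolist(),np.round(c["extrinsics"],4).tolist())
    im=capture(n);cv2.imwrite(f"pics/{n}0.png",im[:,:,::-1])
E
```

```text
pics
{'t': 0.0, 'qpos': array([ 1.01399951e+00,  3.42711543e-01,  1.52523681e+00, -2.77025408e-05,
        1.27565484e+00, -1.46056795e-01]), 'dq': array([ 0.00030326,  0.00037146,  0.00042453,  0.00052764, -0.00087279,
        0.00250895]), 'tau': array([-2.97490123e-02, -4.33188236e+01, -2.48738533e+01,  1.57156109e-02,
       -1.59484609e-01,  7.03498197e-03]), 'tool_pos': array([0.2093292 , 0.48082653, 0.23055524]), 'tool_rot': array([-1.57278931e+00,  2.66402203e-04, -4.10732199e-01]), 'force': array([0.4731254 , 0.24569531, 0.35790726]), 'torque': array([ 0.00210605, -0.03680109, -0.0020043 ]), 'finger_gap': 0.08558777508256118}
side [[519.2, 0.0, 312.6], [0.0, 519.2, 232.8], [0.0, 0.0, 1.0]] [[0.9867, -0.1626, 0.0022, -0.5836], [-0.0976, -0.6028, -0.7919, 0.0982], [0.1301, 0.7811, -0.6107, 1.0254], [0.0, 0.0, 0.0, 1.0]]
top [[473.6, 0.0, 319.2], [0.0, 473.6, 243.9], [0.0, 0.0, 1.0]] [[-0.0125, -0.9998, 0.0179, -0.0238], [-0.9971, 0.0112, -0.0749, 0.5779], [0.0747, -0.0188, -0.997, 0.9544], [0.0, 0.0, 0.0, 1.0]]
```

View pics/side0.png

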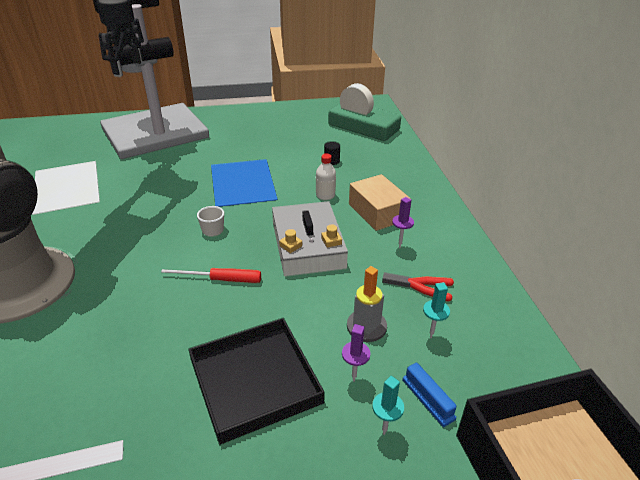

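View pics/top0.png

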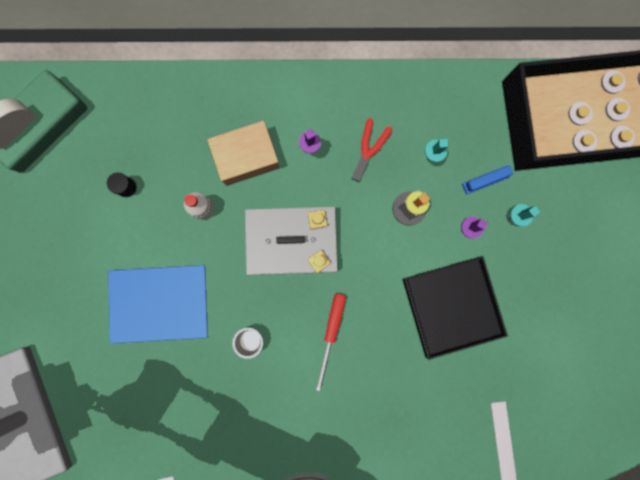

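Two weights are on the cover, near its right end in the top view at (318,219) and (319,261). The probe stands at about (417,204), with decoys around it. I'll enlarge these areas.

```bash
cat > h.py <<'E'
import numpy as np,cv2
from plant import readout, capture, get_calibration
from scipy.spatial.transform import Rotation as R
def ray(n,uv):
    c=get_calibration(n);E=np.array(c["extrinsics"]);K=np.array(c["K"])
    d=E[:3,:3].T@np.linalg.solve(K,[uv[0],uv[1],1.]);o=-E[:3,:3].T@E[:3,3];return o,d
def pl(n,uv,z):
    o,d=ray(n,uv);return o+d*(z-o[2])/d[2]
def proj(n,p):
    c=get_calibration(n);E=np.array(c["extrinsics"]);K=np.array(c["K"])
    q=K@(E[:3,:3]@np.asarray(p,float)+E[:3,3]);return q[:2]/q[2]
def tri(a,b):  # side uv, top uv
    o1,d1=ray("side",a);o2,d2=ray("top",b)
    d1=d1/np.linalg.norm(d1);d2=d2/np.linalg.norm(d2)
    s=np.linalg.lstsq(np.c_[d1,-d2],o2-o1,rcond=None)[0]
    p,q=o1+s[0]*d1,o2+s[1]*d2
    return (p+q)/2,np.linalg.norm(p-q)
def crop(src,x,y,w,h,k,out):
    im=cv2.imread(src)[y:y+h,x:x+w]
    im=cv2.resize(im,None,fx=k,fy=k,interpolation=cv2.INTER_CUBIC)
    for i in range(0,w,10): cv2.putText(im,str(x+i),(i*k,8),0,.3,(255,255,255),1) if i%20==0 else None; cv2.line(im,(i*k,0),(i*k,3),(255,255,255),1)
    for i in range(0,h,10): cv2.putText(im,str(y+i),(0,i*k+4),0,.3,(255,255,255),1) if i%20==0 else None
    cv2.imwrite(out,im)
E
python3 - <<'E'
from h import *
crop("pics/top0.png",235,195,120,90,6,"pics/c1.png")
crop("pics/side0.png",260,190,100,90,6,"pics/c2.png")
crop("pics/top0.png",380,180,130,180,3,"pics/c3.png")
crop("pics/side0.png",180,255,220,190,3,"pics/c4.png")
E
```

```text
(no output)
```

View pics/c1.png

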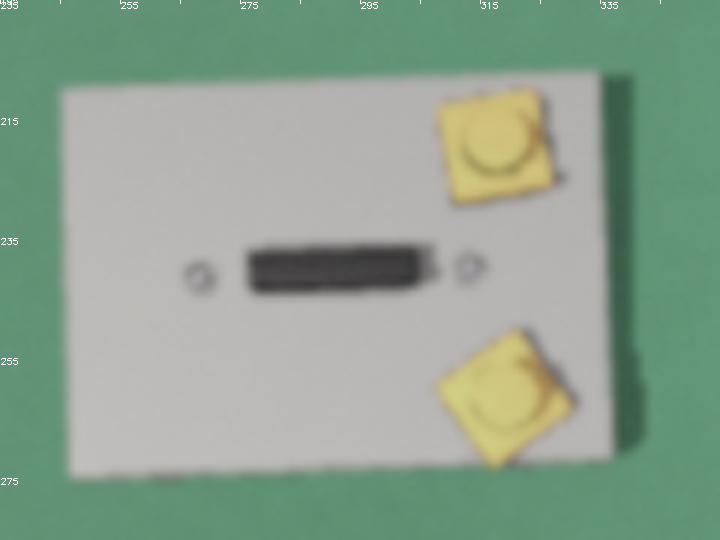

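View pics/c2.png

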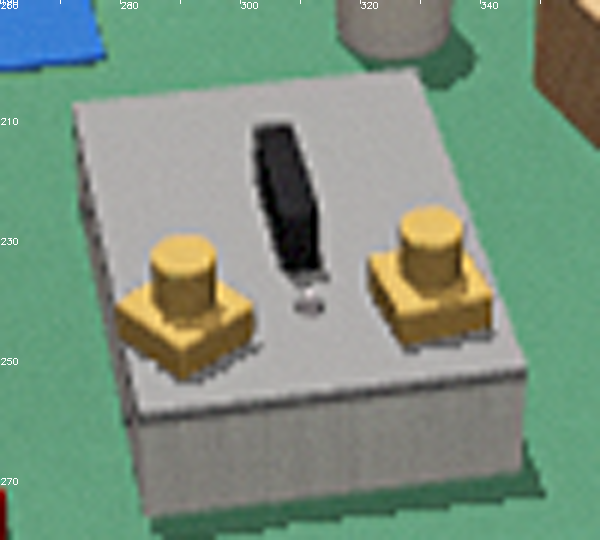

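View pics/c3.png

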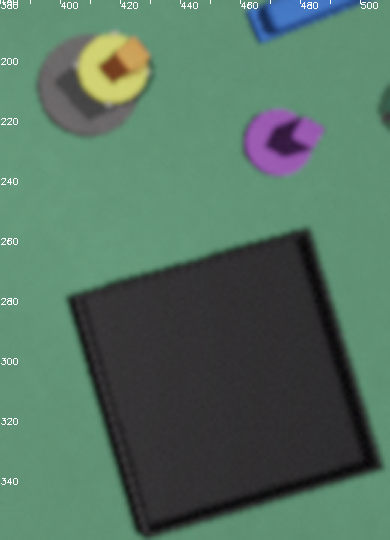

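View pics/c4.png

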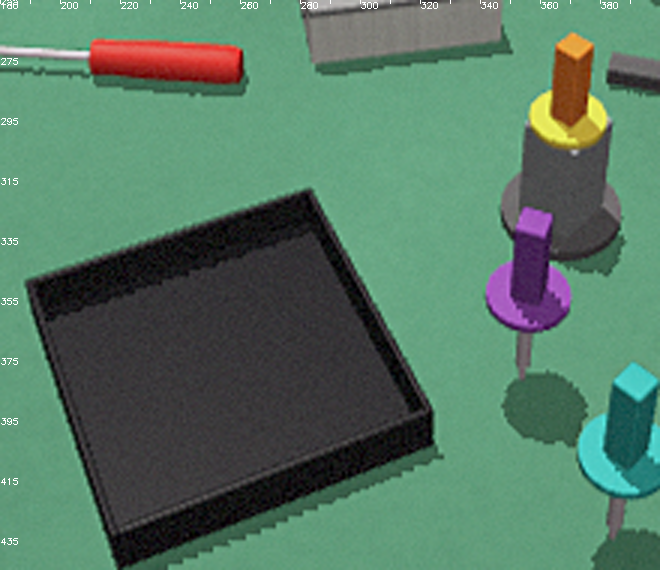

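```bash
python3 - <<'E'
from h import *
crop("pics/top0.png",100,258,115,95,6,"pics/c5.png")
crop("pics/side0.png",200,150,90,60,8,"pics/c6.png")
crop("pics/top0.png",385,180,60,50,12,"pics/c7.png")
crop("pics/side0.png",335,255,70,90,6,"pics/c8.png")
np.set_printoptions(precision=4,suppress=True)
T=lambda l,s,t:print(l,*tri(s,t))
cs=[((272.5,207.2),(246.7,274.3)),((329.2,201.7),(245.3,209.7)),((347.5,251.7),(335,207)),((283.3,259.5),(337.2,271.3))]
P=[tri(*c)[0] for c in cs]
for p in P:print(p)
print("cover mean",np.mean(P,0))
Q=np.array([pl("top",c[1],.046) for c in cs]);print("top-only",Q.mean(0)); 
print("yaw",np.arctan2(*( (Q[1]-Q[0]+Q[2]-Q[3])[[1,0]])), np.linalg.norm(Q[1]-Q[0]),np.linalg.norm(Q[1]-Q[2]))
print("pins",pl("top",(268.3,241.2),.05),pl("top",(313.3,239.5),.05))
T("A",(332,227.5),(318,217.8)); T("B",(290.8,232.2),(320,260.5))
print(pl("top",(318,217.8),.082),pl("top",(320,260.5),.082))
for W in ([(308,212),(325,210),(327.7,225.5),(310.3,228.7)],[(321.5,250),(331,263),(317.5,272.5),(307.8,259.5)]):
    w=np.array([pl("top",c,.062) for c in W]);print(w.mean(0),np.degrees(np.arctan2(*(w[1]-w[0])[[1,0]])),np.linalg.norm(w[1]-w[0]))
tr=[((189.5,349),(428,358)),((283,318),(403,279.3)),((323,392),(482,257)),((219,431),(506.3,336))]
tp=[tri(*c)[0] for c in tr];print(np.array(tp),np.mean(tp,0))
T("griptop",(371.7,269),(424.3,198.3));T("collar",(369.3,294.3),(418,202.7))
w=[pl("top",c,.137) for c in [(380+118/3,180+47/3),(380+45,191),(380+152/3,180+53/3),(380+133/3,180+24)]];print(np.array(w),np.mean(w,0))
E
```

```text
[0.5182 0.1154 0.0443]
[0.648  0.1183 0.043 ]
[ 0.651  -0.0632  0.0444]
[ 0.5214 -0.0657  0.0439]
cover mean [0.5847 0.0262 0.0439]
top-only [0.5835 0.0262 0.046 ]
yaw 0.01971576053076327 0.1300264435045608 0.18106046489483255
pins [0.5821 0.0716 0.05  ] [ 0.5845 -0.0184  0.05  ]
A [ 0.6249 -0.0279  0.0815] 0.0018489135139746848
B [ 0.5418 -0.0307  0.0821] 0.0017516052955330655
[ 0.624  -0.0278  0.082 ] [ 0.541  -0.0306  0.082 ]
[ 0.6241 -0.0276  0.062 ] -83.80870089456491 0.034021267807758875
[ 0.5403 -0.0299  0.062 ] -144.59581151586144 0.03176153394767481
[[ 0.3436 -0.2476  0.0272]
 [ 0.5039 -0.2015  0.025 ]
 [ 0.5469 -0.3654  0.0272]
 [ 0.3873 -0.4076  0.0303]] [ 0.4454 -0.3056  0.0274]
griptop [ 0.6517 -0.2227  0.1381] 0.0020440773644636897
collar [ 0.6521 -0.2238  0.0815] 0.0006755981884030004
[[ 0.6559 -0.2137  0.137 ]
 [ 0.6644 -0.2244  0.137 ]
 [ 0.6519 -0.2345  0.137 ]
 [ 0.6403 -0.2225  0.137 ]] [ 0.6531 -0.2238  0.137 ]
```

View pics/c5.png

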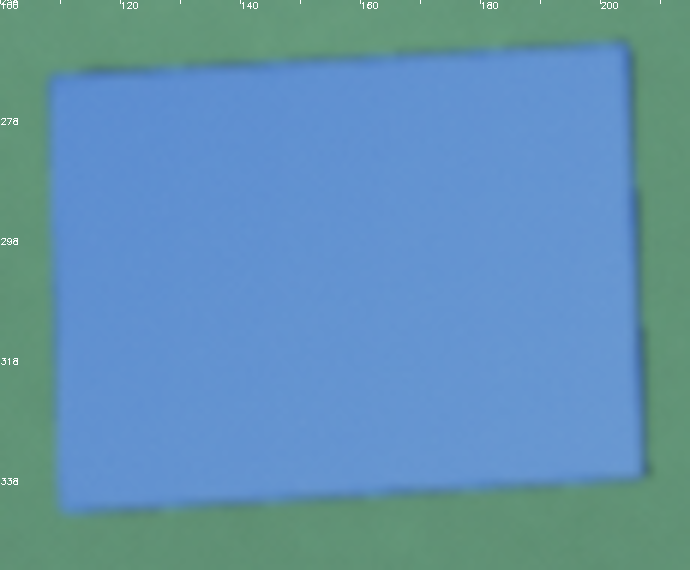

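View pics/c6.png

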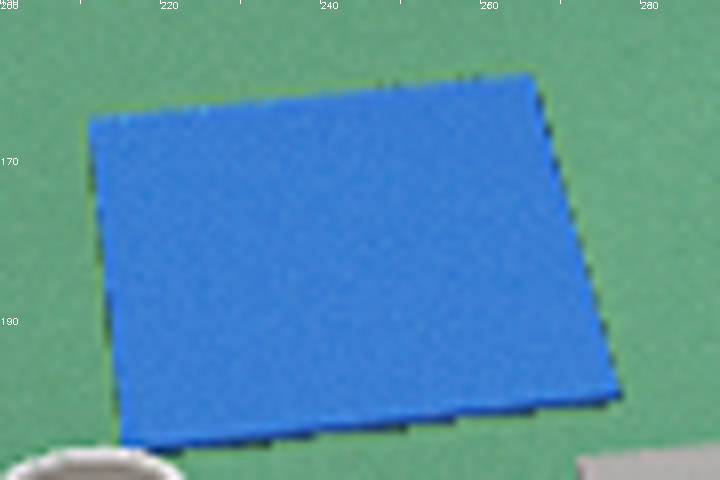

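View pics/c7.png

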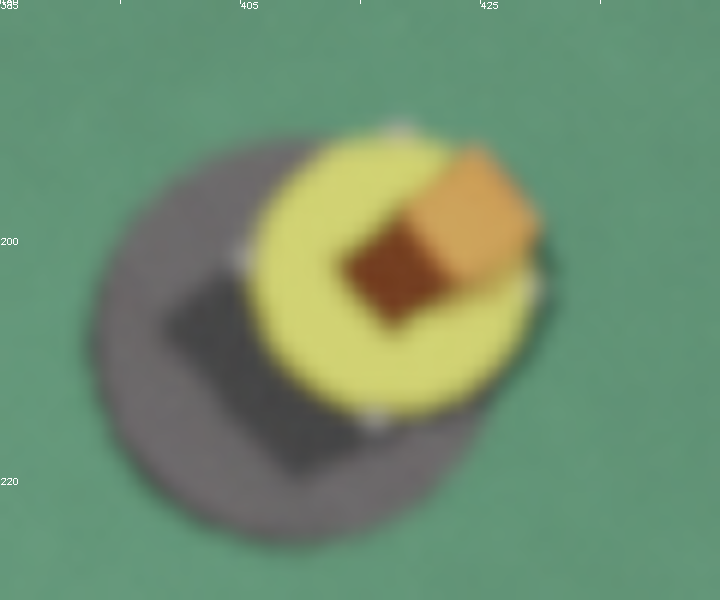

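View pics/c8.png

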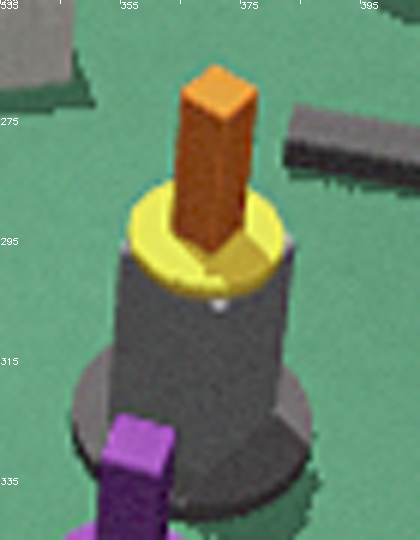

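```bash
cat >> h.py <<'E'
np.set_printoptions(precision=4,suppress=True)
def go(x,y,z,yaw=None):
    s=readout.sense();R0=R.from_euler("xyz",s["tool_rot"])
    lin=R0.inv().apply(np.array([x,y,z])-s["tool_pos"])/.05
    psi=s["tool_rot"][2] if yaw is None else yaw
    t=(R0.inv()*R.from_euler("xyz",[-np.pi/2,0,psi])).as_rotvec(degrees=True)/6
    print("lin",np.round(lin,3),"turn",np.round(t,3),"at",s["tool_pos"],np.round(s["tool_rot"],4),"F",np.round(s["force"],1),"gap",round(s["finger_gap"],4),"t",round(s["t"],2))
def shot(tag):
    for n in("side","top"): cv2.imwrite(f"pics/{n}{tag}.png",capture(n)[:,:,::-1])
E
python3 - <<'E'
from h import *
t=[(100+50/6,258+75/6),(100+628/6,258+43/6),(100+643/6,258+478/6),(100+62/6,258+513/6)]
s=[(200+535/8,150+75/8),(200+620/8,150+398/8),(200+120/8,150+443/8),(200+90/8,150+118/8)]
P=np.array([tri(a,b)[0] for a,b in zip(s,t)]);print(P,P.mean(0))
Q=np.array([pl("top",b,.004) for b in t]);print(Q.mean(0),np.arctan2(*((Q[0]-Q[3]+Q[1]-Q[2])[[1,0]])))
w=np.array([pl("top",(385+a/12,180+b/12),.137) for a,b in[(475,148),(540,222),(465,285),(402,212)]]);print(w,w.mean(0))
for i in range(4):
  d=w[(i+1)%4]-w[i];print(np.degrees(np.arctan2(d[1],d[0])),np.linalg.norm(d))
w=np.array([pl("top",(385+a/12,180+b/12),.078) for a,b in[(400,130),(240,257),(375,418),(535,288)]]);print("rest",w,w.mean(0))
for i in range(4):
  d=w[(i+1)%4]-w[i];print(np.degrees(np.arctan2(d[1],d[0])),np.linalg.norm(d))
print("collar top-only",pl("top",(418,202.7),.083))
Q=np.array([pl("top",c,.03) for c in [(428,358),(403,279.3),(482,257),(506.3,336)]]);print("tray",Q.mean(0),np.degrees(np.arctan2(*(Q[1]-Q[0]+Q[2]-Q[3])[[1,0]])))
go(.624,-.028,.231,0)
E
```

```text
[[ 0.5306  0.4087  0.    ]
 [ 0.5385  0.2091 -0.0003]
 [ 0.389   0.2021  0.0045]
 [ 0.3808  0.4007  0.0018]] [0.4597 0.3052 0.0015]
[0.4581 0.3044 0.004 ] 0.04375388270591998
[[ 0.662  -0.2236  0.137 ]
 [ 0.6504 -0.2332  0.137 ]
 [ 0.6408 -0.2214  0.137 ]
 [ 0.6522 -0.2121  0.137 ]] [ 0.6513 -0.2226  0.137 ]
-140.08616042438 0.015063312438683389
129.15862564695837 0.015247324413054772
39.44911532461897 0.014732257332698047
-49.59159938563595 0.015127071880356524
rest [[ 0.6759 -0.2258  0.078 ]
 [ 0.6551 -0.199   0.078 ]
 [ 0.6284 -0.2204  0.078 ]
 [ 0.6495 -0.2473  0.078 ]] [ 0.6522 -0.2231  0.078 ]
127.69609245879829 0.03394544938501656
-141.3068435982621 0.03426091224172484
-51.789386099018074 0.034204348128554565
39.136597166338 0.033959302857867565
collar top-only [ 0.6515 -0.2234  0.083 ]
tray [ 0.4446 -0.3049  0.03  ] 15.707724091615331
lin [11.667  0.    -6.018] turn [ 0.018 -3.923 -0.007] at [0.2093 0.4808 0.2306] [-1.5727  0.0003 -0.4108] F [ 0.4 -0.3 -0.1] gap 0.0857 t 0.1
```

Request:
{"name": "move_arm", "arguments": {"increments": [{"linear": [11.667,0,-6.018],"turn": [0,-3.923,0],"gripper": -1},{"linear": [11.667,0,-6.018],"turn": [0,-3.923,0],"gripper": -1},{"linear": [11.667,0,-6.018],"turn": [0,-3.923,0],"gripper": -1},{"linear": [11.667,0,-6.018],"turn": [0,-3.923,0],"gripper": -1},{"linear": [11.667,0,-6.018],"turn": [0,-3.923,0],"gripper": -1},{"linear": [11.667,0,-6.018],"turn": [0,-3.923,0],"gripper": -1},{"linear": [11.667,0,-6.018],"turn": [0,-3.923,0],"gripper": -1},{"linear": [11.667,0,-6.018],"turn": [0,-3.923,0],"gripper": -1}]}}

```text
t: 0.9
tool_pos: [0.4532, 0.1824, 0.2312]
tool_rot: [-1.571, 0.0, -0.0]
force: [0.4, 2.3, -0.3]
finger_gap: 0.0854
```

```bash
python3 -c "
from h import *
go(.624,-.028,.12,0)"
```

```text
lin [ 3.418  2.223 -4.207] turn [-0.001 -0.001 -0.001] at [0.4532 0.1824 0.2312] [-1.5707  0.0001 -0.0001] F [ 0.4  2.3 -0.3] gap 0.0854 t 0.9
```

Request:
{"name": "move_arm", "arguments": {"increments": [{"linear": [3.42,0.5,-4.2],"turn": [0,0,0],"gripper": -0.2},{"linear": [3.42,0.5,-4.2],"turn": [0,0,0],"gripper": -0.2},{"linear": [3.42,0.5,-4.2],"turn": [0,0,0],"gripper": -0.2},{"linear": [3.42,2.2,-4.2],"turn": [0,0,0],"gripper": -0.2},{"linear": [3.42,2.2,-4.2],"turn": [0,0,0],"gripper": -0.2},{"linear": [3.42,2.2,-4.2],"turn": [0,0,0],"gripper": -0.2},{"linear": [3.42,2.2,-4.2],"turn": [0,0,0],"gripper": -0.2},{"linear": [3.42,2.2,-4.2],"turn": [0,0,0],"gripper": -0.2}]}}

```text
t: 1.7
tool_pos: [0.6227, -0.0265, 0.1194]
tool_rot: [-1.57, 0.004, -0.002]
force: [0.3, 0.9, 0.3]
finger_gap: 0.0511
```

```bash
python3 -c "
from h import *
shot('1')
crop('pics/top1.png',235,170,120,120,5,'pics/d1.png');crop('pics/side1.png',230,150,160,130,5,'pics/d2.png')
go(.624,-.028,.065,0)"
```

```text
lin [ 0.016  1.142 -0.061] turn [-0.003  0.005  0.006] at [ 0.6232 -0.025   0.1221] [-1.5705 -0.0006  0.0005] F [0.5 0.6 1.2] gap 0.0514 t 1.8
```

View pics/d1.png

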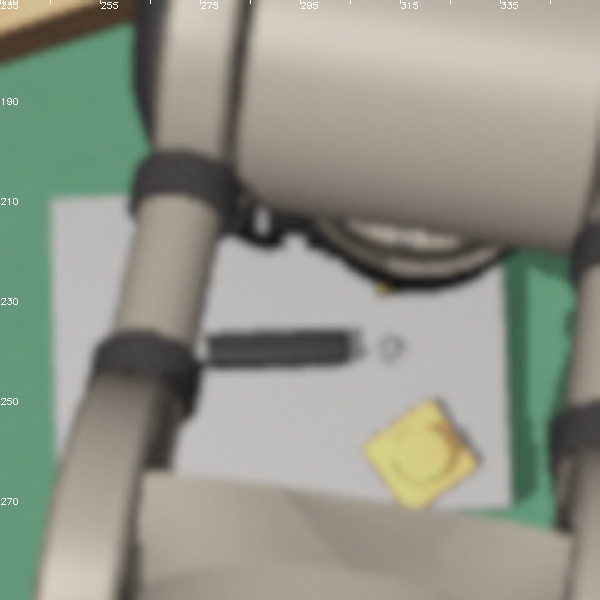

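View pics/d2.png

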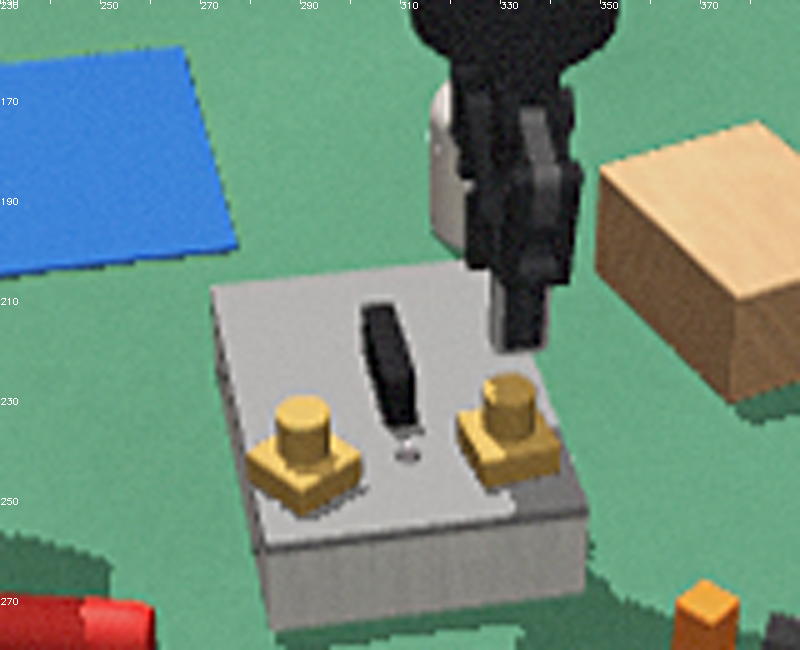

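The gripper is above the right-hand weight, whose knob is at side view (332,228). Both weights are unmoved, so I'll descend.

Request:
{"name": "move_arm", "arguments": {"increments": [{"linear": [0.01,0.4,-0.04],"turn": [0,0,0],"gripper": -0.2},{"linear": [0.01,0.8,-0.04],"turn": [0,0,0],"gripper": -0.2},{"linear": [0.01,1.1,-0.04],"turn": [0,0,0],"gripper": -0.2},{"linear": [0.01,1.1,-0.04],"turn": [0,0,0],"gripper": -0.2},{"linear": [0.01,1.1,-0.04],"turn": [0,0,0],"gripper": -0.2}]}}

```text
t: 2.3
tool_pos: [0.6242, -0.0268, 0.0681]
tool_rot: [-1.571, -0.002, 0.001]
force: [0.7, 0.1, 0.3]
finger_gap: 0.0512
```

```bash
python3 -c "
from h import *
cv2.imwrite('pics/s2.png',capture('side')[:,:,::-1]);crop('pics/s2.png',260,150,120,110,6,'pics/d3.png')
go(.624,-.028,.065,0)"
```

```text
lin [-0.012  0.067 -0.018] turn [0.003 0.011 0.028] at [ 0.6246 -0.0271  0.0684] [-1.5712 -0.003   0.0011] F [ 0.6  0.6 -0.2] gap 0.0513 t 2.35
```

View pics/d3.png

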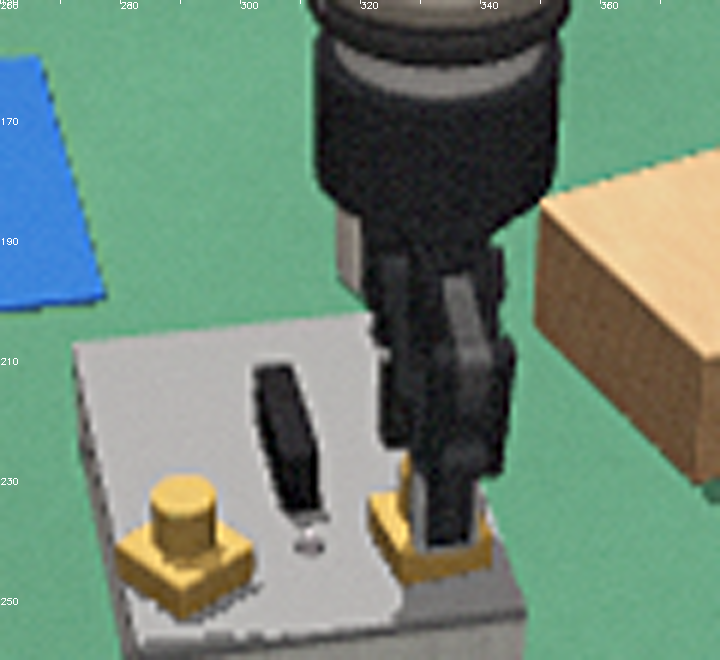

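Request:
{"name": "move_arm", "arguments": {"increments": [{"linear": [0,0.06,-0.02],"turn": [0,0,0],"gripper": -0.2},{"linear": [0,0.06,-0.02],"turn": [0,0,0],"gripper": 1},{"linear": [0,0.06,-0.02],"turn": [0,0,0],"gripper": 1},{"linear": [0,0.06,-0.02],"turn": [0,0,0],"gripper": 1},{"linear": [0,0.06,-0.02],"turn": [0,0,0],"gripper": 1},{"linear": [0,0.06,-0.02],"turn": [0,0,0],"gripper": 1},{"linear": [0,0.06,-0.02],"turn": [0,0,0],"gripper": 1}], "newtons": 50}}

```text
t: 3.05
tool_pos: [0.6242, -0.0287, 0.064]
tool_rot: [-1.571, -0.001, -0.0]
force: [-1.2, 1.9, 5.0]
finger_gap: 0.0202
```

```bash
python3 -c "
from h import *
go(.624,-.028,.125,0)"
```

```text
lin [-0.002 -1.219  0.014] turn [-0.001 -0.     0.01 ] at [ 0.6242 -0.0287  0.064 ] [-1.5707 -0.0011 -0.    ] F [-1.2  1.9  5. ] gap 0.0202 t 3.05
```

Request:
{"name": "move_arm", "arguments": {"increments": [{"linear": [0,-0.2,0],"turn": [0,0,0],"gripper": 1},{"linear": [0,-0.5,0],"turn": [0,0,0],"gripper": 1},{"linear": [0,-0.9,0],"turn": [0,0,0],"gripper": 1},{"linear": [0,-1.3,0],"turn": [0,0,0],"gripper": 1},{"linear": [0,-1.5,0],"turn": [0,0,0],"gripper": 1},{"linear": [0,-1.5,0],"turn": [0,0,0],"gripper": 1}]}}

```text
t: 3.65
tool_pos: [0.6245, -0.029, 0.1398]
tool_rot: [-1.571, -0.003, -0.0]
force: [0.2, 0.8, -1.9]
finger_gap: 0.0196
```

```bash
python3 -c "
from h import *
go(.478,-.2955,.14,.274)
cv2.imwrite('pics/s3.png',capture('side')[:,:,::-1])"
```

```text
lin [-2.93  -0.009 -5.33 ] turn [ 0.008 -2.617  0.025] at [ 0.6245 -0.029   0.1398] [-1.5713 -0.0027 -0.0001] F [ 0.2  0.8 -1.9] gap 0.0196 t 3.65
```

View pics/s3.png

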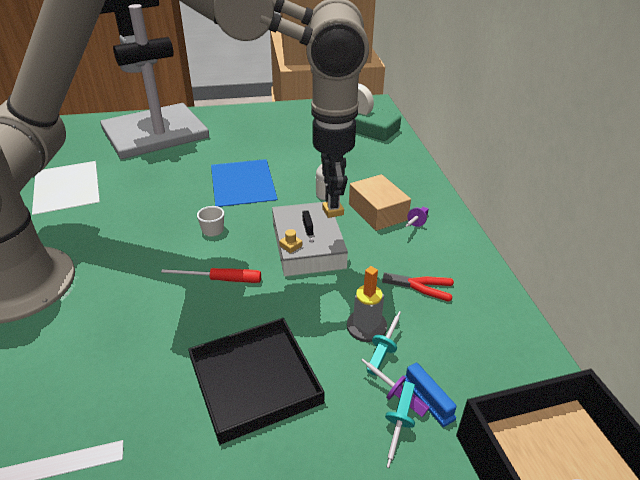

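The weight is held at side view (333,208). The decoy styluses have tipped over by themselves. I'll carry the weight to the tray.

Request:
{"name": "move_arm", "arguments": {"increments": [{"linear": [-0.25,0,-0.45],"turn": [0,-0.3,0],"gripper": 1},{"linear": [-0.6,0,-1.1],"turn": [0,-0.7,0],"gripper": 1},{"linear": [-1.0,0,-1.8],"turn": [0,-1.0,0],"gripper": 1},{"linear": [-1.4,0,-2.5],"turn": [0,-1.4,0],"gripper": 1},{"linear": [-1.8,0,-3.2],"turn": [0,-1.8,0],"gripper": 1},{"linear": [-2.2,0,-3.9],"turn": [0,-2.1,0],"gripper": 1},{"linear": [-2.55,0,-4.6],"turn": [0,-2.4,0],"gripper": 1},{"linear": [-2.8,0,-5.1],"turn": [0,-2.62,0],"gripper": 1}]}}

```text
t: 4.5
tool_pos: [0.4819, -0.2854, 0.1369]
tool_rot: [-1.569, 0.002, 0.274]
force: [0.4, 0.7, -1.1]
finger_gap: 0.0198
```

```bash
python3 -c "
from h import *
go(.478,-.2955,.03,.274)"
```

```text
lin [-0.125  2.139 -0.177] turn [-0.017  0.002 -0.016] at [ 0.4819 -0.2854  0.1369] [-1.569   0.0017  0.2742] F [ 0.4  0.7 -1.1] gap 0.0198 t 4.5
```

Request:
{"name": "move_arm", "arguments": {"increments": [{"linear": [-0.12,0.3,-0.18],"turn": [0,0,0],"gripper": 1},{"linear": [-0.12,0.7,-0.18],"turn": [0,0,0],"gripper": 1},{"linear": [-0.12,1.2,-0.18],"turn": [0,0,0],"gripper": 1},{"linear": [-0.12,1.7,-0.18],"turn": [0,0,0],"gripper": 1},{"linear": [-0.12,2.0,-0.18],"turn": [0,0,0],"gripper": 1},{"linear": [-0.12,2.15,-0.18],"turn": [0,0,0],"gripper": 1},{"linear": [-0.12,2.22,-0.18],"turn": [0,0,0],"gripper": 1},{"linear": [-0.12,2.25,-0.18],"turn": [0,0,0],"gripper": 1}]}}

```text
t: 5.3
tool_pos: [0.4805, -0.2941, 0.0256]
tool_rot: [-1.571, 0.0, 0.274]
force: [0.5, 0.8, -1.6]
finger_gap: 0.0205
```

```bash
python3 -c "
from h import *
go(.478,-.2955,.022,.274)
cv2.imwrite('pics/s4.png',capture('side')[:,:,::-1]);crop('pics/s4.png',170,280,180,160,4,'pics/d4.png')"
```

```text
lin [-0.056  0.072 -0.014] turn [-0.002  0.005 -0.001] at [ 0.4805 -0.2941  0.0256] [-1.5706  0.0001  0.2745] F [ 0.5  0.8 -1.6] gap 0.0205 t 5.3
```

View pics/d4.png

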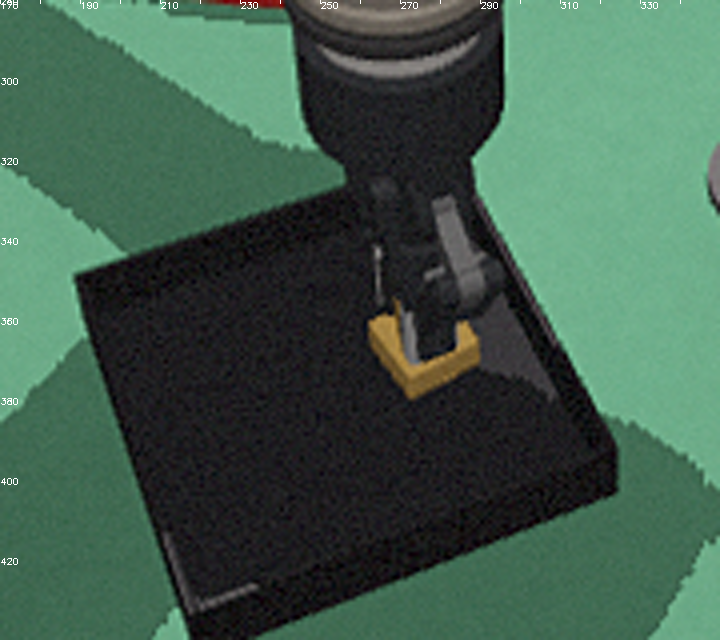

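The weight is upright in the tray at about (276,368), a few millimetres above the floor. I'll lower the rest, release and retreat.

Request:
{"name": "move_arm", "arguments": {"increments": [{"linear": [0,0.04,0],"turn": [0,0,0],"gripper": 1},{"linear": [0,0.08,0],"turn": [0,0,0],"gripper": 1},{"linear": [0,0.08,0],"turn": [0,0,0],"gripper": 0},{"linear": [0,0.08,0],"turn": [0,0,0],"gripper": 0},{"linear": [0,0.08,0],"turn": [0,0,0],"gripper": 0},{"linear": [0,-0.5,0],"turn": [0,0,0],"gripper": 0},{"linear": [0,-1.4,0],"turn": [0,0,0],"gripper": 0},{"linear": [0,-2.3,0],"turn": [0,0,0],"gripper": -0.2}]}}

```text
t: 6.15
tool_pos: [0.4801, -0.2938, 0.1419]
tool_rot: [-1.57, 0.001, 0.274]
force: [0.8, 0.3, -0.1]
finger_gap: 0.0512
```

```bash
python3 -c "
from h import *
go(.541,-.0305,.13,0)
shot('5')
crop('pics/top5.png',235,195,280,170,3,'pics/d5.png');crop('pics/side5.png',180,190,220,250,3,'pics/d6.png')"
```

```text
lin [2.6   0.242 4.739] turn [-0.011  2.62  -0.009] at [ 0.4801 -0.2938  0.1419] [-1.5696  0.0008  0.2743] F [ 0.8  0.3 -0.1] gap 0.0512 t 6.15
```

View pics/d5.png

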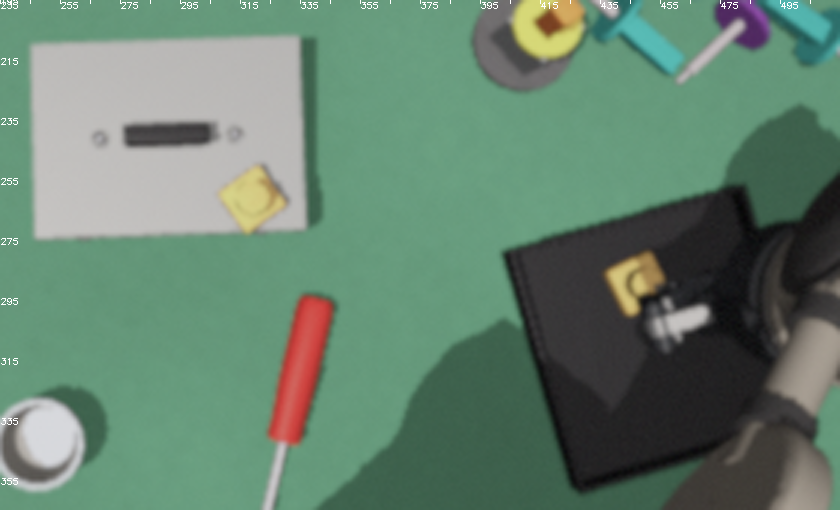

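View pics/d6.png

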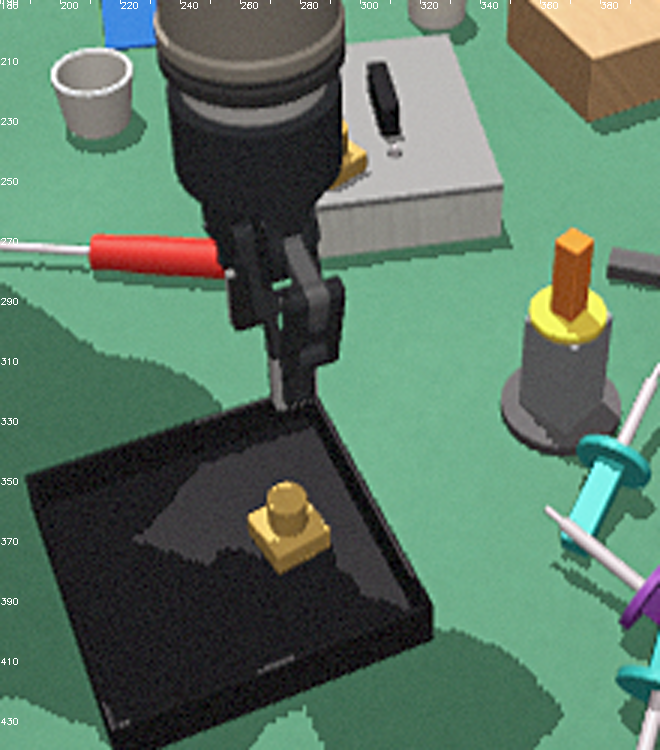

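Weight A stands in the tray at side view (277,365), and B is unmoved at top view (320,260). I'll go to B.

Request:
{"name": "move_arm", "arguments": {"increments": [{"linear": [2.6,0,4.74],"turn": [0,2.62,0],"gripper": -0.2},{"linear": [2.6,0,4.74],"turn": [0,2.62,0],"gripper": -0.2},{"linear": [2.6,0,4.74],"turn": [0,2.62,0],"gripper": -0.2},{"linear": [2.6,0,4.74],"turn": [0,2.62,0],"gripper": -0.2},{"linear": [2.6,0,4.74],"turn": [0,2.62,0],"gripper": -0.2},{"linear": [2.6,0,4.74],"turn": [0,2.62,0],"gripper": -0.2},{"linear": [2.6,0,4.74],"turn": [0,2.62,0],"gripper": -0.2},{"linear": [2.6,0,4.74],"turn": [0,2.62,0],"gripper": -0.2}]}}

```text
t: 7.05
tool_pos: [0.5412, -0.0304, 0.1405]
tool_rot: [-1.571, 0.0, 0.002]
force: [-0.4, 0.3, -0.3]
finger_gap: 0.0514
```

```bash
python3 -c "
from h import *
cv2.imwrite('pics/s6.png',capture('side')[:,:,::-1]);crop('pics/s6.png',250,150,120,130,5,'pics/d7.png')
go(.541,-.0305,.064,0)
"
```

```text
lin [-0.004  1.531  0.013] turn [ 0.002  0.002 -0.003] at [ 0.5412 -0.0311  0.1405] [-1.571   0.0004  0.0002] F [-0.8  0.2  0.1] gap 0.051 t 7.1
```

View pics/d7.png

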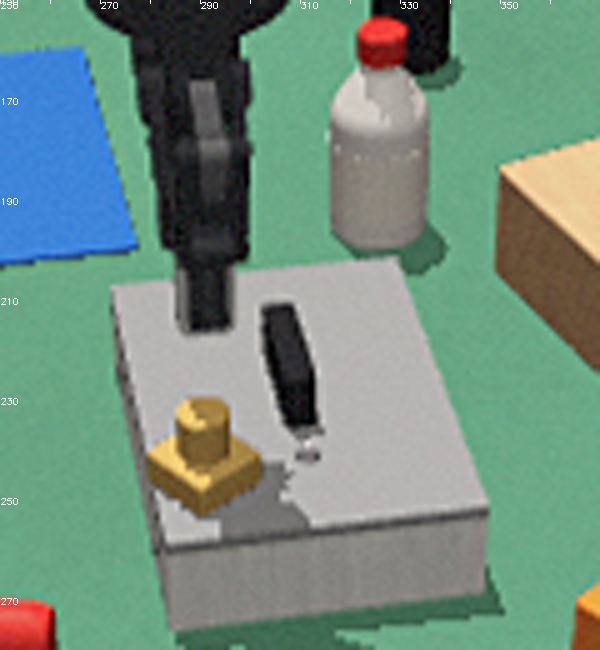

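The fingers are straight above weight B at side view (291,232).

Request:
{"name": "move_arm", "arguments": {"increments": [{"linear": [0,0.4,0.01],"turn": [0,0,0],"gripper": -0.2},{"linear": [0,0.9,0.01],"turn": [0,0,0],"gripper": -0.2},{"linear": [0,1.3,0.01],"turn": [0,0,0],"gripper": -0.2},{"linear": [0,1.5,0.01],"turn": [0,0,0],"gripper": -0.2},{"linear": [0,1.53,0.01],"turn": [0,0,0],"gripper": 1},{"linear": [0,1.53,0.01],"turn": [0,0,0],"gripper": 1},{"linear": [0,1.53,0.01],"turn": [0,0,0],"gripper": 1},{"linear": [0,1.53,0.01],"turn": [0,0,0],"gripper": 1}]}}

```text
t: 7.9
tool_pos: [0.5418, -0.0304, 0.0651]
tool_rot: [-1.571, -0.001, -0.0]
force: [-0.3, 0.4, -1.7]
finger_gap: 0.02
```

Request:
{"name": "move_arm", "arguments": {"increments": [{"linear": [0,0,0],"turn": [0,0,0],"gripper": 1},{"linear": [0,0,0],"turn": [0,0,0],"gripper": 1},{"linear": [0,-0.2,0],"turn": [0,0,0],"gripper": 1},{"linear": [0,-0.5,0],"turn": [0,0,0],"gripper": 1},{"linear": [0,-0.9,0],"turn": [0,0,0],"gripper": 1},{"linear": [0,-1.3,0],"turn": [0,0,0],"gripper": 1},{"linear": [0,-1.5,0],"turn": [0,0,0],"gripper": 1},{"linear": [0,-1.5,0],"turn": [0,0,0],"gripper": 1}]}}

```text
t: 8.7
tool_pos: [0.5422, -0.0303, 0.1409]
tool_rot: [-1.571, -0.003, 0.0]
force: [0.5, -0.1, -1.1]
finger_gap: 0.0198
```

```bash
python3 -c "
from h import *
go(.411,-.3145,.14,.274)
cv2.imwrite('pics/s7.png',capture('side')[:,:,::-1]);"
```

```text
lin [-2.626  0.013 -5.684] turn [ 0.009 -2.615  0.03 ] at [ 0.5422 -0.0303  0.1409] [-1.5713 -0.0032  0.0002] F [ 0.5 -0.1 -1.1] gap 0.0198 t 8.7
```

View pics/s7.png

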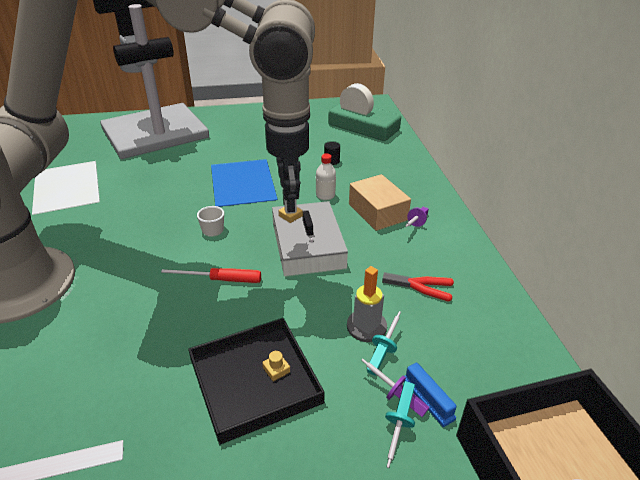

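Weight B is held at (290,213), and A stands in the tray at (276,365). I'll carry B over.

Request:
{"name": "move_arm", "arguments": {"increments": [{"linear": [-0.2,0,-0.45],"turn": [0,-0.3,0],"gripper": 1},{"linear": [-0.5,0,-1.1],"turn": [0,-0.7,0],"gripper": 1},{"linear": [-0.9,0,-1.9],"turn": [0,-1.0,0],"gripper": 1},{"linear": [-1.25,0,-2.7],"turn": [0,-1.4,0],"gripper": 1},{"linear": [-1.6,0,-3.5],"turn": [0,-1.8,0],"gripper": 1},{"linear": [-2.0,0,-4.3],"turn": [0,-2.1,0],"gripper": 1},{"linear": [-2.35,0,-5.0],"turn": [0,-2.4,0],"gripper": 1},{"linear": [-2.6,0,-5.6],"turn": [0,-2.62,0],"gripper": 1}]}}

```text
t: 9.55
tool_pos: [0.4096, -0.3115, 0.1381]
tool_rot: [-1.569, 0.001, 0.274]
force: [1.0, 0.8, -1.9]
finger_gap: 0.02
```

```bash
python3 -c "
from h import *
go(.411,-.3145,.023,.274)"
```

```text
lin [ 0.014  2.301 -0.071] turn [-0.02   0.004 -0.012] at [ 0.4096 -0.3115  0.1381] [-1.5687  0.0012  0.2744] F [ 1.   0.8 -1.9] gap 0.02 t 9.55
```

Request:
{"name": "move_arm", "arguments": {"increments": [{"linear": [0,0.3,0],"turn": [0,0,0],"gripper": 1},{"linear": [0,0.7,0],"turn": [0,0,0],"gripper": 1},{"linear": [0,1.2,0],"turn": [0,0,0],"gripper": 1},{"linear": [0,1.7,0],"turn": [0,0,0],"gripper": 1},{"linear": [0,2.1,0],"turn": [0,0,0],"gripper": 1},{"linear": [0,2.25,0],"turn": [0,0,0],"gripper": 1},{"linear": [0,2.31,0],"turn": [0,0,0],"gripper": 1},{"linear": [0,2.33,0],"turn": [0,0,0],"gripper": 1}]}}

```text
t: 10.35
tool_pos: [0.4109, -0.3097, 0.023]
tool_rot: [-1.569, 0.001, 0.275]
force: [-3.0, 3.7, 5.7]
finger_gap: 0.0201
```

Request:
{"name": "move_arm", "arguments": {"increments": [{"linear": [0,0.02,0],"turn": [0,0,0],"gripper": 1},{"linear": [0,0.02,0],"turn": [0,0,0],"gripper": 0},{"linear": [0,0.02,0],"turn": [0,0,0],"gripper": 0},{"linear": [0,0.02,0],"turn": [0,0,0],"gripper": 0},{"linear": [0,-0.5,0],"turn": [0,0,0],"gripper": 0},{"linear": [0,-1.4,0],"turn": [0,0,0],"gripper": 0},{"linear": [0,-2.4,0],"turn": [0,0,0],"gripper": -0.2},{"linear": [0,-2.4,0],"turn": [0,0,0],"gripper": -0.2}]}}

```text
t: 11.15
tool_pos: [0.4143, -0.313, 0.1493]
tool_rot: [-1.582, -0.006, 0.275]
force: [0.2, 0.9, -0.0]
finger_gap: 0.051
```

```bash
python3 -c "
from h import *
go(.5835,.0262,.15,-1.551)
shot('8')
crop('pics/top8.png',235,195,280,170,3,'pics/d8.png');crop('pics/side8.png',180,190,220,250,3,'pics/d9.png')"
```

```text
lin [ 5.097 -0.045  5.613] turn [ 0.021 17.432  0.143] at [ 0.4143 -0.313   0.1493] [-1.5822 -0.0064  0.2746] F [ 0.2  0.9 -0. ] gap 0.051 t 11.15
```

View pics/d8.png

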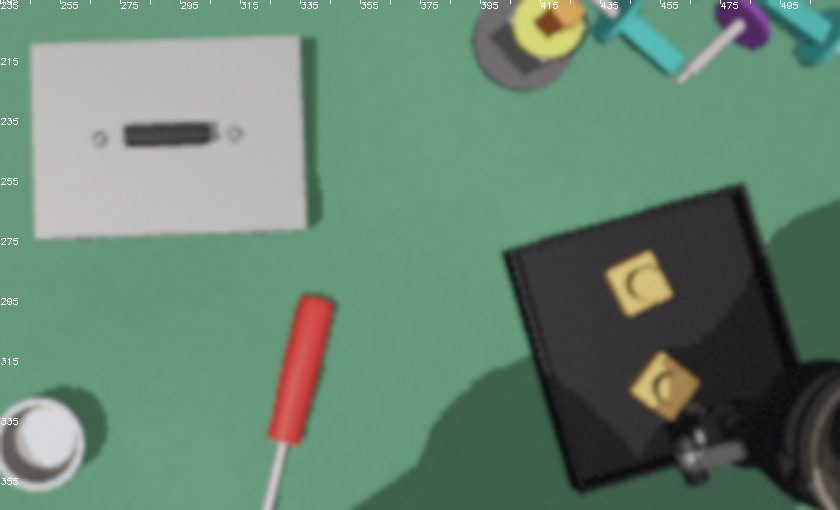

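View pics/d9.png

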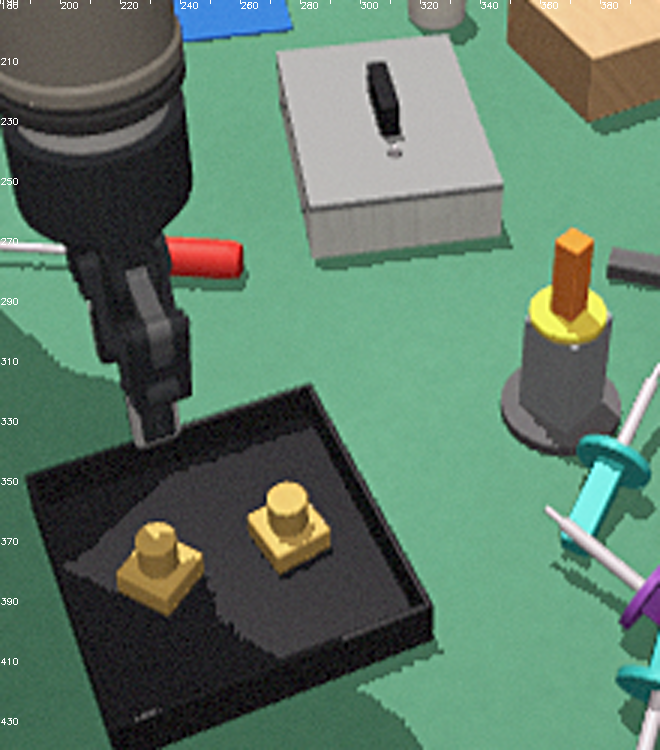

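Both weights are upright in the tray at top view (448,289) and (456,324), and the cover is clear. Next I'll go to the cover handle.

Request:
{"name": "move_arm", "arguments": {"increments": [{"linear": [5.1,0,5.61],"turn": [0,17.43,0],"gripper": -0.2},{"linear": [5.1,0,5.61],"turn": [0,17.43,0],"gripper": -0.2},{"linear": [5.1,0,5.61],"turn": [0,17.43,0],"gripper": -0.2},{"linear": [5.1,0,5.61],"turn": [0,17.43,0],"gripper": -0.2},{"linear": [5.1,0,5.61],"turn": [0,17.43,0],"gripper": -0.2},{"linear": [5.1,0,5.61],"turn": [0,17.43,0],"gripper": -0.2},{"linear": [5.1,0,5.61],"turn": [0,17.43,0],"gripper": -0.2},{"linear": [5.1,0,5.61],"turn": [0,17.43,0],"gripper": -0.2}]}}

```text
t: 12.05
tool_pos: [0.5721, 0.0129, 0.1409]
tool_rot: [-1.573, 0.002, -0.81]
force: [0.4, 0.3, 0.5]
finger_gap: 0.0511
```

```bash
python3 -c "
from h import *
print(pl('top',(291,239.7),.073),tri((308.5,222),(291,239.7)))
go(.5835,.0262,.15,-1.551)
"
```

```text
[0.5826 0.0253 0.073 ] (array([0.5853, 0.0257, 0.0607]), np.float64(0.0032011751407410014))
lin [-0.036 -0.182  0.348] turn [ 0.027  7.074 -0.014] at [0.5721 0.0129 0.1409] [-1.5728  0.0023 -0.8102] F [0.4 0.3 0.5] gap 0.0511 t 12.05
```

Request:
{"name": "move_arm", "arguments": {"increments": [{"linear": [-0.04,0,0.35],"turn": [0,7.07,0],"gripper": -0.2},{"linear": [-0.04,0,0.35],"turn": [0,7.07,0],"gripper": -0.2},{"linear": [-0.04,0,0.35],"turn": [0,7.07,0],"gripper": -0.2},{"linear": [-0.04,0,0.35],"turn": [0,7.07,0],"gripper": -0.2},{"linear": [-0.04,0,0.35],"turn": [0,7.07,0],"gripper": -0.2},{"linear": [-0.04,0,0.35],"turn": [0,7.07,0],"gripper": -0.2},{"linear": [-0.04,0,0.35],"turn": [0,7.07,0],"gripper": -0.2}]}}

```text
t: 12.75
tool_pos: [0.583, 0.0247, 0.1416]
tool_rot: [-1.573, 0.0, -1.541]
force: [0.1, 1.0, -0.1]
finger_gap: 0.0513
```

```bash
python3 -c "
from h import *
go(.5835,.0255,.053,-1.551)
"
```

```text
lin [-0.015  1.771  0.014] turn [ 0.021  0.095 -0.003] at [0.583  0.0247 0.1416] [-1.573   0.0004 -1.541 ] F [ 0.1  1.  -0.1] gap 0.0513 t 12.75
```

Request:
{"name": "move_arm", "arguments": {"increments": [{"linear": [-0.015,0.5,0.014],"turn": [0,0.05,0],"gripper": -0.2},{"linear": [-0.015,1.0,0.014],"turn": [0,0.05,0],"gripper": -0.2},{"linear": [-0.015,1.5,0.014],"turn": [0,0.05,0],"gripper": -0.2},{"linear": [-0.015,1.75,0.014],"turn": [0,0.05,0],"gripper": -0.2},{"linear": [-0.015,1.78,0.014],"turn": [0,0.05,0],"gripper": -0.2},{"linear": [-0.015,1.78,0.014],"turn": [0,0.05,0],"gripper": -0.2}]}}

```text
t: 13.35
tool_pos: [0.5846, 0.0254, 0.0541]
tool_rot: [-1.57, 0.0, -1.549]
force: [1.0, 0.9, -0.8]
finger_gap: 0.0514
```

```bash
python3 -c "
from h import *
go(.5835,.0255,.053,-1.551)
shot('9');crop('pics/side9.png',250,150,120,130,5,'pics/d10.png')
"
```

```text
lin [-0.002  0.023 -0.022] turn [-0.003  0.019 -0.   ] at [0.5846 0.0254 0.0541] [-1.5705  0.     -1.549 ] F [ 1.   0.9 -0.8] gap 0.0514 t 13.35
```

View pics/d10.png

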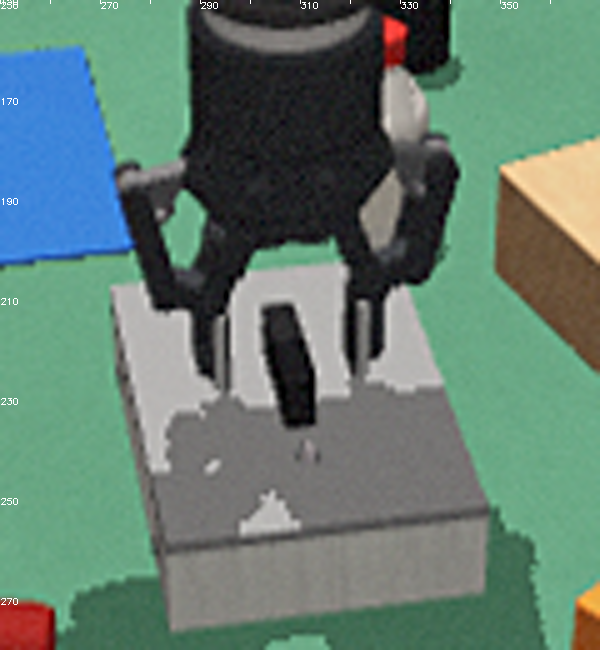

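The fingers straddle the handle evenly, at 294 and 324 with the handle at about 308. I'll close and lift.

Request:
{"name": "move_arm", "arguments": {"increments": [{"linear": [0,0.03,-0.01],"turn": [0,0,0],"gripper": 1},{"linear": [0,0.03,-0.01],"turn": [0,0,0],"gripper": 1},{"linear": [0,0.03,-0.01],"turn": [0,0,0],"gripper": 1},{"linear": [0,0.03,-0.01],"turn": [0,0,0],"gripper": 1},{"linear": [0,0.03,-0.01],"turn": [0,0,0],"gripper": 1},{"linear": [0,0.03,-0.01],"turn": [0,0,0],"gripper": 1},{"linear": [0,0.03,-0.01],"turn": [0,0,0],"gripper": 1}], "newtons": 80}}

```text
t: 14.15
tool_pos: [0.5843, 0.0254, 0.0532]
tool_rot: [-1.569, -0.0, -1.55]
force: [0.7, 0.8, 6.0]
finger_gap: 0.0123
```

```bash
python3 -c "
from h import *
go(.5835,.0255,.053,-1.551)
"
```

```text
lin [-0.002  0.005 -0.016] turn [-0.015  0.01   0.001] at [0.5843 0.0254 0.0532] [-1.5693 -0.0001 -1.55  ] F [0.7 0.8 6. ] gap 0.0123 t 14.15
```

Request:
{"name": "move_arm", "arguments": {"increments": [{"linear": [0,-0.1,0],"turn": [0,0,0],"gripper": 1},{"linear": [0,-0.25,0],"turn": [0,0,0],"gripper": 1},{"linear": [0,-0.45,0],"turn": [0,0,0],"gripper": 1},{"linear": [0,-0.8,0],"turn": [0,0,0],"gripper": 1},{"linear": [0,-1.2,0],"turn": [0,0,0],"gripper": 1},{"linear": [0,-1.7,0],"turn": [0,0,0],"gripper": 1},{"linear": [0,-2.1,0],"turn": [0,0,0],"gripper": 1},{"linear": [0,-2.3,0],"turn": [0,0,0],"gripper": 1}]}}

```text
t: 14.95
tool_pos: [0.5843, 0.0254, 0.1699]
tool_rot: [-1.568, -0.0, -1.55]
force: [0.0, 0.2, -2.1]
finger_gap: 0.012
```

```bash
python3 -c "
from h import *
go(.459,.305,.166,-1.527)
cv2.imwrite('pics/s10.png',capture('side')[:,:,::-1])
"
```

```text
lin [-5.642  0.07  -2.388] turn [-0.026 -0.219  0.002] at [0.5843 0.0254 0.1699] [-1.568  -0.0002 -1.55  ] F [ 0.   0.2 -2.1] gap 0.012 t 14.95
```

View pics/s10.png

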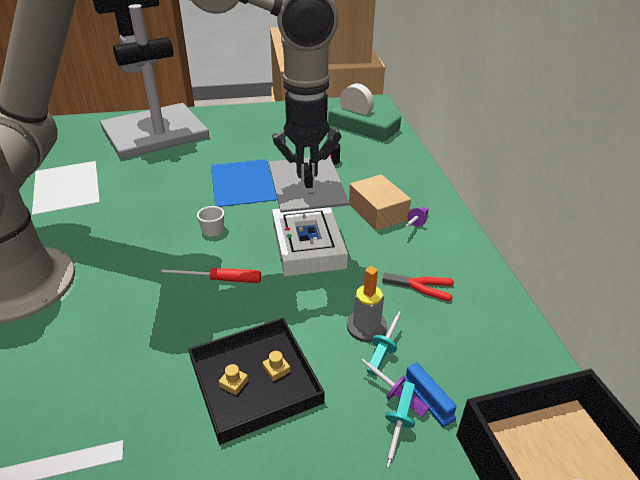

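The cover is lifted and level, and the deck shows at about (310,240). I'll carry the cover to the pad.

Request:
{"name": "move_arm", "arguments": {"increments": [{"linear": [-0.2,0,-0.08],"turn": [0,0,0],"gripper": 1},{"linear": [-0.5,0,-0.2],"turn": [0,0,0],"gripper": 1},{"linear": [-0.9,0,-0.38],"turn": [0,0,0],"gripper": 1},{"linear": [-1.3,0,-0.55],"turn": [0,0,0],"gripper": 1},{"linear": [-1.75,0,-0.75],"turn": [0,-0.05,0],"gripper": 1},{"linear": [-2.2,0,-0.95],"turn": [0,-0.1,0],"gripper": 1},{"linear": [-2.65,0,-1.1],"turn": [0,-0.15,0],"gripper": 1},{"linear": [-3.1,0,-1.3],"turn": [0,-0.2,0],"gripper": 1}]}}

```text
t: 15.8
tool_pos: [0.5137, 0.1809, 0.1661]
tool_rot: [-1.573, -0.0, -1.528]
force: [0.8, 0.5, -2.2]
finger_gap: 0.0122
```

```bash
python3 -c "
from h import *
go(.459,.305,.166,-1.527)"
```

```text
lin [-2.526  0.004 -0.986] turn [ 0.026 -0.011  0.   ] at [0.5137 0.1809 0.1661] [-1.5735 -0.     -1.5281] F [ 0.8  0.5 -2.2] gap 0.0122 t 15.8
```

Request:
{"name": "move_arm", "arguments": {"increments": [{"linear": [-0.4,0,-0.15],"turn": [0,0,0],"gripper": 1},{"linear": [-0.8,0,-0.3],"turn": [0,0,0],"gripper": 1},{"linear": [-1.2,0,-0.46],"turn": [0,0,0],"gripper": 1},{"linear": [-1.6,0,-0.62],"turn": [0,0,0],"gripper": 1},{"linear": [-2.0,0,-0.78],"turn": [0,0,0],"gripper": 1},{"linear": [-2.3,0,-0.9],"turn": [0,0,0],"gripper": 1},{"linear": [-2.45,0,-0.95],"turn": [0,0,0],"gripper": 1},{"linear": [-2.45,0,-0.95],"turn": [0,0,0],"gripper": 1}]}}

```text
t: 16.6
tool_pos: [0.4621, 0.3003, 0.1669]
tool_rot: [-1.572, -0.0, -1.527]
force: [0.2, 0.9, -3.0]
finger_gap: 0.012
```

```bash
python3 -c "
from h import *
go(.459,.305,.03,-1.527)"
```

```text
lin [-0.096  2.738 -0.057] turn [ 0.008 -0.002  0.003] at [0.4621 0.3003 0.1669] [-1.5716 -0.0003 -1.5272] F [ 0.2  0.9 -3. ] gap 0.012 t 16.6
```

Request:
{"name": "move_arm", "arguments": {"increments": [{"linear": [-0.08,0.3,-0.05],"turn": [0,0,0],"gripper": 1},{"linear": [-0.08,0.8,-0.05],"turn": [0,0,0],"gripper": 1},{"linear": [-0.08,1.3,-0.05],"turn": [0,0,0],"gripper": 1},{"linear": [-0.08,1.8,-0.05],"turn": [0,0,0],"gripper": 1},{"linear": [-0.08,2.3,-0.05],"turn": [0,0,0],"gripper": 1},{"linear": [-0.08,2.65,-0.05],"turn": [0,0,0],"gripper": 1},{"linear": [-0.08,2.85,-0.05],"turn": [0,0,0],"gripper": 1},{"linear": [-0.08,2.92,-0.05],"turn": [0,0,0],"gripper": 1}]}}

```text
t: 17.4
tool_pos: [0.4603, 0.3026, 0.0204]
tool_rot: [-1.572, -0.001, -1.53]
force: [0.4, 0.4, -1.9]
finger_gap: 0.0119
```

```bash
python3 -c "
from h import *
go(.459,.305,.0172,-1.527)
cv2.imwrite('pics/s11.png',capture('side')[:,:,::-1]);crop('pics/s11.png',180,120,140,110,5,'pics/d11.png')"
```

```text
lin [-0.048  0.064 -0.023] turn [ 0.013 -0.027  0.007] at [0.4603 0.3026 0.0204] [-1.5722 -0.0007 -1.5298] F [ 0.4  0.4 -1.9] gap 0.0119 t 17.4
```

View pics/d11.png

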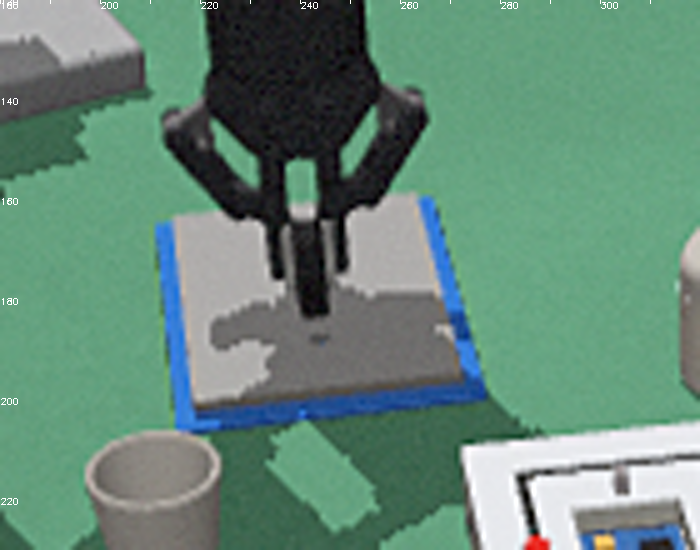

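The cover lies centred over the pad with similar blue margins. I'll lower it and release.

Request:
{"name": "move_arm", "arguments": {"increments": [{"linear": [-0.04,0.03,-0.02],"turn": [0,0,0],"gripper": 1},{"linear": [-0.04,0.07,-0.02],"turn": [0,0,0],"gripper": 1},{"linear": [-0.04,0.08,-0.02],"turn": [0,0,0],"gripper": 1},{"linear": [-0.04,0.08,-0.02],"turn": [0,0,0],"gripper": -0.2},{"linear": [-0.04,0.08,-0.02],"turn": [0,0,0],"gripper": -0.2},{"linear": [-0.04,0.08,-0.02],"turn": [0,0,0],"gripper": -0.2},{"linear": [-0.04,0.08,-0.02],"turn": [0,0,0],"gripper": -0.2}]}}

```text
t: 18.15
tool_pos: [0.4594, 0.3054, 0.0176]
tool_rot: [-1.57, 0.0, -1.529]
force: [-0.3, 1.5, -0.2]
finger_gap: 0.0513
```

```bash
python3 -c "
from h import *
go(.459,.305,.19,-1.527)"
```

```text
lin [ 0.007 -3.447 -0.007] turn [-0.005 -0.02  -0.003] at [0.4594 0.3054 0.0176] [-1.5703  0.0003 -1.5291] F [-0.3  1.5 -0.2] gap 0.0513 t 18.15
```

Request:
{"name": "move_arm", "arguments": {"increments": [{"linear": [0,-0.5,0],"turn": [0,0,0],"gripper": -0.2},{"linear": [0,-1.3,0],"turn": [0,0,0],"gripper": -0.2},{"linear": [0,-2.3,0],"turn": [0,0,0],"gripper": -0.2},{"linear": [0,-3.3,0],"turn": [0,0,0],"gripper": -0.4},{"linear": [0,-3.5,0],"turn": [0,0,0],"gripper": -0.4}]}}

```text
t: 18.65
tool_pos: [0.4618, 0.3066, 0.1988]
tool_rot: [-1.56, 0.005, -1.529]
force: [1.1, 1.3, -0.1]
finger_gap: 0.0598
```

```bash
python3 -c "
from h import *
shot('12');crop('pics/side12.png',200,150,160,130,5,'pics/d12.png');crop('pics/top12.png',235,195,120,90,6,'pics/d13.png')
crop('pics/top12.png',95,240,130,115,5,'pics/d14.png')
go(.6515,-.223,.19,-.9)"
```

```text
lin [10.727  0.087  3.38 ] turn [-0.05  -6.007 -0.005] at [0.4602 0.3058 0.1947] [-1.566   0.0021 -1.529 ] F [ 0.1  1.6 -0.5] gap 0.06 t 18.75
```

View pics/d12.png

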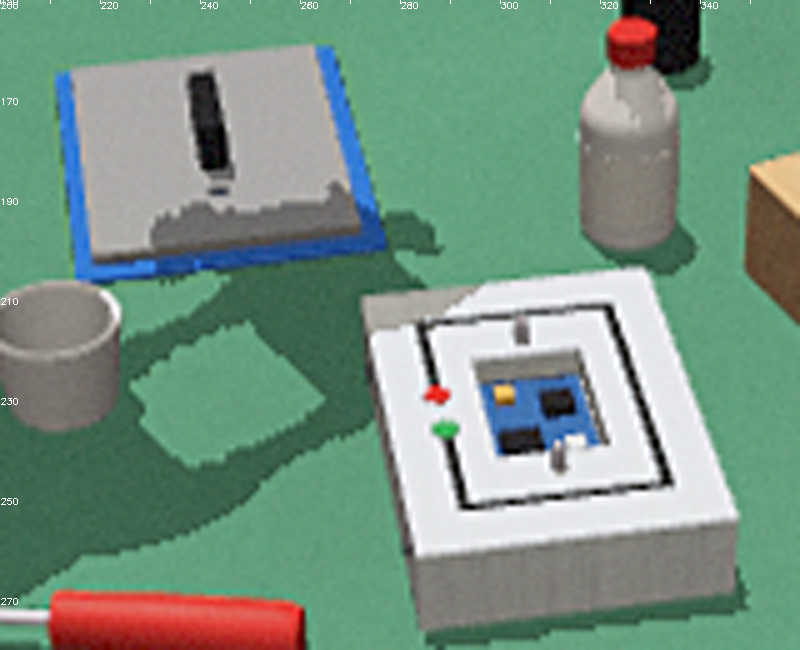

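View pics/d13.png

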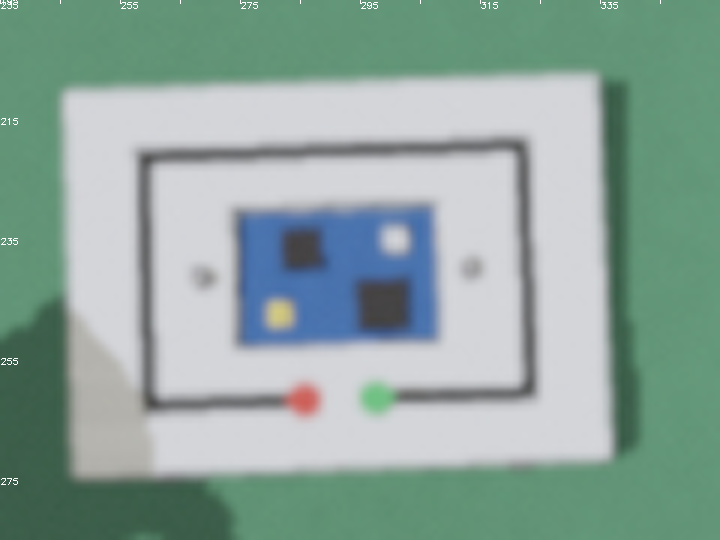

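View pics/d14.png

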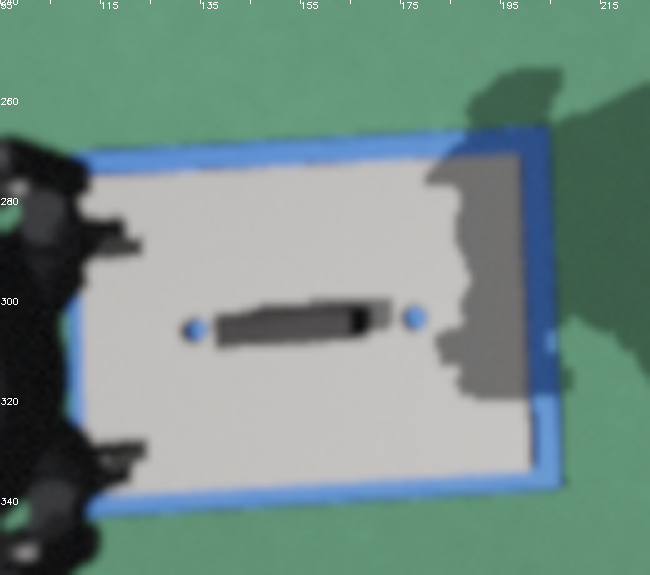

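```bash
cat > fit.py <<'E'
from h import *
from scipy.optimize import least_squares
L=np.array([(-42,-12),(-42,-64),(42,-64),(42,64),(-42,64),(-42,12)])/1e3
top=np.array([(297.8,261.3),(323.2,260.3),(321.8,219.5),(259.2,221),(260.3,262.2),(285.7,261.7)])
side=np.array([(289.2,235.8),(293,251.2),(333.6,246.6),(322,211.4),(284.4,215),(287.4,228.8)])
def W(p,z=.04): c,s=np.cos(p[2]),np.sin(p[2]); return np.c_[p[0]+c*L[:,0]-s*L[:,1],p[1]+s*L[:,0]+c*L[:,1],np.full(len(L),z)]
def res(p,v):
    w=W(p);r=[]
    if 't' in v:r+=[proj("top",a)-b for a,b in zip(w,top)]
    if 's' in v:r+=[proj("side",a)-b for a,b in zip(w,side)]
    return np.ravel(r)
if __name__=="__main__":
    for v in("t","s","ts"):
        f=least_squares(res,[.584,.026,.02],args=(v,));print(v,f.x,np.abs(f.fun).max())
    print(W(f.x))
    h=[pl("top",(95+195/5,240+330/5),.01),pl("top",(95+414/5,240+318/5),.01)];print("cover on pad",np.mean(h,0),np.linalg.norm(h[0]-h[1]))
E
python3 fit.py
```

```text
t [0.5834 0.0263 0.0182] 0.3875972687120566
s [0.5858 0.0248 0.0123] 0.42054178849335244
ts [0.5846 0.0258 0.0162] 0.8537022977923243
[[ 0.5428  0.0132  0.04  ]
 [ 0.5436 -0.0388  0.04  ]
 [ 0.6276 -0.0375  0.04  ]
 [ 0.6255  0.0905  0.04  ]
 [ 0.5415  0.0892  0.04  ]
 [ 0.5424  0.0372  0.04  ]]
cover on pad [0.4568 0.3062 0.01  ] 0.08944190293923511
```

The cover sits at (0.457,0.306), against the pad centre at (0.459,0.305). The seam is measured. Next is the probe.

Request:
{"name": "move_arm", "arguments": {"increments": [{"linear": [10.73,0,3.39],"turn": [0,-6.2,0],"gripper": -0.4},{"linear": [10.73,0,3.39],"turn": [0,-6.2,0],"gripper": -0.4},{"linear": [10.73,0,3.39],"turn": [0,-6.2,0],"gripper": -0.4},{"linear": [10.73,0,3.39],"turn": [0,-6.2,0],"gripper": -0.4},{"linear": [10.73,0,3.39],"turn": [0,-6.2,0],"gripper": -0.4},{"linear": [10.73,0,3.39],"turn": [0,-6.2,0],"gripper": -0.4},{"linear": [10.73,0,3.39],"turn": [0,-6.2,0],"gripper": -0.4},{"linear": [10.73,0,3.39],"turn": [0,-6.2,0],"gripper": -0.4}]}}

```text
t: 19.55
tool_pos: [0.5888, -0.0548, 0.1898]
tool_rot: [-1.573, 0.003, -0.88]
force: [1.1, 0.5, 1.4]
finger_gap: 0.0596
```

Request:
{"name": "move_arm", "arguments": {"increments": [{"linear": [0,0,0],"turn": [0,0,0],"gripper": -0.4}]}}

```text
t: 19.65
tool_pos: [0.5899, -0.0587, 0.1893]
tool_rot: [-1.574, 0.001, -0.886]
force: [1.0, 1.6, -0.8]
finger_gap: 0.0597
```

```bash
python3 -c "
from h import *
go(.652,-.223,.19,-.88)"
```

```text
lin [ 3.33  -0.014 -1.116] turn [ 0.029 -0.057 -0.011] at [ 0.5899 -0.0587  0.1893] [-1.5738  0.0011 -0.8859] F [ 1.   1.6 -0.8] gap 0.0597 t 19.65
```

Request:
{"name": "move_arm", "arguments": {"increments": [{"linear": [3.33,0,-1.11],"turn": [0,0,0],"gripper": -0.4},{"linear": [3.33,0,-1.11],"turn": [0,0,0],"gripper": -0.4},{"linear": [3.33,0,-1.11],"turn": [0,0,0],"gripper": -0.4},{"linear": [3.33,0,-1.11],"turn": [0,0,0],"gripper": -0.4},{"linear": [3.33,0,-1.11],"turn": [0,0,0],"gripper": -0.4},{"linear": [3.33,0,-1.11],"turn": [0,0,0],"gripper": -0.4}]}}

```text
t: 20.25
tool_pos: [0.652, -0.2158, 0.1898]
tool_rot: [-1.572, 0.004, -0.88]
force: [-0.2, 0.7, -0.3]
finger_gap: 0.0596
```

```bash
python3 -c "
from h import *
shot('13');crop('pics/side13.png',310,170,120,170,4,'pics/d15.png');crop('pics/top13.png',370,150,120,100,6,'pics/d16.png')
go(.652,-.223,.09,-.88)"
```

```text
lin [ 0.128  2.025 -0.109] turn [ 0.005  0.015 -0.023] at [ 0.6523 -0.2147  0.1913] [-1.5714  0.0024 -0.8784] F [0.3 0.1 0.9] gap 0.0596 t 20.35
```

View pics/d15.png

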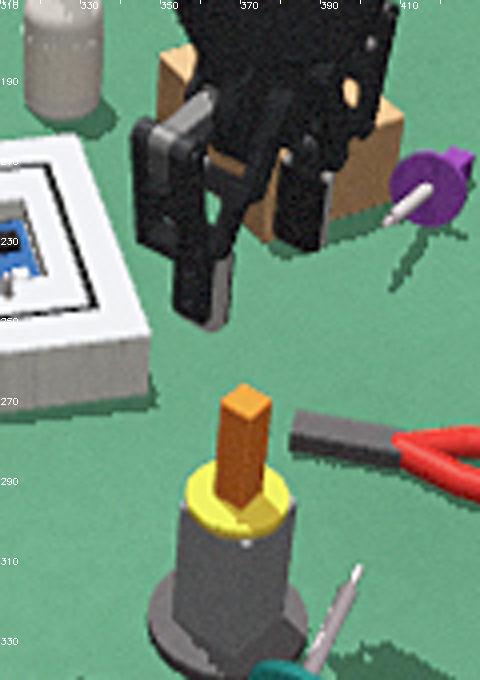

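View pics/d16.png

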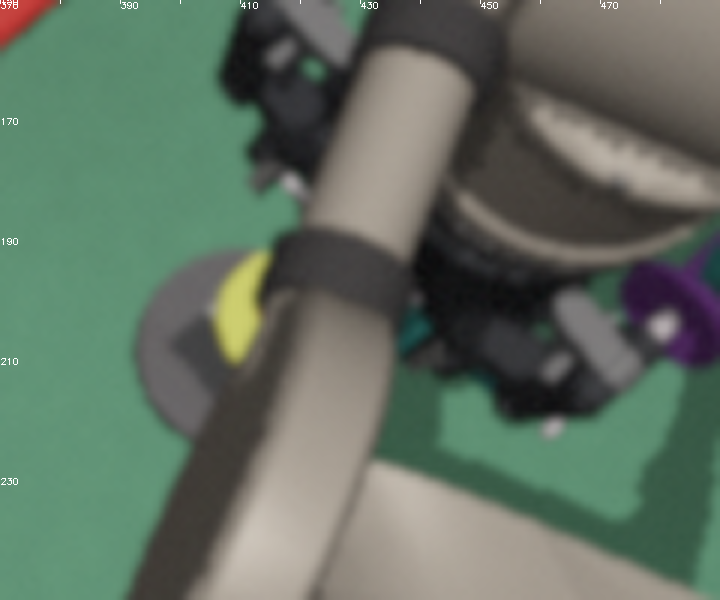

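The probe is still upright. I'll correct by about 8 mm in -y, then descend.

Request:
{"name": "move_arm", "arguments": {"increments": [{"linear": [0.13,0,-0.11],"turn": [0,0,0],"gripper": -0.4},{"linear": [0.13,0,-0.11],"turn": [0,0,0],"gripper": -0.4},{"linear": [0.13,0.2,-0.11],"turn": [0,0,0],"gripper": -0.4},{"linear": [0.13,0.5,-0.11],"turn": [0,0,0],"gripper": -0.4},{"linear": [0.13,0.7,-0.11],"turn": [0,0,0],"gripper": -0.4},{"linear": [0.13,0.7,-0.11],"turn": [0,0,0],"gripper": -0.4}]}}

```text
t: 20.95
tool_pos: [0.6517, -0.2244, 0.155]
tool_rot: [-1.572, 0.004, -0.88]
force: [-0.1, 0.8, -0.1]
finger_gap: 0.0598
```

```bash
python3 -c "
from h import *
cv2.imwrite('pics/side14.png',capture('side')[:,:,::-1]);crop('pics/side14.png',310,170,120,170,4,'pics/d17.png')
go(.652,-.223,.089,-.88)"
```

```text
lin [-0.027  1.345  0.019] turn [ 0.008  0.004 -0.019] at [ 0.6523 -0.2247  0.1562] [-1.5716  0.002  -0.8796] F [ 0.5  0.9 -0.2] gap 0.0598 t 21.0
```

View pics/d17.png

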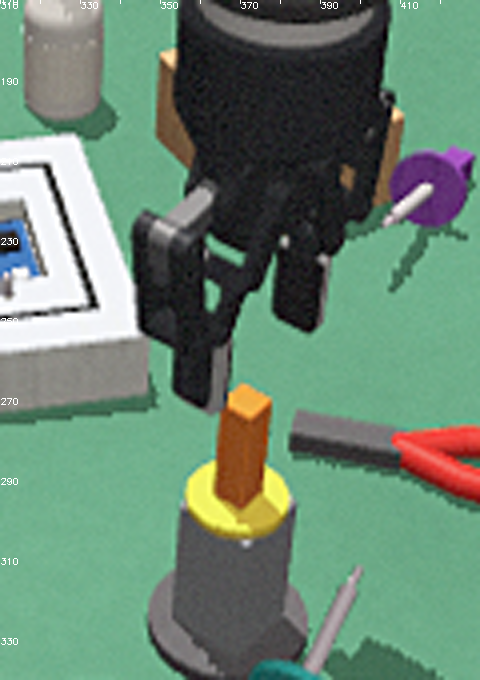

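Request:
{"name": "move_arm", "arguments": {"increments": [{"linear": [-0.02,0.3,0.02],"turn": [0,0,0],"gripper": -0.4},{"linear": [-0.02,0.6,0.02],"turn": [0,0,0],"gripper": -0.4},{"linear": [-0.02,0.9,0.02],"turn": [0,0,0],"gripper": -0.4},{"linear": [-0.02,1.15,0.02],"turn": [0,0,0],"gripper": -0.4},{"linear": [-0.02,1.3,0.02],"turn": [0,0,0],"gripper": -0.4},{"linear": [-0.02,1.3,0.02],"turn": [0,0,0],"gripper": -0.4}]}}

```text
t: 21.6
tool_pos: [0.6525, -0.2235, 0.0914]
tool_rot: [-1.571, 0.002, -0.88]
force: [-0.1, 0.5, 0.5]
finger_gap: 0.0595
```

```bash
python3 -c "
from h import *
cv2.imwrite('pics/side15.png',capture('side')[:,:,::-1]);crop('pics/side15.png',310,200,120,140,5,'pics/d18.png')
go(.652,-.223,.089,-.88)"
```

```text
lin [-0.022  0.066 -0.004] turn [ 0.     0.001 -0.003] at [ 0.6529 -0.2237  0.0923] [-1.5708  0.0003 -0.8798] F [ 0.8  0.4 -0.1] gap 0.06 t 21.65
```

View pics/d18.png

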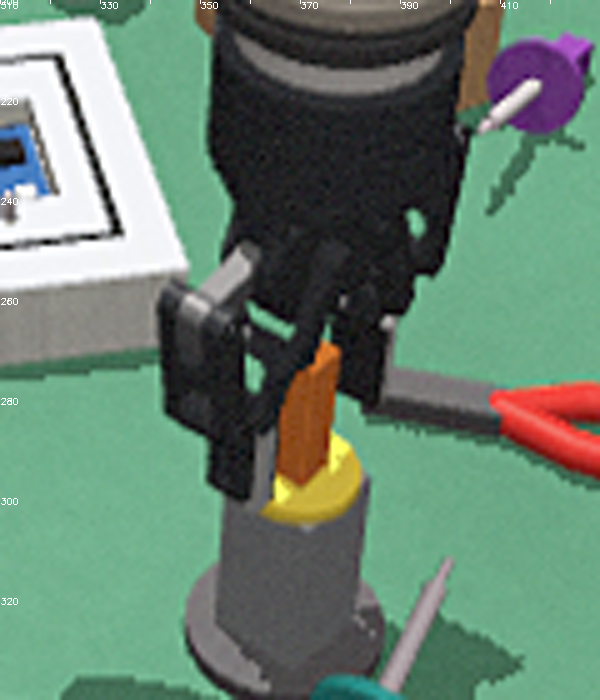

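The grip stands between the fingers at about (372,285). I'll close.

Request:
{"name": "move_arm", "arguments": {"increments": [{"linear": [-0.01,0,0],"turn": [0,0,0],"gripper": 1},{"linear": [-0.01,0,0],"turn": [0,0,0],"gripper": 1},{"linear": [-0.01,0,0],"turn": [0,0,0],"gripper": 1},{"linear": [-0.01,0,0],"turn": [0,0,0],"gripper": 1},{"linear": [-0.01,0,0],"turn": [0,0,0],"gripper": 1},{"linear": [-0.01,0,0],"turn": [0,0,0],"gripper": 1},{"linear": [-0.01,0,0],"turn": [0,0,0],"gripper": 1}], "newtons": 70}}

```text
t: 22.35
tool_pos: [0.6529, -0.2235, 0.0932]
tool_rot: [-1.57, -0.001, -0.88]
force: [-1.5, 0.6, 4.8]
finger_gap: 0.0152
```

```bash
python3 -c "
from h import *
shot('16');crop('pics/side16.png',310,200,120,140,5,'pics/d19.png')
go(.652,-.223,.189,-.88)"
```

```text
lin [-0.017 -1.916 -0.007] turn [-0.007  0.002  0.013] at [ 0.653  -0.2235  0.0932] [-1.5701 -0.0013 -0.8798] F [0.5 1.1 5.6] gap 0.015 t 22.45
```

View pics/d19.png

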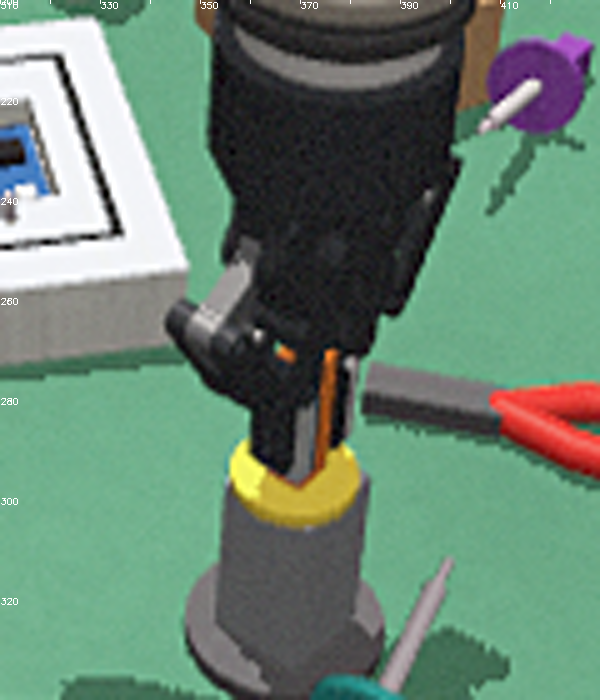

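Request:
{"name": "move_arm", "arguments": {"increments": [{"linear": [0,-0.15,0],"turn": [0,0,0],"gripper": 1},{"linear": [0,-0.4,0],"turn": [0,0,0],"gripper": 1},{"linear": [0,-0.7,0],"turn": [0,0,0],"gripper": 1},{"linear": [0,-1.0,0],"turn": [0,0,0],"gripper": 1},{"linear": [0,-1.4,0],"turn": [0,0,0],"gripper": 1},{"linear": [0,-1.8,0],"turn": [0,0,0],"gripper": 1},{"linear": [0,-2.1,0],"turn": [0,0,0],"gripper": 1},{"linear": [0,-2.2,0],"turn": [0,0,0],"gripper": 1}]}}

```text
t: 23.25
tool_pos: [0.6532, -0.2236, 0.2052]
tool_rot: [-1.569, -0.003, -0.88]
force: [0.8, 1.0, -1.1]
finger_gap: 0.0153
```

```bash
python3 -c "
from h import *
shot('17');crop('pics/side17.png',300,150,140,180,4,'pics/d20.png');crop('pics/top17.png',370,150,120,100,6,'pics/d21.png')
go(.5427,.0135,.2,-.88)"
```

```text
lin [-5.055  0.061  1.323] turn [-0.008  0.002  0.014] at [ 0.6528 -0.2234  0.2034] [-1.57   -0.0014 -0.8798] F [-0.7  0.1 -0.1] gap 0.0151 t 23.35
```

View pics/d20.png

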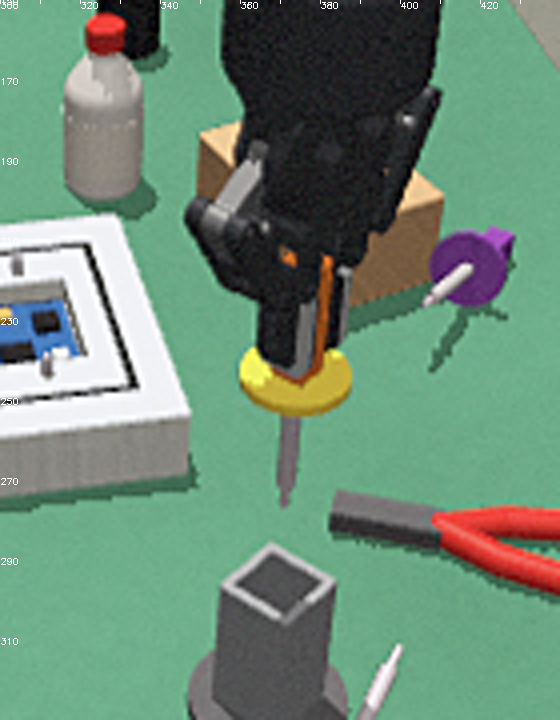

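View pics/d21.png

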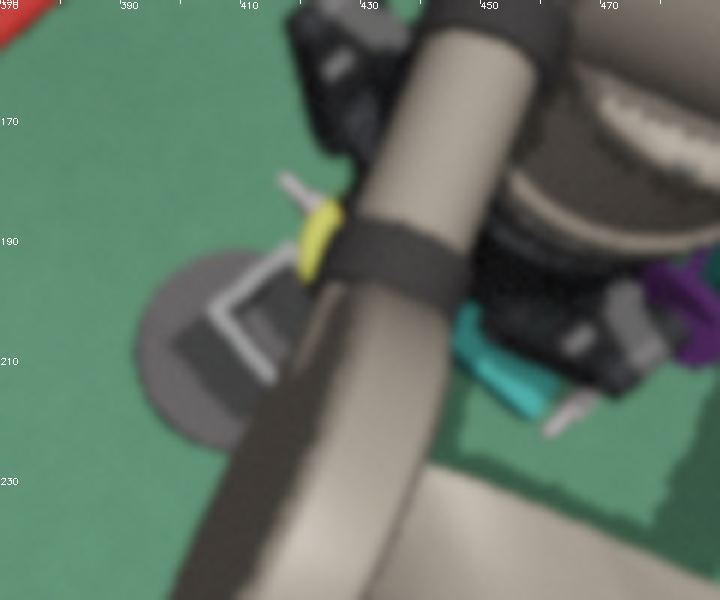

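```bash
python3 -c "
from h import *
for z in (.122,.134,.188): print(z,proj('side',(.6528,-.2234,z)),proj('top',(.6528,-.2234,z)))
print(pl('side',(371,276.3),.122))
crop('pics/side17.png',345,225,55,60,12,'pics/d22.png')"
```

```text
0.122 [371.1388 276.5764] [422.7072 198.6485]
0.134 [371.657  271.1748] [424.2404 197.5416]
0.188 [374.1034 245.6747] [431.6938 192.1609]
[ 0.6527 -0.2227  0.122 ]
```

View pics/d22.png

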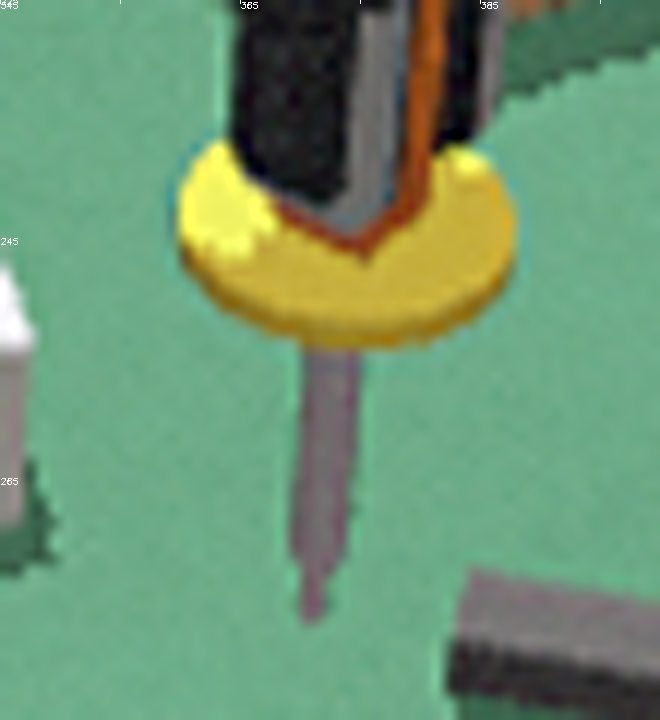

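The probe hangs straight: its tip is at (371,276.8) and the predicted position is (371.1,276.6). I'll move above the green dot.

Request:
{"name": "move_arm", "arguments": {"increments": [{"linear": [-0.3,0,0.08],"turn": [0,0,0],"gripper": 1},{"linear": [-0.9,0.1,0.24],"turn": [0,0,0],"gripper": 1},{"linear": [-1.6,0.2,0.43],"turn": [0,0,0],"gripper": 1},{"linear": [-2.4,0.4,0.64],"turn": [0,0,0],"gripper": 1},{"linear": [-3.2,0.6,0.85],"turn": [0,0,0],"gripper": 1},{"linear": [-4.0,0.8,1.07],"turn": [0,0,0],"gripper": 1},{"linear": [-4.7,0.87,1.25],"turn": [0,0,0],"gripper": 1},{"linear": [-5.03,0.87,1.34],"turn": [0,0,0],"gripper": 1}]}}

```text
t: 24.15
tool_pos: [0.5413, 0.0158, 0.1574]
tool_rot: [-1.573, 0.003, -0.878]
force: [0.1, 1.1, -0.9]
finger_gap: 0.015
```

Request:
{"name": "move_arm", "arguments": {"increments": [{"linear": [0,0,0],"turn": [0,0,0],"gripper": 1},{"linear": [0,0,0],"turn": [0,0,0],"gripper": 1},{"linear": [0,0,0],"turn": [0,0,0],"gripper": 1}]}}

```text
t: 24.45
tool_pos: [0.5446, 0.012, 0.1588]
tool_rot: [-1.571, -0.001, -0.881]
force: [0.5, 0.3, -0.2]
finger_gap: 0.0151
```

```bash
python3 -c "
from h import *
go(.5435,.013,.135,-.88)
shot('18');crop('pics/side18.png',260,180,100,90,7,'pics/d23.png');crop('pics/top18.png',240,200,120,90,6,'pics/d24.png')
"
```

```text
lin [-0.03   0.477 -0.005] turn [-0.003 -0.009  0.006] at [0.5446 0.012  0.1588] [-1.5705 -0.0007 -0.881 ] F [ 0.5  0.3 -0.2] gap 0.0151 t 24.45
```

View pics/d23.png

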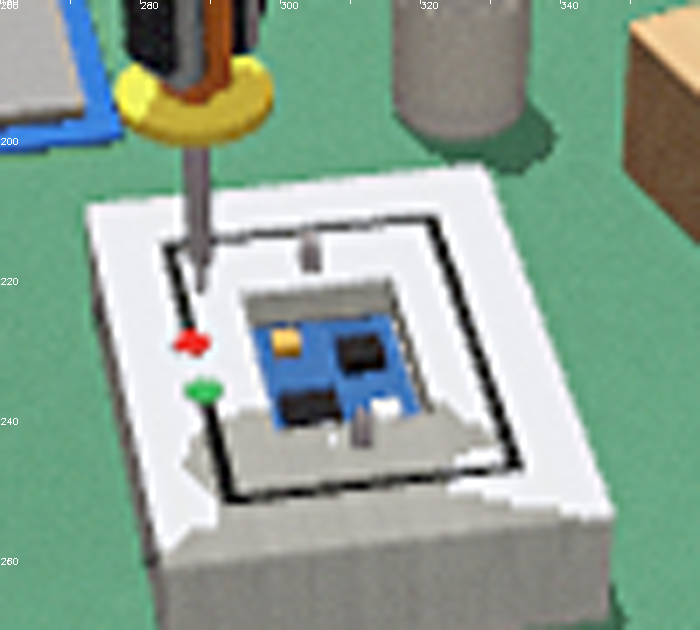

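View pics/d24.png

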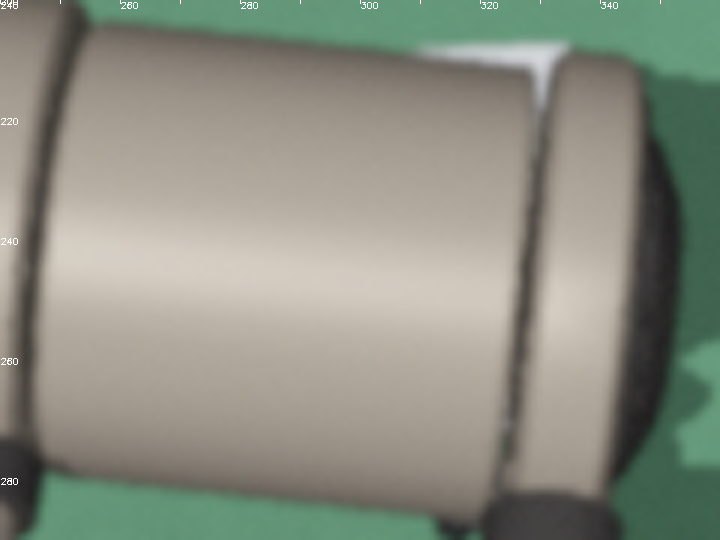

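Request:
{"name": "move_arm", "arguments": {"increments": [{"linear": [-0.03,0.2,0],"turn": [0,0,0],"gripper": 1},{"linear": [-0.03,0.4,0],"turn": [0,0,0],"gripper": 1},{"linear": [-0.03,0.55,0],"turn": [0,0,0],"gripper": 1},{"linear": [-0.03,0.62,0],"turn": [0,0,0],"gripper": 1},{"linear": [-0.03,0.62,0],"turn": [0,0,0],"gripper": 1},{"linear": [-0.03,0.62,0],"turn": [0,0,0],"gripper": 1}]}}

```text
t: 25.15
tool_pos: [0.5431, 0.0144, 0.1279]
tool_rot: [-1.571, -0.0, -0.88]
force: [0.4, 0.3, -0.5]
finger_gap: 0.0152
```

```bash
python3 -c "
from h import *
go(.5435,.013,.121,-.88)
print(proj('side',(.5446,.012,.0778)))
p=readout.sense()['tool_pos'];print(proj('side',p-[0,0,.081]),proj('side',[p[0],p[1],.04]))
shot('19');crop('pics/side19.png',270,205,50,50,14,'pics/d25.png')
"
```

```text
lin [ 0.027  0.138 -0.011] turn [-0.002  0.003  0.   ] at [0.5431 0.0144 0.1279] [-1.5706 -0.     -0.8797] F [ 0.4  0.3 -0.5] gap 0.0152 t 25.15
[289.0434 221.1683]
[288.5426 232.5604] [288.6288 235.1743]
```

View pics/d25.png

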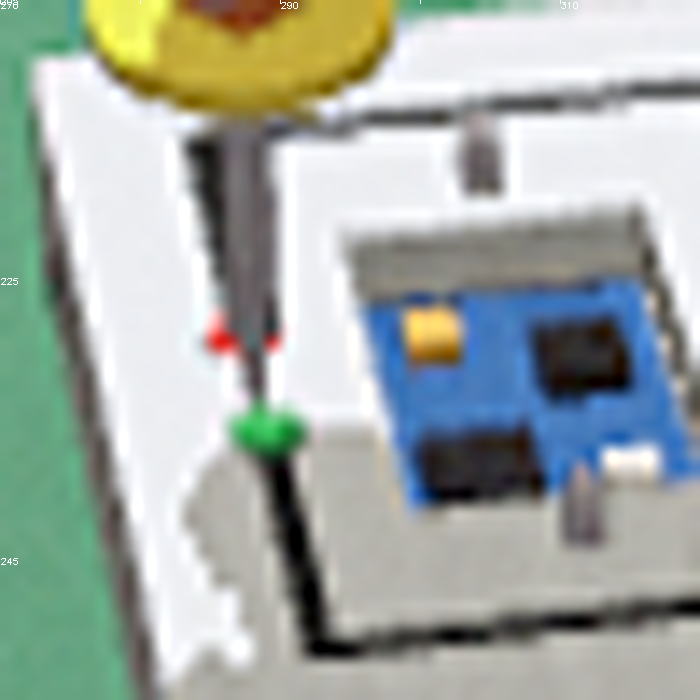

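```bash
python3 -c "
from h import *
print(pl('top',(449.3,289.3),.04),pl('side',(276,354.3),.04),'tool .4803,-.294')
print(pl('top',(458.3,324),.04),pl('side',(232.3,367),.04),'tool .411,-.311')
print(pl('side',(289.1,235.7),.04))
import fit
w=fit.W([.5857,.0251,.0165]);print(w)
"
```

```text
[ 0.4814 -0.2918  0.04  ] [ 0.4835 -0.2922  0.04  ] tool .4803,-.294
[ 0.4118 -0.3076  0.04  ] [ 0.4131 -0.3061  0.04  ] tool .411,-.311
[0.5438 0.0124 0.04  ]
[[ 0.5439  0.0124  0.04  ]
 [ 0.5448 -0.0396  0.04  ]
 [ 0.6288 -0.0382  0.04  ]
 [ 0.6266  0.0898  0.04  ]
 [ 0.5426  0.0884  0.04  ]
 [ 0.5435  0.0364  0.04  ]]
```

Request:
{"name": "move_arm", "arguments": {"increments": [{"linear": [0.04,0,-0.01],"turn": [0,0,0],"gripper": 1},{"linear": [0.04,0.04,-0.01],"turn": [0,0,0],"gripper": 1},{"linear": [0.04,0.08,-0.01],"turn": [0,0,0],"gripper": 1},{"linear": [0.04,0.08,-0.01],"turn": [0,0,0],"gripper": 1},{"linear": [0.04,0.08,-0.01],"turn": [0,0,0],"gripper": 1}]}}

```text
t: 25.75
tool_pos: [0.5438, 0.0125, 0.1238]
tool_rot: [-1.571, 0.0, -0.88]
force: [0.9, 0.7, -1.2]
finger_gap: 0.0149
```

```bash
python3 -c "
from h import *
go(.5439,.0124,.121,-.88)
p=readout.sense()['tool_pos'];print(proj('side',p-[0,0,.081]),proj('side',[p[0],p[1],.04]))
shot('20');crop('pics/side20.png',270,205,50,50,14,'pics/d26.png')
"
```

```text
lin [0.003 0.055 0.001] turn [ 0.001  0.001 -0.002] at [0.5438 0.0125 0.1238] [-1.5709  0.0002 -0.8798] F [ 0.9  0.7 -1.2] gap 0.0149 t 25.75
[289.0391 234.6424] [289.0729 235.6861]
```

View pics/d26.png

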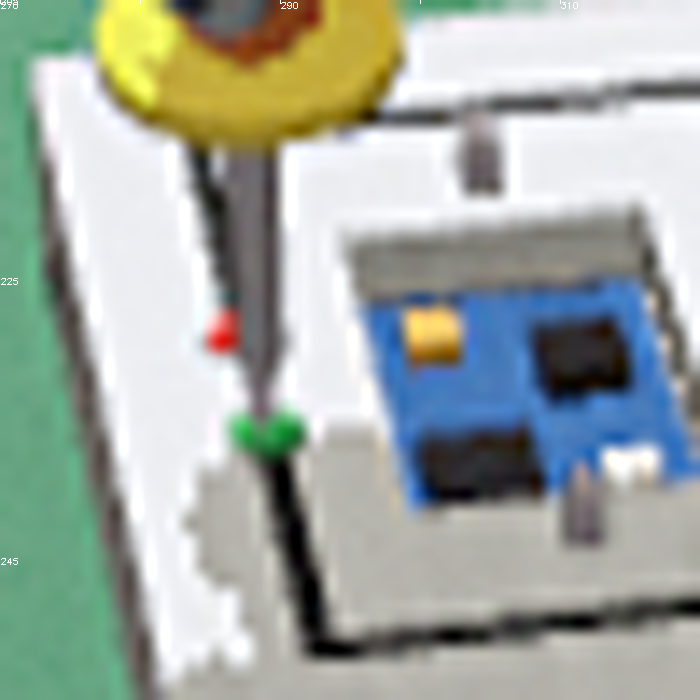

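Request:
{"name": "move_arm", "arguments": {"increments": [{"linear": [0.01,0.03,0],"turn": [0,0,0],"gripper": 1},{"linear": [0.01,0.05,0],"turn": [0,0,0],"gripper": 1},{"linear": [0.01,0.05,0],"turn": [0,0,0],"gripper": 1},{"linear": [0.01,0.05,0],"turn": [0,0,0],"gripper": 1}]}}

```text
t: 26.25
tool_pos: [0.5441, 0.0121, 0.1213]
tool_rot: [-1.571, 0.0, -0.88]
force: [0.5, 0.9, -0.7]
finger_gap: 0.0153
```

```bash
python3 -c "
from h import *
go(.5439,.0124,.121,-.88)
p=readout.sense()['tool_pos'];print(proj('side',p-[0,0,.081]),proj('side',[p[0],p[1],.04]))
shot('21');crop('pics/side21.png',270,205,50,50,14,'pics/d27.png')
"
```

```text
lin [-0.007  0.006  0.   ] turn [-0.     0.001 -0.001] at [0.5441 0.0121 0.1213] [-1.5708  0.0001 -0.8798] F [ 0.5  0.9 -0.7] gap 0.0153 t 26.25
[289.2682 235.6682] [289.2719 235.7832]
```

View pics/d27.png

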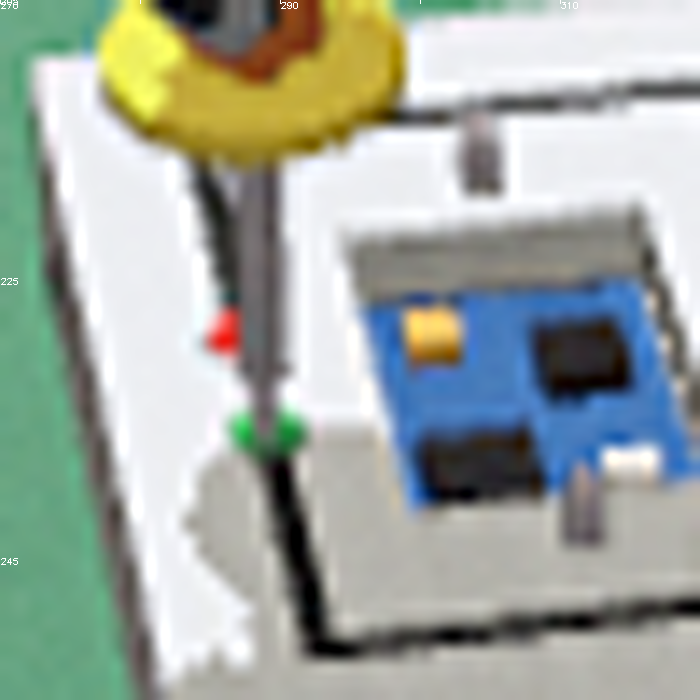

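The tip is on the green dot at (288.8,236), just above the deck. I'll start the trace at 2.5 mm per row.

Request:
{"name": "move_arm", "arguments": {"increments": [{"linear": [0.039,0.01,-0.031],"turn": [0,0,0],"gripper": 1},{"linear": [0.077,0.01,-0.062],"turn": [0,0,0],"gripper": 1},{"linear": [0.116,0.01,-0.093],"turn": [0,0,0],"gripper": 1},{"linear": [0.155,0.01,-0.124],"turn": [0,0,0],"gripper": 1},{"linear": [0.193,0.01,-0.155],"turn": [0,0,0],"gripper": 1},{"linear": [0.232,0.01,-0.185],"turn": [0,0,0],"gripper": 1},{"linear": [0.271,0.01,-0.216],"turn": [0,0,0],"gripper": 1},{"linear": [0.31,0.01,-0.247],"turn": [0,0,0],"gripper": 1}]}}

```text
t: 27.15
tool_pos: [0.5446, -0.0078, 0.121]
tool_rot: [-1.57, 0.0, -0.88]
force: [1.5, 2.6, 2.8]
finger_gap: 0.0154
```

```bash
cat > tr.py <<'E'
from h import *
# local coords of tool in housing frame
def loc(p,h=(.5857,.0251,.0165)):
    d=np.array(p[:2])-h[:2];c,s=np.cos(h[2]),np.sin(h[2]);return np.array([c*d[0]+s*d[1],-s*d[0]+c*d[1]])*1e3
def st():
    s=readout.sense();print("local",np.round(loc(s["tool_pos"]),1),"z",round(s["tool_pos"][2],4),"F",np.round(s["force"],1),"gap",round(s["finger_gap"],4),"rot",np.round(s["tool_rot"],4),"t",round(s["t"],2),"v",np.round(s["dq"].max(),3))
if __name__=="__main__":st()
E
python3 tr.py
```

```text
local [-41.7 -32.2] z 0.121 F [1.5 2.6 2.8] gap 0.0154 rot [-1.5704  0.     -0.8799] t 27.15 v 0.002
```

Request:
{"name": "move_arm", "arguments": {"increments": [{"linear": [0.039,0,-0.031],"turn": [0,0,0],"gripper": 1},{"linear": [0.077,0,-0.062],"turn": [0,0,0],"gripper": 1},{"linear": [0.116,0,-0.093],"turn": [0,0,0],"gripper": 1},{"linear": [0.155,0,-0.124],"turn": [0,0,0],"gripper": 1},{"linear": [0.193,0,-0.155],"turn": [0,0,0],"gripper": 1},{"linear": [0.232,0,-0.185],"turn": [0,0,0],"gripper": 1},{"linear": [0.271,0,-0.216],"turn": [0,0,0],"gripper": 1},{"linear": [0.31,0,-0.247],"turn": [0,0,0],"gripper": 1}]}}

```text
t: 27.95
tool_pos: [0.5449, -0.0277, 0.1209]
tool_rot: [-1.571, 0.0, -0.88]
force: [-0.4, 3.4, 4.6]
finger_gap: 0.0156
```

```bash
python3 tr.py; python3 -c "
from h import *
cv2.imwrite('pics/side22.png',capture('side')[:,:,::-1]);crop('pics/side22.png',270,205,70,55,11,'pics/d28.png')
p=readout.sense()['tool_pos'];print(proj('side',p-[0,0,.081]))"
```

```text
local [-41.7 -52.1] z 0.1209 F [-0.4  3.4  4.6] gap 0.0156 rot [-1.5707  0.0001 -0.8798] t 27.95 v 0.004
[292.176  247.8825]
```

View pics/d28.png

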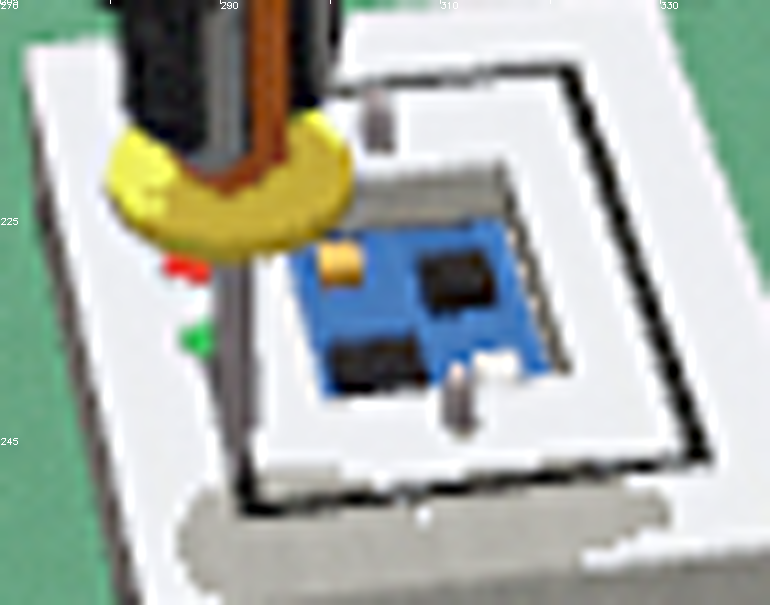

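Request:
{"name": "move_arm", "arguments": {"increments": [{"linear": [0.038,0,-0.03],"turn": [0,0,0],"gripper": 1},{"linear": [0.076,0,-0.06],"turn": [0,0,0],"gripper": 1},{"linear": [0.113,0,-0.091],"turn": [0,0,0],"gripper": 1},{"linear": [0.151,0,-0.121],"turn": [0,0,0],"gripper": 1},{"linear": [0.189,0,-0.151],"turn": [0,0,0],"gripper": 1},{"linear": [0.22,0,-0.112],"turn": [0,0,0],"gripper": 1},{"linear": [0.251,0,-0.073],"turn": [0,0,0],"gripper": 1},{"linear": [0.283,0,-0.034],"turn": [0,0,0],"gripper": 1}]}}

```text
t: 28.8
tool_pos: [0.551, -0.0402, 0.1207]
tool_rot: [-1.575, 0.002, -0.879]
force: [-3.2, 1.9, 7.3]
finger_gap: 0.015
```

```bash
python3 tr.py
```

```text
local [-35.8 -64.7] z 0.1207 F [-3.2  1.9  7.3] gap 0.015 rot [-1.5745  0.0019 -0.8795] t 28.8 v 0.042
```

Request:
{"name": "move_arm", "arguments": {"increments": [{"linear": [0.031,-0.006,0.039],"turn": [0,0,0],"gripper": 1},{"linear": [0.062,-0.006,0.078],"turn": [0,0,0],"gripper": 1},{"linear": [0.094,-0.006,0.117],"turn": [0,0,0],"gripper": 1},{"linear": [0.125,-0.006,0.156],"turn": [0,0,0],"gripper": 1},{"linear": [0.156,-0.006,0.195],"turn": [0,0,0],"gripper": 1},{"linear": [0.187,-0.006,0.234],"turn": [0,0,0],"gripper": 1},{"linear": [0.218,-0.006,0.273],"turn": [0,0,0],"gripper": 1},{"linear": [0.25,-0.006,0.312],"turn": [0,0,0],"gripper": 1}]}}

```text
t: 29.6
tool_pos: [0.5715, -0.0399, 0.1208]
tool_rot: [-1.574, 0.001, -0.88]
force: [-3.8, 0.6, 6.1]
finger_gap: 0.0155
```

```bash
python3 tr.py; python3 -c "
from h import *
cv2.imwrite('pics/side23.png',capture('side')[:,:,::-1]);crop('pics/side23.png',270,205,70,55,11,'pics/d29.png')
p=readout.sense()['tool_pos'];print(proj('side',p-[0,0,.081]))"
```

```text
local [-15.3 -64.8] z 0.1208 F [-3.8  0.6  6.1] gap 0.0155 rot [-1.5737  0.0012 -0.8796] t 29.6 v 0.043
[306.3257 250.1849]
```

View pics/d29.png

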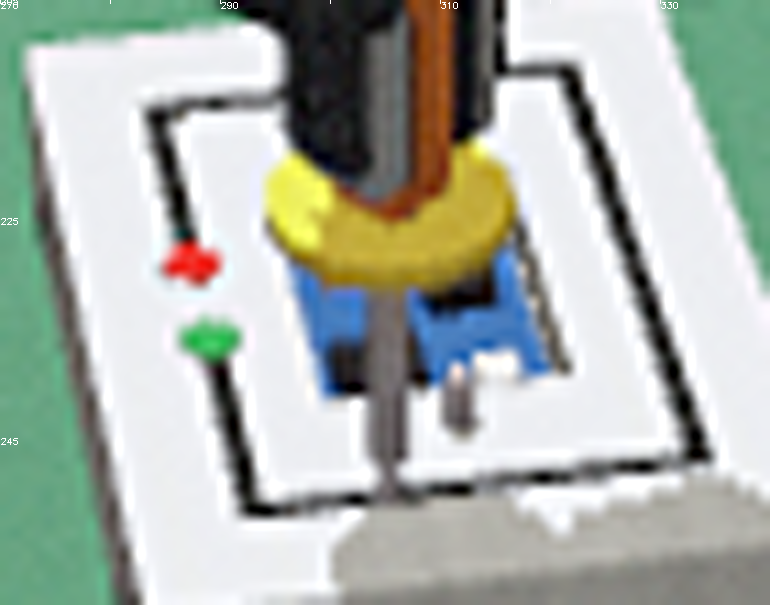

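Request:
{"name": "move_arm", "arguments": {"increments": [{"linear": [0.03,-0.006,0.04],"turn": [0,0,0],"gripper": 1},{"linear": [0.06,-0.006,0.08],"turn": [0,0,0],"gripper": 1},{"linear": [0.09,-0.006,0.12],"turn": [0,0,0],"gripper": 1},{"linear": [0.12,-0.006,0.16],"turn": [0,0,0],"gripper": 1},{"linear": [0.15,-0.006,0.2],"turn": [0,0,0],"gripper": 1},{"linear": [0.181,-0.006,0.24],"turn": [0,0,0],"gripper": 1},{"linear": [0.211,-0.006,0.28],"turn": [0,0,0],"gripper": 1},{"linear": [0.241,-0.006,0.32],"turn": [0,0,0],"gripper": 1}]}}

```text
t: 30.45
tool_pos: [0.5928, -0.0383, 0.1214]
tool_rot: [-1.571, -0.0, -0.88]
force: [1.1, 0.8, -1.0]
finger_gap: 0.0152
```

```bash
python3 tr.py
```

```text
local [  6.1 -63.5] z 0.1214 F [ 1.1  0.8 -1. ] gap 0.0152 rot [-1.5707 -0.     -0.8798] t 30.45 v 0.04
```

Request:
{"name": "move_arm", "arguments": {"increments": [{"linear": [0.032,0.004,0.038],"turn": [0,0,0],"gripper": 1},{"linear": [0.064,0.004,0.077],"turn": [0,0,0],"gripper": 1},{"linear": [0.096,0.004,0.115],"turn": [0,0,0],"gripper": 1},{"linear": [0.128,0.004,0.154],"turn": [0,0,0],"gripper": 1},{"linear": [0.16,0.004,0.192],"turn": [0,0,0],"gripper": 1},{"linear": [0.192,0.004,0.23],"turn": [0,0,0],"gripper": 1},{"linear": [0.224,0.004,0.269],"turn": [0,0,0],"gripper": 1},{"linear": [0.256,0.004,0.307],"turn": [0,0,0],"gripper": 1}]}}

```text
t: 31.25
tool_pos: [0.6128, -0.0384, 0.1213]
tool_rot: [-1.571, 0.0, -0.88]
force: [0.2, 0.2, -0.7]
finger_gap: 0.015
```

```bash
python3 tr.py; python3 -c "
from h import *
cv2.imwrite('pics/side24.png',capture('side')[:,:,::-1]);crop('pics/side24.png',280,200,70,60,11,'pics/d30.png')
p=readout.sense()['tool_pos'];print(proj('side',p-[0,0,.081]))"
```

```text
local [ 26.  -63.9] z 0.1213 F [ 0.2  0.2 -0.7] gap 0.015 rot [-1.5707  0.     -0.8798] t 31.25 v 0.039
[326.2837 247.4773]
```

View pics/d30.png

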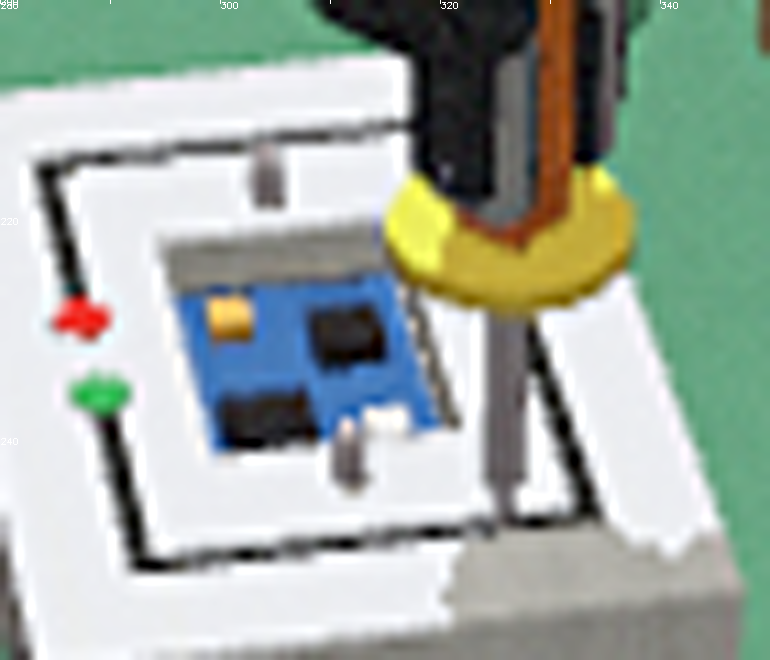

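Request:
{"name": "move_arm", "arguments": {"increments": [{"linear": [0.033,0,0.042],"turn": [0,0,0],"gripper": 1},{"linear": [0.067,0,0.083],"turn": [0,0,0],"gripper": 1},{"linear": [0.1,0,0.125],"turn": [0,0,0],"gripper": 1},{"linear": [0.133,0,0.167],"turn": [0,0,0],"gripper": 1},{"linear": [0.167,0,0.208],"turn": [0,0,0],"gripper": 1},{"linear": [0.2,0,0.25],"turn": [0,0,0],"gripper": 1},{"linear": [0.161,0,0.281],"turn": [0,0,0],"gripper": 1},{"linear": [0.122,0,0.312],"turn": [0,0,0],"gripper": 1}]}}

```text
t: 32.1
tool_pos: [0.6284, -0.033, 0.1212]
tool_rot: [-1.571, 0.0, -0.88]
force: [0.7, 0.2, -0.8]
finger_gap: 0.0154
```

```bash
python3 tr.py
```

```text
local [ 41.8 -58.8] z 0.1212 F [ 0.7  0.2 -0.8] gap 0.0154 rot [-1.5708  0.0002 -0.8799] t 32.1 v 0.041
```

Request:
{"name": "move_arm", "arguments": {"increments": [{"linear": [-0.039,0,0.031],"turn": [0,0,0],"gripper": 1},{"linear": [-0.078,0,0.062],"turn": [0,0,0],"gripper": 1},{"linear": [-0.117,0,0.094],"turn": [0,0,0],"gripper": 1},{"linear": [-0.156,0,0.125],"turn": [0,0,0],"gripper": 1},{"linear": [-0.195,0,0.156],"turn": [0,0,0],"gripper": 1},{"linear": [-0.234,0,0.187],"turn": [0,0,0],"gripper": 1},{"linear": [-0.273,0,0.219],"turn": [0,0,0],"gripper": 1},{"linear": [-0.312,0,0.25],"turn": [0,0,0],"gripper": 1}]}}

```text
t: 32.9
tool_pos: [0.6282, -0.0129, 0.1213]
tool_rot: [-1.571, 0.0, -0.88]
force: [-0.2, -0.2, -1.6]
finger_gap: 0.0151
```

```bash
python3 tr.py; python3 -c "
from h import *
cv2.imwrite('pics/side25.png',capture('side')[:,:,::-1]);crop('pics/side25.png',280,200,70,60,11,'pics/d31.png')
p=readout.sense()['tool_pos'];print(proj('side',p-[0,0,.081]))"
```

```text
local [ 41.8 -38.7] z 0.1213 F [-0.2 -0.2 -1.6] gap 0.0151 rot [-1.5707  0.     -0.8798] t 32.9 v 0.04
[331.1542 238.9339]
```

View pics/d31.png

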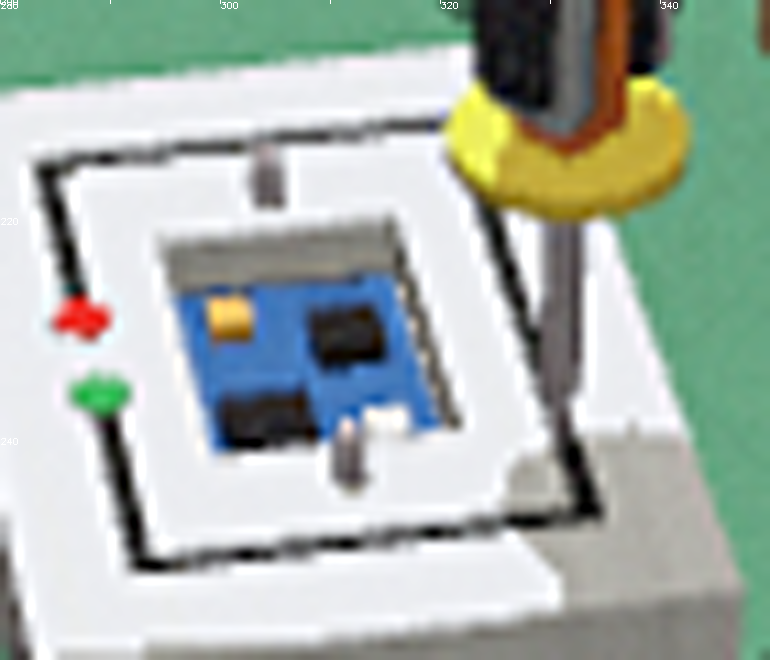

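Request:
{"name": "move_arm", "arguments": {"increments": [{"linear": [-0.039,0,0.031],"turn": [0,0,0],"gripper": 1},{"linear": [-0.078,0,0.062],"turn": [0,0,0],"gripper": 1},{"linear": [-0.117,0,0.094],"turn": [0,0,0],"gripper": 1},{"linear": [-0.156,0,0.125],"turn": [0,0,0],"gripper": 1},{"linear": [-0.195,0,0.156],"turn": [0,0,0],"gripper": 1},{"linear": [-0.234,0,0.187],"turn": [0,0,0],"gripper": 1},{"linear": [-0.273,0,0.219],"turn": [0,0,0],"gripper": 1},{"linear": [-0.312,0,0.25],"turn": [0,0,0],"gripper": 1}]}}

```text
t: 33.75
tool_pos: [0.6278, 0.007, 0.1213]
tool_rot: [-1.571, -0.0, -0.88]
force: [0.8, 0.5, -1.1]
finger_gap: 0.0153
```

```bash
python3 tr.py
```

```text
local [ 41.8 -18.8] z 0.1213 F [ 0.8  0.5 -1.1] gap 0.0153 rot [-1.5707 -0.     -0.8798] t 33.75 v 0.04
```

Request:
{"name": "move_arm", "arguments": {"increments": [{"linear": [-0.039,0,0.031],"turn": [0,0,0],"gripper": 1},{"linear": [-0.078,0,0.062],"turn": [0,0,0],"gripper": 1},{"linear": [-0.117,0,0.094],"turn": [0,0,0],"gripper": 1},{"linear": [-0.156,0,0.125],"turn": [0,0,0],"gripper": 1},{"linear": [-0.195,0,0.156],"turn": [0,0,0],"gripper": 1},{"linear": [-0.234,0,0.187],"turn": [0,0,0],"gripper": 1},{"linear": [-0.273,0,0.219],"turn": [0,0,0],"gripper": 1},{"linear": [-0.312,0,0.25],"turn": [0,0,0],"gripper": 1}]}}

```text
t: 34.55
tool_pos: [0.6275, 0.0271, 0.1213]
tool_rot: [-1.571, 0.0, -0.88]
force: [0.5, 0.4, -1.4]
finger_gap: 0.0153
```

```bash
python3 tr.py; python3 -c "
from h import *
cv2.imwrite('pics/side26.png',capture('side')[:,:,::-1]);crop('pics/side26.png',280,190,70,65,11,'pics/d32.png')
p=readout.sense()['tool_pos'];print(proj('side',p-[0,0,.081]))"
```

```text
local [41.9  1.3] z 0.1213 F [ 0.5  0.4 -1.4] gap 0.0153 rot [-1.5707  0.0001 -0.8799] t 34.55 v 0.04
[327.2752 227.4627]
```

View pics/d32.png

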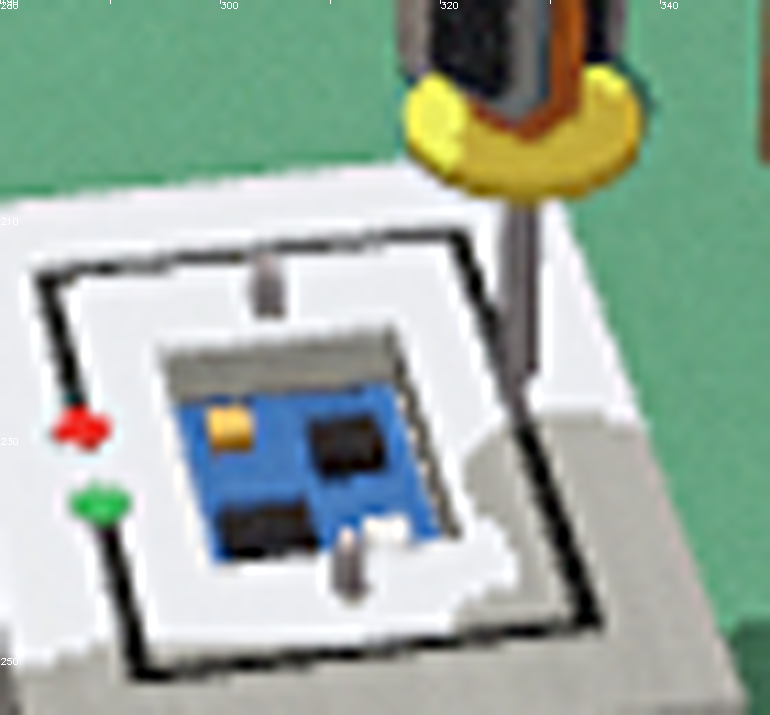

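Request:
{"name": "move_arm", "arguments": {"increments": [{"linear": [-0.039,0,0.031],"turn": [0,0,0],"gripper": 1},{"linear": [-0.078,0,0.062],"turn": [0,0,0],"gripper": 1},{"linear": [-0.117,0,0.094],"turn": [0,0,0],"gripper": 1},{"linear": [-0.156,0,0.125],"turn": [0,0,0],"gripper": 1},{"linear": [-0.195,0,0.156],"turn": [0,0,0],"gripper": 1},{"linear": [-0.234,0,0.187],"turn": [0,0,0],"gripper": 1},{"linear": [-0.273,0,0.219],"turn": [0,0,0],"gripper": 1},{"linear": [-0.312,0,0.25],"turn": [0,0,0],"gripper": 1}]}}

```text
t: 35.4
tool_pos: [0.6272, 0.0471, 0.1212]
tool_rot: [-1.571, 0.0, -0.88]
force: [0.4, 0.5, -0.2]
finger_gap: 0.015
```

```bash
python3 tr.py
```

```text
local [41.9 21.3] z 0.1212 F [ 0.4  0.5 -0.2] gap 0.015 rot [-1.5707  0.     -0.8798] t 35.4 v 0.04
```

Request:
{"name": "move_arm", "arguments": {"increments": [{"linear": [-0.039,0,0.031],"turn": [0,0,0],"gripper": 1},{"linear": [-0.078,0,0.062],"turn": [0,0,0],"gripper": 1},{"linear": [-0.117,0,0.094],"turn": [0,0,0],"gripper": 1},{"linear": [-0.156,0,0.125],"turn": [0,0,0],"gripper": 1},{"linear": [-0.195,0,0.156],"turn": [0,0,0],"gripper": 1},{"linear": [-0.234,0,0.187],"turn": [0,0,0],"gripper": 1},{"linear": [-0.273,0,0.219],"turn": [0,0,0],"gripper": 1},{"linear": [-0.312,0,0.25],"turn": [0,0,0],"gripper": 1}]}}

```text
t: 36.2
tool_pos: [0.6269, 0.067, 0.1213]
tool_rot: [-1.571, 0.0, -0.88]
force: [0.3, 0.6, -1.0]
finger_gap: 0.0149
```

```bash
python3 tr.py; python3 -c "
from h import *
cv2.imwrite('pics/side27.png',capture('side')[:,:,::-1]);crop('pics/side27.png',280,190,70,65,11,'pics/d33.png')
p=readout.sense()['tool_pos'];print(proj('side',p-[0,0,.081]))"
```

```text
local [41.9 41.2] z 0.1213 F [ 0.3  0.6 -1. ] gap 0.0149 rot [-1.5707  0.     -0.8798] t 36.2 v 0.04
[323.6177 216.5989]
```

View pics/d33.png

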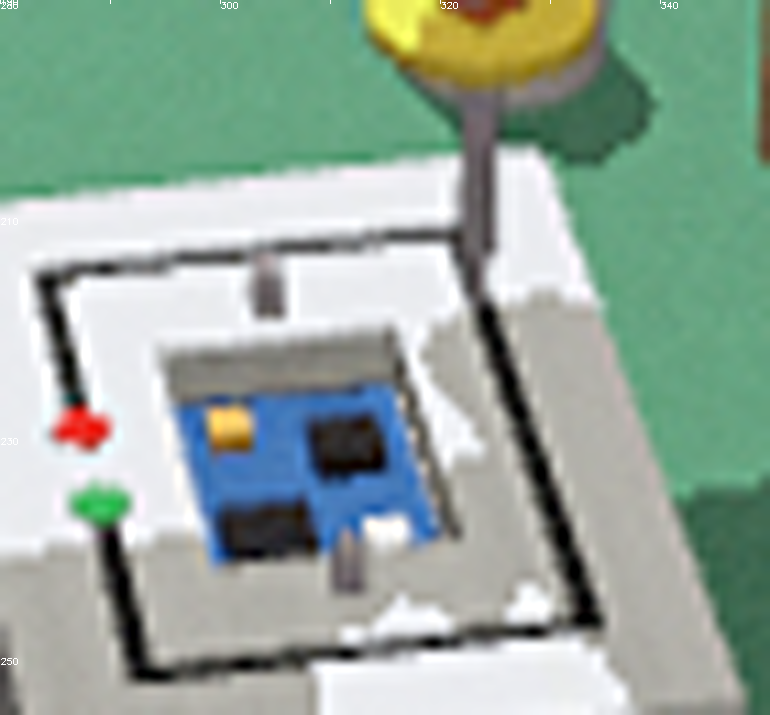

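Request:
{"name": "move_arm", "arguments": {"increments": [{"linear": [-0.039,0,0.031],"turn": [0,0,0],"gripper": 1},{"linear": [-0.078,0,0.062],"turn": [0,0,0],"gripper": 1},{"linear": [-0.117,0,0.094],"turn": [0,0,0],"gripper": 1},{"linear": [-0.156,0,0.125],"turn": [0,0,0],"gripper": 1},{"linear": [-0.195,0,0.156],"turn": [0,0,0],"gripper": 1},{"linear": [-0.234,0,0.187],"turn": [0,0,0],"gripper": 1},{"linear": [-0.273,0,0.219],"turn": [0,0,0],"gripper": 1},{"linear": [-0.314,0,0.251],"turn": [0,0,0],"gripper": 1}]}}

```text
t: 37.05
tool_pos: [0.6266, 0.0871, 0.1213]
tool_rot: [-1.571, 0.0, -0.88]
force: [0.6, 1.1, -0.9]
finger_gap: 0.0153
```

```bash
python3 tr.py
```

```text
local [41.9 61.3] z 0.1213 F [ 0.6  1.1 -0.9] gap 0.0153 rot [-1.5707  0.     -0.8798] t 37.05 v 0.042
```

Request:
{"name": "move_arm", "arguments": {"increments": [{"linear": [-0.041,0,0.032],"turn": [0,0,0],"gripper": 1},{"linear": [-0.072,0,-0.007],"turn": [0,0,0],"gripper": 1},{"linear": [-0.103,0,-0.046],"turn": [0,0,0],"gripper": 1},{"linear": [-0.135,0,-0.085],"turn": [0,0,0],"gripper": 1},{"linear": [-0.166,0,-0.124],"turn": [0,0,0],"gripper": 1},{"linear": [-0.197,0,-0.163],"turn": [0,0,0],"gripper": 1},{"linear": [-0.228,0,-0.202],"turn": [0,0,0],"gripper": 1},{"linear": [-0.259,0,-0.241],"turn": [0,0,0],"gripper": 1}]}}

```text
t: 37.85
tool_pos: [0.6088, 0.0892, 0.1213]
tool_rot: [-1.571, 0.0, -0.88]
force: [0.7, 1.2, -1.0]
finger_gap: 0.0152
```

```bash
python3 tr.py; python3 -c "
from h import *
cv2.imwrite('pics/side28.png',capture('side')[:,:,::-1]);crop('pics/side28.png',280,190,70,65,11,'pics/d34.png')
p=readout.sense()['tool_pos'];print(proj('side',p-[0,0,.081]))"
```

```text
local [24.2 63.7] z 0.1213 F [ 0.7  1.2 -1. ] gap 0.0152 rot [-1.5707  0.     -0.8799] t 37.85 v 0.078
[313.6835 211.6919]
```

View pics/d34.png

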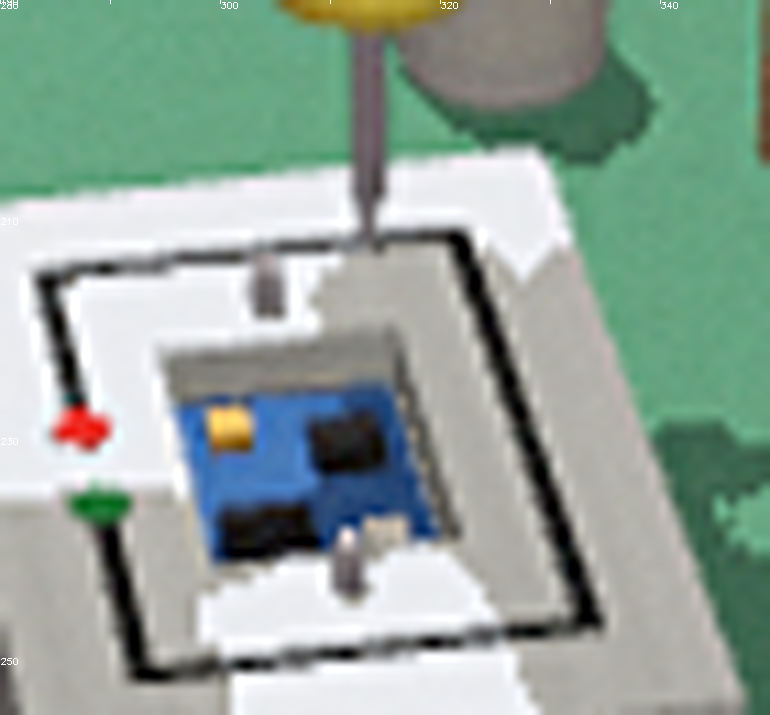

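Request:
{"name": "move_arm", "arguments": {"increments": [{"linear": [-0.031,0,-0.039],"turn": [0,0,0],"gripper": 1},{"linear": [-0.062,0,-0.078],"turn": [0,0,0],"gripper": 1},{"linear": [-0.094,0,-0.117],"turn": [0,0,0],"gripper": 1},{"linear": [-0.125,0,-0.156],"turn": [0,0,0],"gripper": 1},{"linear": [-0.156,0,-0.195],"turn": [0,0,0],"gripper": 1},{"linear": [-0.187,0,-0.234],"turn": [0,0,0],"gripper": 1},{"linear": [-0.218,0,-0.273],"turn": [0,0,0],"gripper": 1},{"linear": [-0.25,0,-0.312],"turn": [0,0,0],"gripper": 1}]}}

```text
t: 38.7
tool_pos: [0.5888, 0.0889, 0.1213]
tool_rot: [-1.571, 0.0, -0.88]
force: [-0.5, -0.1, -0.2]
finger_gap: 0.015
```

```bash
python3 tr.py
```

```text
local [ 4.2 63.7] z 0.1213 F [-0.5 -0.1 -0.2] gap 0.015 rot [-1.5707  0.     -0.8798] t 38.7 v 0.076
```

Request:
{"name": "move_arm", "arguments": {"increments": [{"linear": [-0.031,0,-0.039],"turn": [0,0,0],"gripper": 1},{"linear": [-0.062,0,-0.078],"turn": [0,0,0],"gripper": 1},{"linear": [-0.094,0,-0.117],"turn": [0,0,0],"gripper": 1},{"linear": [-0.125,0,-0.156],"turn": [0,0,0],"gripper": 1},{"linear": [-0.156,0,-0.195],"turn": [0,0,0],"gripper": 1},{"linear": [-0.187,0,-0.234],"turn": [0,0,0],"gripper": 1},{"linear": [-0.218,0,-0.273],"turn": [0,0,0],"gripper": 1},{"linear": [-0.25,0,-0.312],"turn": [0,0,0],"gripper": 1}]}}

```text
t: 39.5
tool_pos: [0.5689, 0.0885, 0.1212]
tool_rot: [-1.571, 0.0, -0.88]
force: [-0.4, 0.1, -0.5]
finger_gap: 0.015
```

```bash
python3 tr.py; python3 -c "
from h import *
cv2.imwrite('pics/side29.png',capture('side')[:,:,::-1]);crop('pics/side29.png',270,190,70,65,11,'pics/d35.png')
p=readout.sense()['tool_pos'];print(proj('side',p-[0,0,.081]))"
```

```text
local [-15.8  63.7] z 0.1212 F [-0.4  0.1 -0.5] gap 0.015 rot [-1.5708  0.     -0.8799] t 39.5 v 0.073
[295.8139 213.5141]
```

View pics/d35.png

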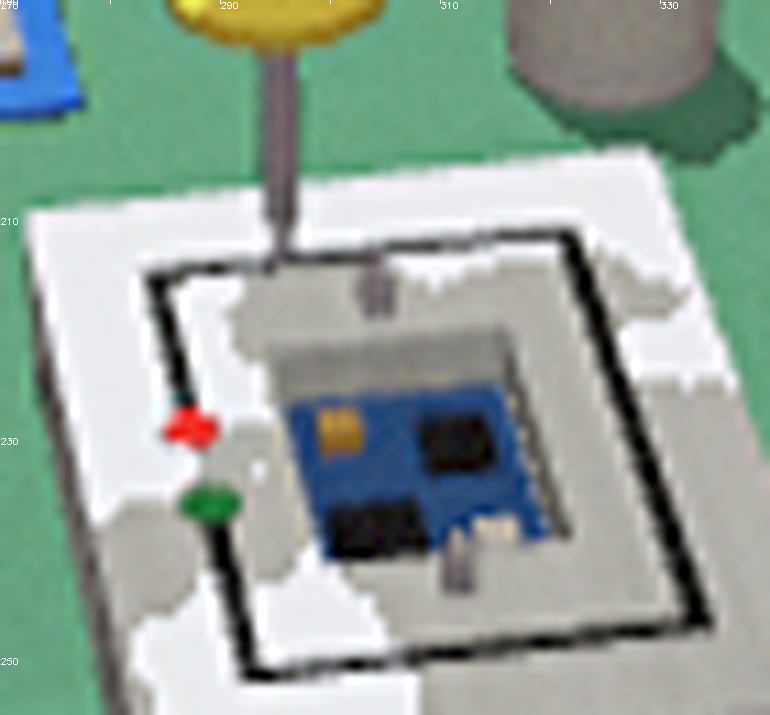

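Request:
{"name": "move_arm", "arguments": {"increments": [{"linear": [-0.03,0,-0.037],"turn": [0,0,0],"gripper": 1},{"linear": [-0.059,0,-0.074],"turn": [0,0,0],"gripper": 1},{"linear": [-0.089,0,-0.111],"turn": [0,0,0],"gripper": 1},{"linear": [-0.118,0,-0.148],"turn": [0,0,0],"gripper": 1},{"linear": [-0.148,0,-0.185],"turn": [0,0,0],"gripper": 1},{"linear": [-0.177,0,-0.221],"turn": [0,0,0],"gripper": 1},{"linear": [-0.207,0,-0.258],"turn": [0,0,0],"gripper": 1},{"linear": [-0.236,0,-0.295],"turn": [0,0,0],"gripper": 1}]}}

```text
t: 40.35
tool_pos: [0.55, 0.0883, 0.1213]
tool_rot: [-1.571, 0.0, -0.88]
force: [0.2, -0.1, -0.6]
finger_gap: 0.0149
```

```bash
python3 tr.py
```

```text
local [-34.6  63.8] z 0.1213 F [ 0.2 -0.1 -0.6] gap 0.0149 rot [-1.5707  0.     -0.8799] t 40.35 v 0.067
```

Request:
{"name": "move_arm", "arguments": {"increments": [{"linear": [-0.03,0,-0.037],"turn": [0,0,0],"gripper": 1},{"linear": [-0.06,0,-0.075],"turn": [0,0,0],"gripper": 1},{"linear": [-0.09,0,-0.112],"turn": [0,0,0],"gripper": 1},{"linear": [-0.051,0,-0.143],"turn": [0,0,0],"gripper": 1},{"linear": [-0.012,0,-0.174],"turn": [0,0,0],"gripper": 1},{"linear": [0.027,0,-0.206],"turn": [0,0,0],"gripper": 1},{"linear": [0.066,0,-0.237],"turn": [0,0,0],"gripper": 1},{"linear": [0.105,0,-0.268],"turn": [0,0,0],"gripper": 1}]}}

```text
t: 41.15
tool_pos: [0.5432, 0.0754, 0.1212]
tool_rot: [-1.571, 0.0, -0.88]
force: [1.3, 1.2, -0.4]
finger_gap: 0.0153
```

```bash
python3 tr.py
```

```text
local [-41.6  51. ] z 0.1212 F [ 1.3  1.2 -0.4] gap 0.0153 rot [-1.5707  0.     -0.88  ] t 41.15 v 0.008
```

Request:
{"name": "move_arm", "arguments": {"increments": [{"linear": [0.039,0,-0.031],"turn": [0,0,0],"gripper": 1},{"linear": [0.077,0,-0.062],"turn": [0,0,0],"gripper": 1},{"linear": [0.116,0,-0.093],"turn": [0,0,0],"gripper": 1},{"linear": [0.155,0,-0.124],"turn": [0,0,0],"gripper": 1},{"linear": [0.193,0,-0.155],"turn": [0,0,0],"gripper": 1},{"linear": [0.232,0,-0.185],"turn": [0,0,0],"gripper": 1},{"linear": [0.271,0,-0.216],"turn": [0,0,0],"gripper": 1},{"linear": [0.31,0,-0.247],"turn": [0,0,0],"gripper": 1}]}}

```text
t: 41.95
tool_pos: [0.5436, 0.0557, 0.1212]
tool_rot: [-1.571, 0.0, -0.88]
force: [0.2, -0.3, 0.2]
finger_gap: 0.0151
```

```bash
python3 tr.py; python3 -c "
from h import *
cv2.imwrite('pics/side30.png',capture('side')[:,:,::-1]);crop('pics/side30.png',270,190,70,65,11,'pics/d36.png')
p=readout.sense()['tool_pos'];print(proj('side',p-[0,0,.081]))"
```

```text
local [-41.6  31.3] z 0.1212 F [ 0.2 -0.3  0.2] gap 0.0151 rot [-1.5707  0.     -0.8798] t 41.95 v 0.007
[286.4726 223.4724]
```

View pics/d36.png

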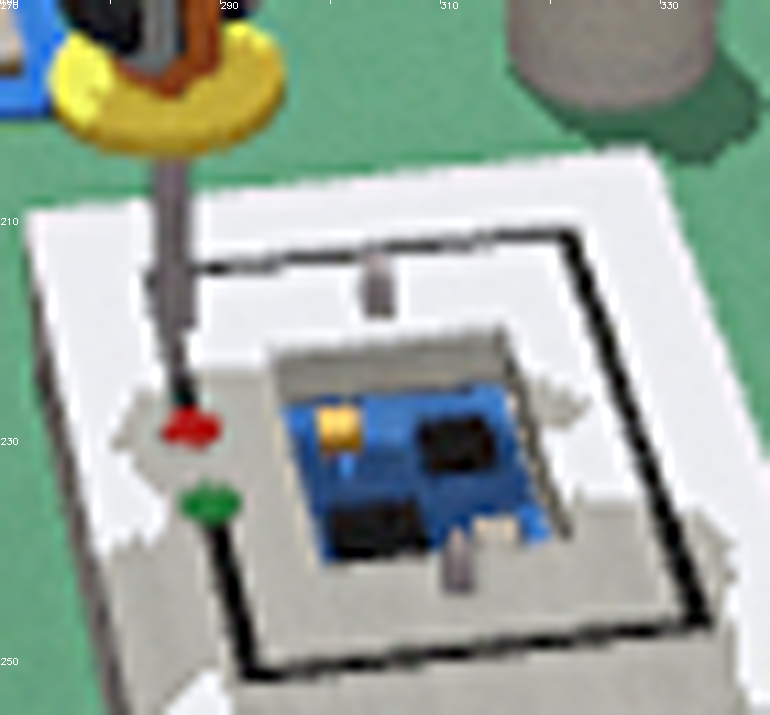

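Request:
{"name": "move_arm", "arguments": {"increments": [{"linear": [0.039,0,-0.031],"turn": [0,0,0],"gripper": 1},{"linear": [0.077,0,-0.062],"turn": [0,0,0],"gripper": 1},{"linear": [0.116,0,-0.093],"turn": [0,0,0],"gripper": 1},{"linear": [0.155,0,-0.124],"turn": [0,0,0],"gripper": 1},{"linear": [0.193,0,-0.155],"turn": [0,0,0],"gripper": 1},{"linear": [0.232,0,-0.185],"turn": [0,0,0],"gripper": 1},{"linear": [0.271,0,-0.216],"turn": [0,0,0],"gripper": 1},{"linear": [0.308,0,-0.246],"turn": [0,0,0],"gripper": 1}]}}

```text
t: 42.8
tool_pos: [0.5439, 0.0359, 0.1212]
tool_rot: [-1.571, -0.0, -0.88]
force: [0.4, 0.5, -0.6]
finger_gap: 0.0152
```

```bash
python3 tr.py; python3 -c "
from h import *
cv2.imwrite('pics/side31.png',capture('side')[:,:,::-1]);crop('pics/side31.png',270,190,70,65,11,'pics/d37.png')
go(.653,-.2235,.205,-.88)"
```

```text
local [-41.6  11.5] z 0.1212 F [ 0.4  0.5 -0.6] gap 0.0152 rot [-1.5707 -0.     -0.8799] t 42.8 v 0.001
lin [ 5.385 -1.674 -1.62 ] turn [-0.001 -0.001  0.001] at [0.5439 0.0356 0.1213] [-1.5707 -0.0001 -0.8801] F [ 0.6 -0.5 -0.1] gap 0.0154 t 42.85
```

View pics/d37.png

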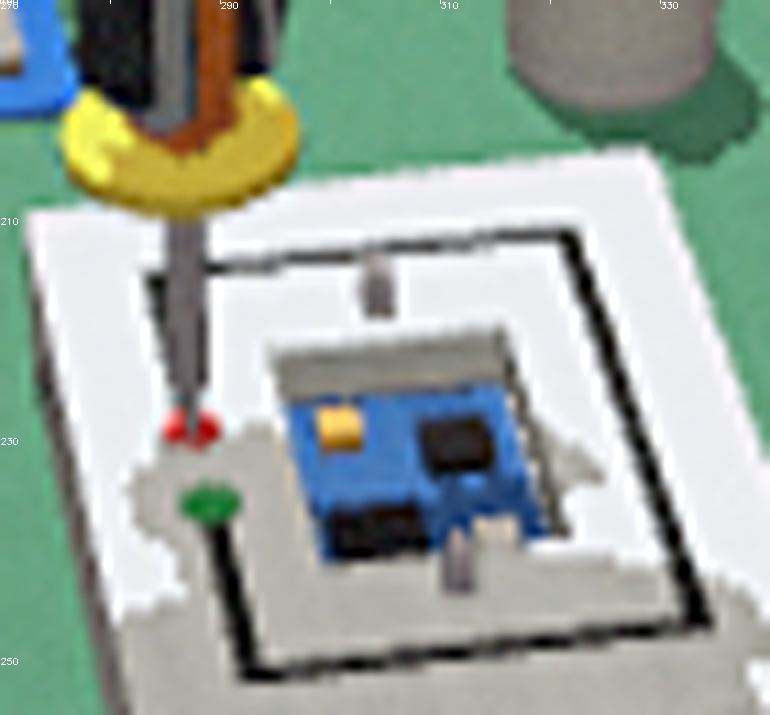

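The tip is on the red dot at (287.5,228.8), so the trace is done. I'll lift and return to the rest.

Request:
{"name": "move_arm", "arguments": {"increments": [{"linear": [0,0,0],"turn": [0,0,0],"gripper": 1},{"linear": [0,0,0],"turn": [0,0,0],"gripper": 1},{"linear": [0,-0.2,0],"turn": [0,0,0],"gripper": 1},{"linear": [0,-0.6,0],"turn": [0,0,0],"gripper": 1},{"linear": [0,-1.1,0],"turn": [0,0,0],"gripper": 1},{"linear": [0.1,-1.5,-0.03],"turn": [0,0,0],"gripper": 1},{"linear": [0.4,-1.7,-0.12],"turn": [0,0,0],"gripper": 1},{"linear": [0.9,-1.7,-0.27],"turn": [0,0,0],"gripper": 1}]}}

```text
t: 43.65
tool_pos: [0.5631, -0.0065, 0.2093]
tool_rot: [-1.567, -0.003, -0.878]
force: [1.0, 1.0, -1.4]
finger_gap: 0.0154
```

Request:
{"name": "move_arm", "arguments": {"increments": [{"linear": [0.6,0,-0.18],"turn": [0,0,0],"gripper": 1},{"linear": [1.3,0,-0.39],"turn": [0,0,0],"gripper": 1},{"linear": [2.0,0,-0.6],"turn": [0,0,0],"gripper": 1},{"linear": [2.7,0,-0.81],"turn": [0,0,0],"gripper": 1},{"linear": [3.4,0,-1.02],"turn": [0,0,0],"gripper": 1},{"linear": [4.0,0,-1.2],"turn": [0,0,0],"gripper": 1},{"linear": [4.4,0,-1.32],"turn": [0,0,0],"gripper": 1},{"linear": [4.48,0,-1.35],"turn": [0,0,0],"gripper": 1}]}}

```text
t: 44.45
tool_pos: [0.6531, -0.225, 0.2062]
tool_rot: [-1.571, -0.001, -0.882]
force: [0.1, 1.2, -1.1]
finger_gap: 0.0151
```

```bash
python3 -c "
from h import *
shot('32');crop('pics/side32.png',310,180,110,150,5,'pics/d38.png')
go(.653,-.2235,.205,-.88)"
```

```text
lin [ 0.014  0.025 -0.005] turn [-0.001 -0.005 -0.006] at [ 0.6527 -0.2228  0.2063] [-1.5707  0.0006 -0.8806] F [ 0.6  1.2 -1.5] gap 0.0152 t 44.55
```

View pics/d38.png

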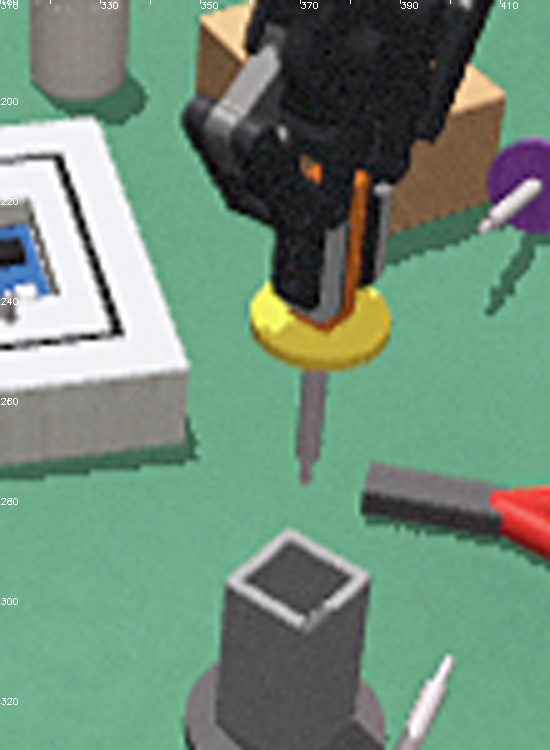

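Request:
{"name": "move_arm", "arguments": {"increments": [{"linear": [0.01,0.2,0],"turn": [0,0,0],"gripper": 1},{"linear": [0.01,0.5,0],"turn": [0,0,0],"gripper": 1},{"linear": [0.01,0.85,0],"turn": [0,0,0],"gripper": 1},{"linear": [0.01,1.2,0],"turn": [0,0,0],"gripper": 1},{"linear": [0.01,1.55,0],"turn": [0,0,0],"gripper": 1},{"linear": [0.01,1.85,0],"turn": [0,0,0],"gripper": 1},{"linear": [0.01,2.08,0],"turn": [0,0,0],"gripper": 1},{"linear": [0.01,2.18,0],"turn": [0,0,0],"gripper": 1}]}}

```text
t: 45.35
tool_pos: [0.6525, -0.2218, 0.0958]
tool_rot: [-1.572, 0.002, -0.879]
force: [0.1, 0.9, -0.5]
finger_gap: 0.0154
```

```bash
python3 -c "
from h import *
shot('33');crop('pics/side33.png',310,200,110,140,5,'pics/d39.png')
print(pl('side',(369.8,295.8),.078))
go(.653,-.2235,.0935,-.88)"
```

```text
[ 0.6535 -0.224   0.078 ]
lin [ 0.018  0.063 -0.013] turn [ 0.004  0.008 -0.011] at [ 0.6529 -0.2224  0.0966] [-1.5712  0.0012 -0.8792] F [-0.   1.  -0.9] gap 0.0153 t 45.45
```

View pics/d39.png

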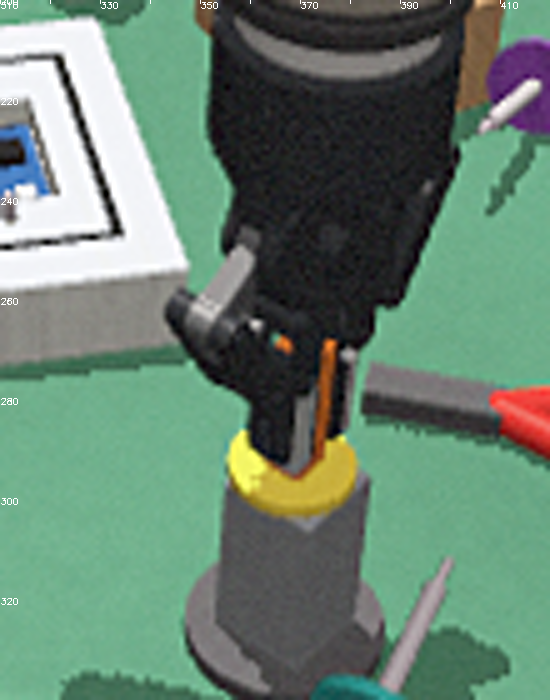

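The collar is about 3 mm above the rim. I'll lower it and release.

Request:
{"name": "move_arm", "arguments": {"increments": [{"linear": [0.018,0.03,-0.013],"turn": [0,0,0],"gripper": 1},{"linear": [0.018,0.06,-0.013],"turn": [0,0,0],"gripper": 1},{"linear": [0.018,0.065,-0.013],"turn": [0,0,0],"gripper": 1},{"linear": [0.018,0.065,-0.013],"turn": [0,0,0],"gripper": 1}]}}

```text
t: 45.85
tool_pos: [0.6534, -0.2243, 0.0943]
tool_rot: [-1.57, -0.0, -0.88]
force: [0.5, 0.2, -1.3]
finger_gap: 0.0151
```

```bash
python3 -c "
from h import *
go(.653,-.2235,.0935,-.88)"
```

```text
lin [-0.018  0.016  0.005] turn [-0.003  0.001  0.004] at [ 0.6534 -0.2243  0.0943] [-1.5705 -0.0004 -0.8799] F [ 0.5  0.2 -1.3] gap 0.0151 t 45.85
```

Request:
{"name": "move_arm", "arguments": {"increments": [{"linear": [-0.01,0.015,0],"turn": [0,0,0],"gripper": 1},{"linear": [-0.01,0.025,0],"turn": [0,0,0],"gripper": 1},{"linear": [-0.01,0.025,0],"turn": [0,0,0],"gripper": 1},{"linear": [-0.01,0.02,0],"turn": [0,0,0],"gripper": 0.3},{"linear": [-0.01,0.02,0],"turn": [0,0,0],"gripper": 0},{"linear": [-0.01,0.02,0],"turn": [0,0,0],"gripper": -0.3},{"linear": [-0.01,0.02,0],"turn": [0,0,0],"gripper": -0.4},{"linear": [-0.01,0.02,0],"turn": [0,0,0],"gripper": -0.4}]}}

```text
t: 46.65
tool_pos: [0.653, -0.2238, 0.0929]
tool_rot: [-1.571, 0.0, -0.88]
force: [0.3, 0.7, 0.3]
finger_gap: 0.0599
```

```bash
python3 -c "
from h import *
go(.653,-.2235,.0935,-.88)
shot('34');crop('pics/side34.png',310,200,110,140,5,'pics/d40.png')"
```

```text
lin [-0.005 -0.012  0.005] turn [-0.     0.002 -0.001] at [ 0.653  -0.2238  0.0929] [-1.5708  0.0001 -0.8798] F [0.3 0.7 0.3] gap 0.0599 t 46.65
```

View pics/d40.png

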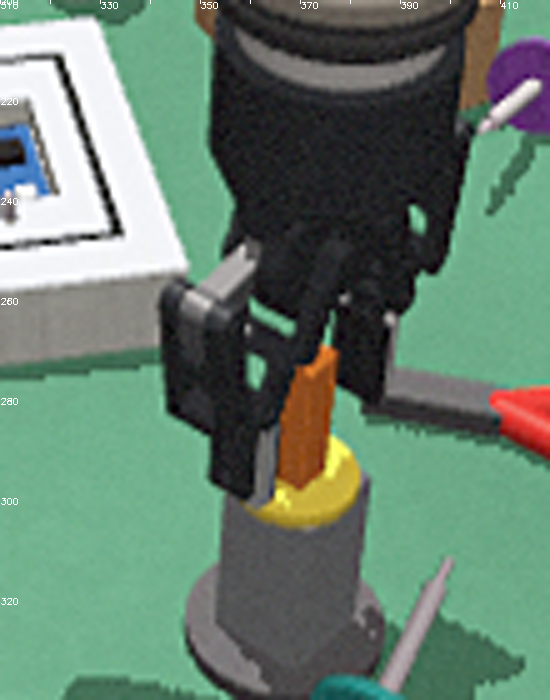

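The probe hangs upright, with its collar on the rim at (370,298). I'll retreat straight up.

Request:
{"name": "move_arm", "arguments": {"increments": [{"linear": [0,-0.3,0],"turn": [0,0,0],"gripper": -0.4},{"linear": [0,-0.7,0],"turn": [0,0,0],"gripper": -0.4},{"linear": [0,-1.2,0],"turn": [0,0,0],"gripper": -0.4},{"linear": [0,-1.8,0],"turn": [0,0,0],"gripper": -0.4},{"linear": [0,-2.2,0],"turn": [0,0,0],"gripper": -0.4}]}}

```text
t: 47.25
tool_pos: [0.6536, -0.2241, 0.2069]
tool_rot: [-1.569, -0.004, -0.88]
force: [0.9, -0.3, -0.3]
finger_gap: 0.0597
```

```bash
python3 -c "
from h import *
go(.4594,.3054,.2,-1.529)
shot('35')"
```

```text
lin [-10.638   0.107   3.756] turn [-0.028  6.199  0.028] at [ 0.6536 -0.2241  0.2069] [-1.569  -0.0036 -0.8798] F [ 0.9 -0.3 -0.3] gap 0.0597 t 47.25
```

View pics/side35.png

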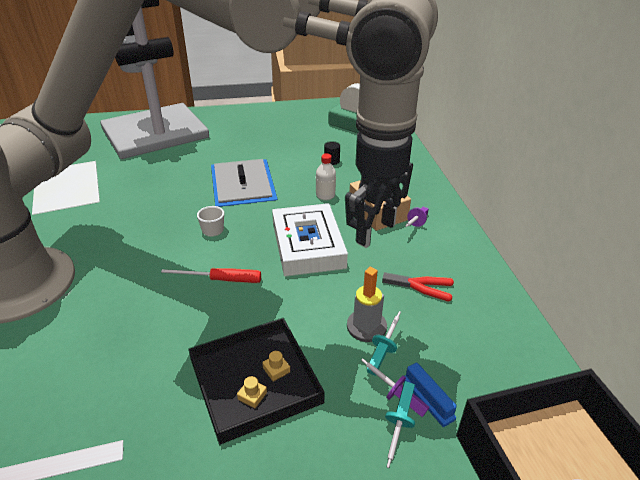

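View pics/top35.png

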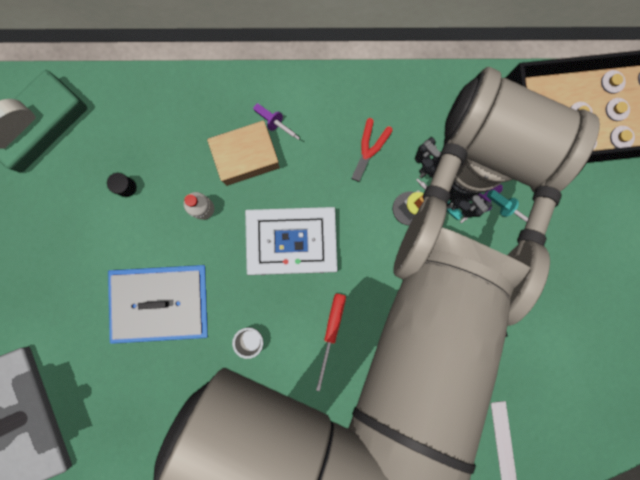

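The probe is in the rest. One weight was knocked a few centimetres aside but is still inside the tray at side view (252,392). I'll go to the cover.

Request:
{"name": "move_arm", "arguments": {"increments": [{"linear": [-10.64,0,3.76],"turn": [0,6.2,0],"gripper": -0.2},{"linear": [-10.64,0,3.76],"turn": [0,6.2,0],"gripper": -0.2},{"linear": [-10.64,0,3.76],"turn": [0,6.2,0],"gripper": -0.2},{"linear": [-10.64,0,3.76],"turn": [0,6.2,0],"gripper": -0.2},{"linear": [-10.64,0,3.76],"turn": [0,6.2,0],"gripper": -0.2},{"linear": [-10.64,0,3.76],"turn": [0,6.2,0],"gripper": -0.2},{"linear": [-10.64,0,3.76],"turn": [0,6.2,0],"gripper": -0.2},{"linear": [-10.64,0,3.76],"turn": [0,6.2,0],"gripper": -0.2}]}}

```text
t: 48.15
tool_pos: [0.514, 0.1532, 0.2028]
tool_rot: [-1.571, 0.0, -1.529]
force: [1.4, 0.8, -0.2]
finger_gap: 0.0513
```

```bash
python3 -c "
from h import *
go(.4594,.3054,.15,-1.529)
crop('pics/top35.png',100,255,115,95,6,'pics/d41.png')"
```

```text
lin [-3.087  1.056 -0.965] turn [ 0.005 -0.003 -0.001] at [0.514  0.1532 0.2028] [-1.5713  0.0001 -1.5293] F [ 1.4  0.8 -0.2] gap 0.0513 t 48.15
```

View pics/d41.png

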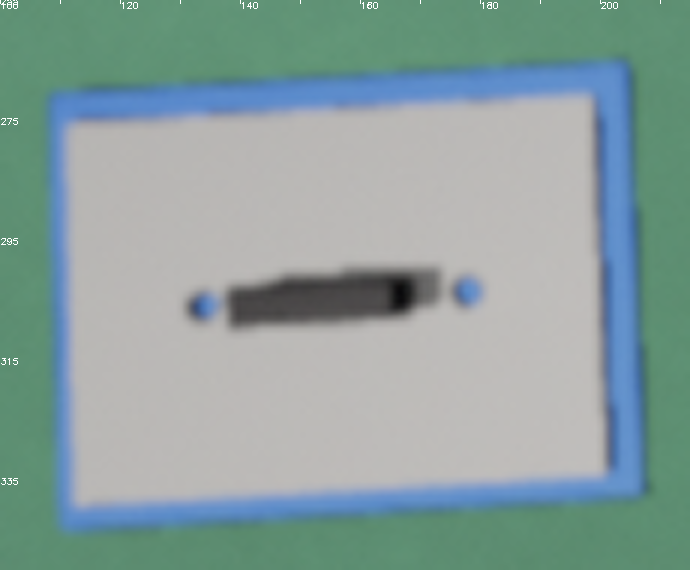

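Request:
{"name": "move_arm", "arguments": {"increments": [{"linear": [-3.08,0,-0.965],"turn": [0,0,0],"gripper": -0.2},{"linear": [-3.08,0,-0.965],"turn": [0,0,0],"gripper": -0.2},{"linear": [-3.08,0,-0.965],"turn": [0,0,0],"gripper": -0.2},{"linear": [-3.08,0.5,-0.965],"turn": [0,0,0],"gripper": -0.2},{"linear": [-3.08,1.0,-0.965],"turn": [0,0,0],"gripper": -0.2},{"linear": [-3.08,2.0,-0.965],"turn": [0,0,0],"gripper": -0.2},{"linear": [-3.08,2.0,-0.965],"turn": [0,0,0],"gripper": -0.2},{"linear": [-3.08,2.0,-0.965],"turn": [0,0,0],"gripper": -0.2}]}}

```text
t: 48.95
tool_pos: [0.4604, 0.3032, 0.1031]
tool_rot: [-1.573, -0.001, -1.529]
force: [0.6, 0.8, 1.1]
finger_gap: 0.0512
```

```bash
python3 -c "
from h import *
go(.4594,.3054,.0176,-1.529)"
```

```text
lin [-0.047  1.71  -0.016] turn [ 0.018 -0.002  0.007] at [0.4604 0.3032 0.1031] [-1.5727 -0.0008 -1.5292] F [0.6 0.8 1.1] gap 0.0512 t 48.95
```

Request:
{"name": "move_arm", "arguments": {"increments": [{"linear": [-0.03,0.4,-0.01],"turn": [0,0,0],"gripper": -0.2},{"linear": [-0.03,0.8,-0.01],"turn": [0,0,0],"gripper": -0.2},{"linear": [-0.03,1.2,-0.01],"turn": [0,0,0],"gripper": -0.2},{"linear": [-0.03,1.55,-0.01],"turn": [0,0,0],"gripper": -0.2},{"linear": [-0.03,1.69,-0.01],"turn": [0,0,0],"gripper": -0.2},{"linear": [-0.03,1.7,-0.01],"turn": [0,0,0],"gripper": -0.2},{"linear": [-0.03,1.7,-0.01],"turn": [0,0,0],"gripper": -0.2}]}}

```text
t: 49.65
tool_pos: [0.4613, 0.3053, 0.0197]
tool_rot: [-1.568, 0.001, -1.529]
force: [0.4, 1.8, -0.2]
finger_gap: 0.0509
```

```bash
python3 -c "
from h import *
go(.4594,.3054,.0176,-1.529)
cv2.imwrite('pics/s36.png',capture('side')[:,:,::-1]);crop('pics/s36.png',180,120,140,110,5,'pics/d42.png')"
```

```text
lin [-0.004  0.041 -0.039] turn [-0.024 -0.003 -0.011] at [0.4613 0.3053 0.0197] [-1.5683  0.0012 -1.5293] F [ 0.4  1.8 -0.2] gap 0.0509 t 49.65
```

View pics/d42.png

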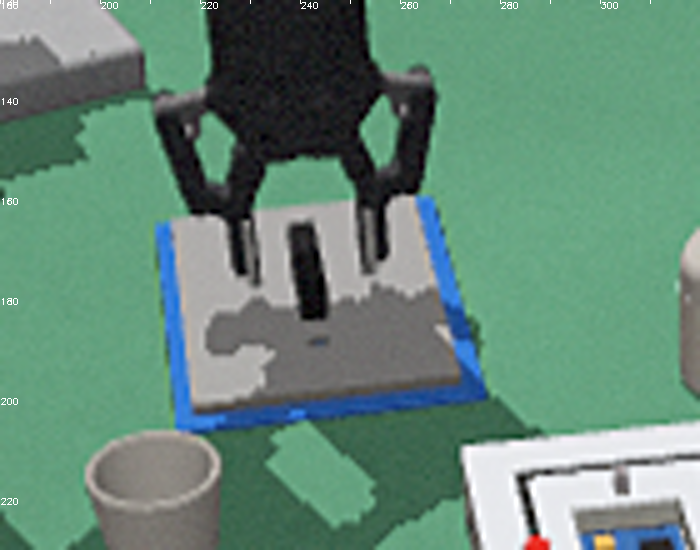

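Request:
{"name": "move_arm", "arguments": {"increments": [{"linear": [0,0.035,-0.03],"turn": [0,0,0],"gripper": -0.2},{"linear": [0,0.035,-0.03],"turn": [0,0,0],"gripper": 1},{"linear": [0,0.035,-0.03],"turn": [0,0,0],"gripper": 1},{"linear": [0,0.035,-0.03],"turn": [0,0,0],"gripper": 1},{"linear": [0,0.035,-0.03],"turn": [0,0,0],"gripper": 1},{"linear": [0,0.035,-0.03],"turn": [0,0,0],"gripper": 1},{"linear": [0,0.035,-0.03],"turn": [0,0,0],"gripper": 1},{"linear": [0,0.035,-0.03],"turn": [0,0,0],"gripper": 1}], "newtons": 90}}

```text
t: 50.5
tool_pos: [0.4589, 0.3049, 0.0168]
tool_rot: [-1.57, 0.0, -1.529]
force: [-0.4, 0.2, 5.6]
finger_gap: 0.012
```

```bash
python3 -c "
from h import *
go(.4594,.3054,.18,-1.529)"
```

```text
lin [-0.01  -3.264  0.012] turn [-0.006 -0.001 -0.003] at [0.4589 0.3049 0.0168] [-1.5702  0.0003 -1.5291] F [-0.4  0.2  5.6] gap 0.012 t 50.5
```

Request:
{"name": "move_arm", "arguments": {"increments": [{"linear": [0,-0.1,0],"turn": [0,0,0],"gripper": 1},{"linear": [0,-0.3,0],"turn": [0,0,0],"gripper": 1},{"linear": [0,-0.6,0],"turn": [0,0,0],"gripper": 1},{"linear": [0,-1.1,0],"turn": [0,0,0],"gripper": 1},{"linear": [0,-1.7,0],"turn": [0,0,0],"gripper": 1},{"linear": [0,-2.3,0],"turn": [0,0,0],"gripper": 1},{"linear": [0,-2.8,0],"turn": [0,0,0],"gripper": 1},{"linear": [0,-3.0,0],"turn": [0,0,0],"gripper": 1}]}}

```text
t: 51.3
tool_pos: [0.4596, 0.3053, 0.1693]
tool_rot: [-1.567, 0.002, -1.529]
force: [-0.1, 1.1, -2.3]
finger_gap: 0.0121
```

```bash
python3 -c "
from h import *
go(.5843,.025,.167,-1.55)
cv2.imwrite('pics/s37.png',capture('side')[:,:,::-1])"
```

```text
lin [5.705 0.045 2.257] turn [-0.04   0.201 -0.018] at [0.4596 0.3053 0.1693] [-1.5666  0.0018 -1.529 ] F [-0.1  1.1 -2.3] gap 0.0121 t 51.3
```

View pics/s37.png

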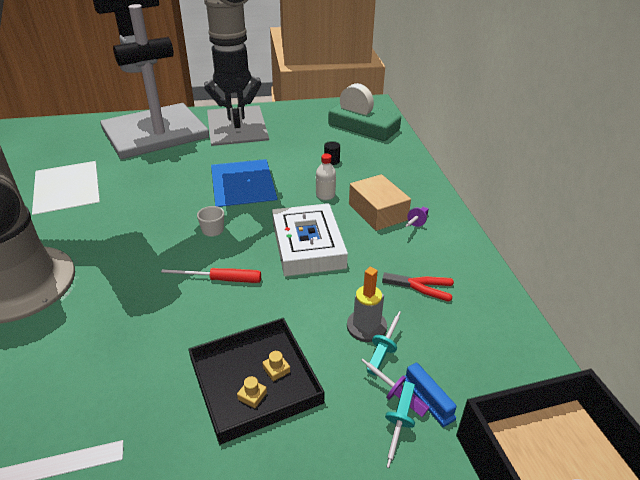

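The cover is held level. I'll carry it back to the housing.

Request:
{"name": "move_arm", "arguments": {"increments": [{"linear": [0.2,0,0.08],"turn": [0,0,0],"gripper": 1},{"linear": [0.5,0,0.2],"turn": [0,0,0],"gripper": 1},{"linear": [0.9,0,0.36],"turn": [0,0,0],"gripper": 1},{"linear": [1.35,0,0.53],"turn": [0,0.05,0],"gripper": 1},{"linear": [1.8,0,0.71],"turn": [0,0.1,0],"gripper": 1},{"linear": [2.25,0,0.89],"turn": [0,0.15,0],"gripper": 1},{"linear": [2.7,0,1.07],"turn": [0,0.2,0],"gripper": 1},{"linear": [3.15,0,1.25],"turn": [0,0.2,0],"gripper": 1}]}}

```text
t: 52.15
tool_pos: [0.5275, 0.1475, 0.1645]
tool_rot: [-1.574, -0.001, -1.551]
force: [-0.4, 0.1, -2.7]
finger_gap: 0.0121
```

```bash
python3 -c "
from h import *
go(.5843,.025,.167,-1.55)"
```

```text
lin [ 2.472 -0.052  1.087] turn [ 0.031 -0.011  0.006] at [0.5275 0.1475 0.1645] [-1.574  -0.0006 -1.5511] F [-0.4  0.1 -2.7] gap 0.0121 t 52.15
```

Request:
{"name": "move_arm", "arguments": {"increments": [{"linear": [0.45,0,0.2],"turn": [0,0,0],"gripper": 1},{"linear": [0.9,0,0.4],"turn": [0,0,0],"gripper": 1},{"linear": [1.3,0,0.57],"turn": [0,0,0],"gripper": 1},{"linear": [1.7,0,0.75],"turn": [0,0,0],"gripper": 1},{"linear": [2.05,0,0.9],"turn": [0,0,0],"gripper": 1},{"linear": [2.3,0,1.02],"turn": [0,0,0],"gripper": 1},{"linear": [2.35,0,1.04],"turn": [0,0,0],"gripper": 1},{"linear": [2.35,0,1.04],"turn": [0,0,0],"gripper": 1}]}}

```text
t: 52.95
tool_pos: [0.5818, 0.0331, 0.1655]
tool_rot: [-1.572, 0.0, -1.551]
force: [-0.0, 0.9, -2.0]
finger_gap: 0.0122
```

Request:
{"name": "move_arm", "arguments": {"increments": [{"linear": [0,0.5,0],"turn": [0,0,0],"gripper": 1},{"linear": [0,0.9,0],"turn": [0,0,0],"gripper": 1},{"linear": [0,1.2,0],"turn": [0,0,0],"gripper": 1},{"linear": [0,1.2,0],"turn": [0,0,0],"gripper": 1},{"linear": [0,1.2,0],"turn": [0,0,0],"gripper": 1}]}}

```text
t: 53.45
tool_pos: [0.582, 0.0343, 0.1065]
tool_rot: [-1.571, 0.0, -1.549]
force: [0.2, 0.9, -2.0]
finger_gap: 0.0123
```

```bash
python3 -c "
from h import *
go(.5843,.0249,.08,-1.55)"
```

```text
lin [0.19  0.53  0.042] turn [ 0.002  0.009 -0.002] at [0.582  0.0343 0.1065] [-1.571   0.0002 -1.5491] F [ 0.2  0.9 -2. ] gap 0.0123 t 53.45
```

Request:
{"name": "move_arm", "arguments": {"increments": [{"linear": [0.1,0.1,0.02],"turn": [0,0,0],"gripper": 1},{"linear": [0.19,0.25,0.042],"turn": [0,0,0],"gripper": 1},{"linear": [0.19,0.4,0.042],"turn": [0,0,0],"gripper": 1},{"linear": [0.19,0.5,0.042],"turn": [0,0,0],"gripper": 1},{"linear": [0.19,0.5,0.042],"turn": [0,0,0],"gripper": 1},{"linear": [0.19,0.5,0.042],"turn": [0,0,0],"gripper": 1}]}}

```text
t: 54.05
tool_pos: [0.5844, 0.0242, 0.0811]
tool_rot: [-1.571, 0.0, -1.55]
force: [-0.1, 0.3, -1.9]
finger_gap: 0.0116
```

```bash
python3 -c "
from h import *
go(.5843,.0249,.068,-1.55)
shot('38');crop('pics/side38.png',250,150,120,130,5,'pics/d43.png');crop('pics/top38.png',235,195,120,90,6,'pics/d44.png')"
```

```text
lin [-0.013  0.262 -0.002] turn [ 0.002 -0.    -0.002] at [0.5844 0.0242 0.0811] [-1.571   0.0002 -1.55  ] F [-0.1  0.3 -1.9] gap 0.0116 t 54.05
```

View pics/d43.png

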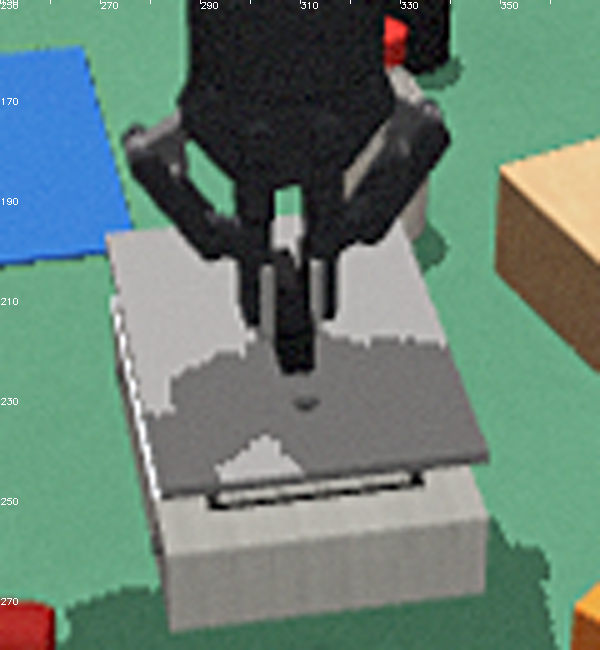

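View pics/d44.png

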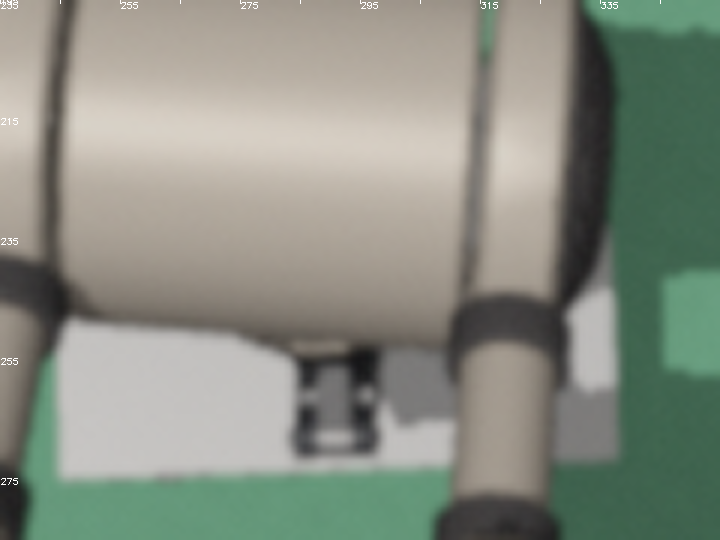

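```bash
python3 -c "
from h import *
c,s=np.cos(.0165),np.sin(.0165)
def cor(p,x,y,z): return (p[0]+c*x-s*y,p[1]+s*x+c*y,z)
for p in [(.5857,.0251),(.5847,.0245)]:
  for a in [(-.065,-.09),(.065,-.09)]: print(p,a,proj('side',cor(p,*a,.068)),proj('side',cor(p,*a,.074)), 'deck',proj('side',cor(p,*a,.04)))
print('hole',proj('side',cor((.5857,.0251),0,-.045,.074)))
crop('pics/side38.png',270,220,85,45,9,'pics/d45.png')"
```

```text
(0.5857, 0.0251) (-0.065, -0.09) [282.7748 250.0486] [282.6719 247.6369] deck [283.245  261.0738]
(0.5857, 0.0251) (0.065, -0.09) [348.492  242.6123] [348.6282 240.2178] deck [347.8691 253.5624]
(0.5847, 0.0245) (-0.065, -0.09) [282.2952 250.2975] [282.1905 247.8852] deck [282.7737 261.3249]
(0.5847, 0.0245) (0.065, -0.09) [348.0598 242.8522] [348.1945 240.4572] deck [347.4436 253.8047]
hole [311.8279 230.0294]
```

View pics/d45.png

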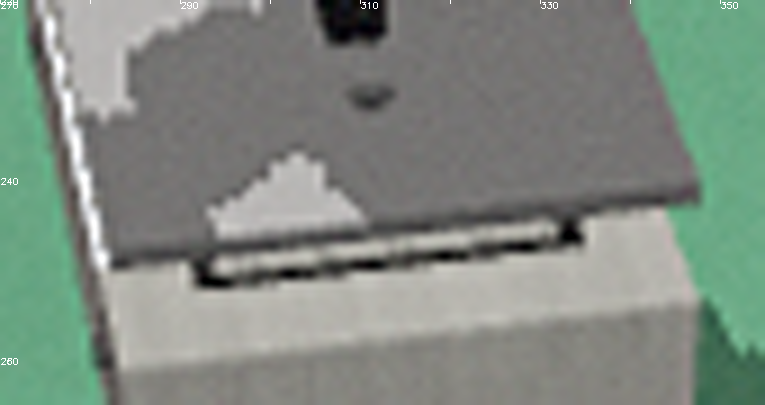

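Request:
{"name": "move_arm", "arguments": {"increments": [{"linear": [-0.012,0.05,0.006],"turn": [0,0,0],"gripper": 1},{"linear": [-0.012,0.12,0.006],"turn": [0,0,0],"gripper": 1},{"linear": [-0.012,0.2,0.006],"turn": [0,0,0],"gripper": 1},{"linear": [-0.012,0.28,0.006],"turn": [0,0,0],"gripper": 1},{"linear": [-0.012,0.34,0.006],"turn": [0,0,0],"gripper": 1},{"linear": [-0.012,0.4,0.006],"turn": [0,0,0],"gripper": 1},{"linear": [-0.012,0.4,0.006],"turn": [0,0,0],"gripper": 1}]}}

```text
t: 54.85
tool_pos: [0.5845, 0.0248, 0.0607]
tool_rot: [-1.572, 0.0, -1.55]
force: [0.1, 1.2, -3.2]
finger_gap: 0.0119
```

```bash
python3 -c "
from h import *
go(.5843,.0249,.0532,-1.55)
cv2.imwrite('pics/s39.png',capture('side')[:,:,::-1]);crop('pics/s39.png',265,195,90,70,8,'pics/d46.png')"
```

```text
lin [-0.002  0.151 -0.003] turn [ 0.008 -0.    -0.001] at [0.5845 0.0248 0.0607] [-1.5716  0.0001 -1.55  ] F [ 0.1  1.2 -3.2] gap 0.0119 t 54.85
```

View pics/d46.png

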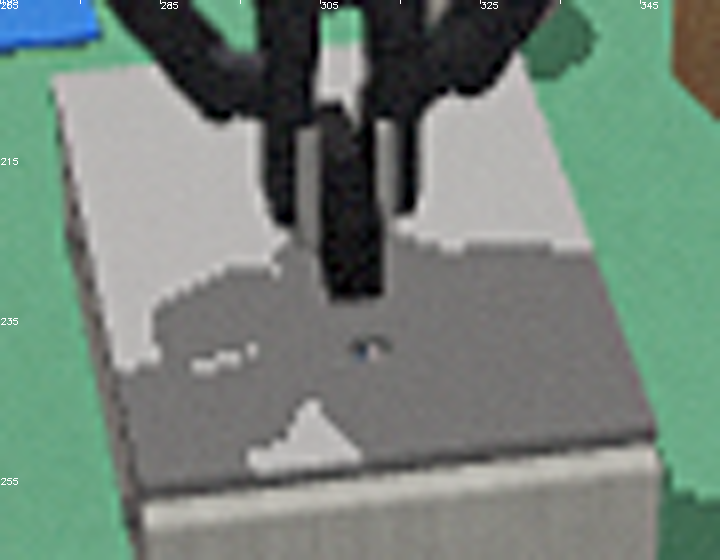

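The pins are in the holes: there is no extra force and a pin shows in the near hole at (311,239). I'll lower it home.

Request:
{"name": "move_arm", "arguments": {"increments": [{"linear": [0,0.04,0],"turn": [0,0,0],"gripper": 1},{"linear": [0,0.08,0],"turn": [0,0,0],"gripper": 1},{"linear": [0,0.12,0],"turn": [0,0,0],"gripper": 1},{"linear": [0,0.15,0],"turn": [0,0,0],"gripper": 1},{"linear": [0,0.17,0],"turn": [0,0,0],"gripper": 1},{"linear": [0,0.17,0],"turn": [0,0,0],"gripper": 1}]}}

```text
t: 55.5
tool_pos: [0.5847, 0.0248, 0.0528]
tool_rot: [-1.571, 0.0, -1.55]
force: [-1.0, 0.4, -1.7]
finger_gap: 0.0119
```

```bash
python3 -c "
from h import *
go(.5843,.0249,.0532,-1.55)
cv2.imwrite('pics/s40.png',capture('side')[:,:,::-1]);crop('pics/s40.png',265,195,90,70,8,'pics/d47.png')"
```

```text
lin [-0.002 -0.008 -0.008] turn [ 0.001 -0.    -0.001] at [0.5847 0.0248 0.0528] [-1.5709  0.0001 -1.55  ] F [-1.   0.4 -1.7] gap 0.0119 t 55.5
```

View pics/d47.png

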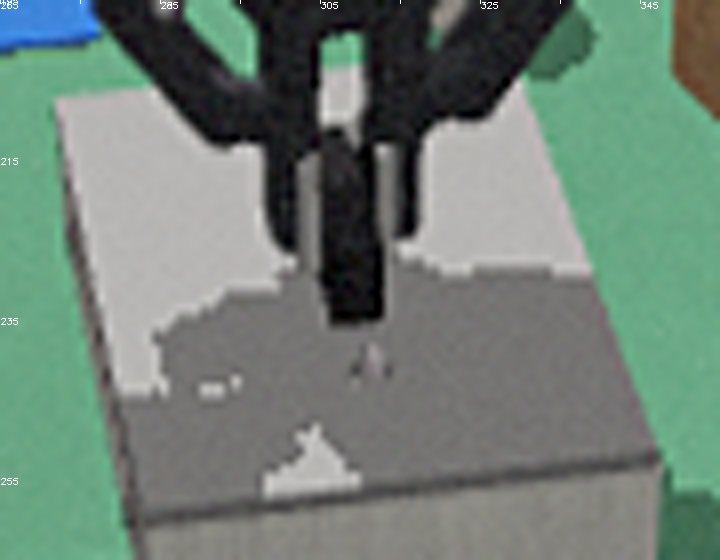

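Request:
{"name": "move_arm", "arguments": {"increments": [{"linear": [0,0.02,0],"turn": [0,0,0],"gripper": 1},{"linear": [0,0.035,0],"turn": [0,0,0],"gripper": 1},{"linear": [0,0.035,0],"turn": [0,0,0],"gripper": 1},{"linear": [0,0.035,0],"turn": [0,0,0],"gripper": 1}]}}

```text
t: 55.95
tool_pos: [0.5848, 0.0248, 0.0528]
tool_rot: [-1.57, -0.0, -1.55]
force: [-5.6, 0.1, 12.6]
finger_gap: 0.0122
```

Request:
{"name": "move_arm", "arguments": {"increments": [{"linear": [0,0,0],"turn": [0,0,0],"gripper": 0.3},{"linear": [0,0,0],"turn": [0,0,0],"gripper": -0.2},{"linear": [0,0,0],"turn": [0,0,0],"gripper": -0.2},{"linear": [0,0,0],"turn": [0,0,0],"gripper": -0.2},{"linear": [0,-0.4,0],"turn": [0,0,0],"gripper": -0.2},{"linear": [0,-1.2,0],"turn": [0,0,0],"gripper": -0.2},{"linear": [0,-2.2,0],"turn": [0,0,0],"gripper": -0.2},{"linear": [0,-3.0,0],"turn": [0,0,0],"gripper": -0.2}]}}

```text
t: 56.75
tool_pos: [0.585, 0.0248, 0.2034]
tool_rot: [-1.569, -0.0, -1.55]
force: [0.6, 0.2, -0.1]
finger_gap: 0.0509
```

```bash
python3 -c "
from h import *
go(.36,.3,.25,-1.0)
"
```

```text
lin [-5.597 -0.939 -4.384] turn [-0.014 -5.253  0.004] at [0.585  0.0248 0.2034] [-1.5693 -0.0001 -1.55  ] F [ 0.6  0.2 -0.1] gap 0.0509 t 56.75
```

The cover met the deck firmly, with 12.6 N up, and I released it. I'll back the arm off for a last look.

Request:
{"name": "move_arm", "arguments": {"increments": [{"linear": [-5.6,-0.9,-4.4],"turn": [0,-5.2,0],"gripper": -0.2},{"linear": [-5.6,-0.9,-4.4],"turn": [0,-5.2,0],"gripper": -0.2},{"linear": [-5.6,-0.9,-4.4],"turn": [0,-5.2,0],"gripper": -0.2},{"linear": [-5.6,-0.9,-4.4],"turn": [0,-5.2,0],"gripper": -0.2},{"linear": [-5.6,-0.9,-4.4],"turn": [0,-5.2,0],"gripper": -0.2},{"linear": [-5.6,-0.9,-4.4],"turn": [0,-5.2,0],"gripper": -0.2},{"linear": [-5.6,-0.9,-4.4],"turn": [0,-5.2,0],"gripper": -0.2},{"linear": [-5.6,-0.9,-4.4],"turn": [0,-5.2,0],"gripper": -0.2}]}}

```text
t: 57.55
tool_pos: [0.356, 0.3033, 0.2469]
tool_rot: [-1.57, 0.001, -1.001]
force: [0.6, 0.8, -0.6]
finger_gap: 0.0511
```

```bash
python3 -c "
from h import *
shot('41');crop('pics/top41.png',235,195,120,90,6,'pics/d48.png');crop('pics/side41.png',250,180,120,120,5,'pics/d50.png')
print(readout.sense()['t'],readout.sense()['tool_pos'])"
```

```text
57.65 [0.3581 0.3013 0.2463]
```

View pics/side41.png

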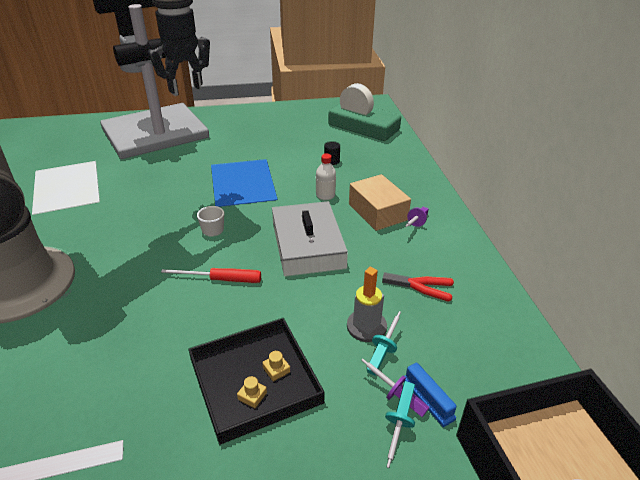

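View pics/top41.png

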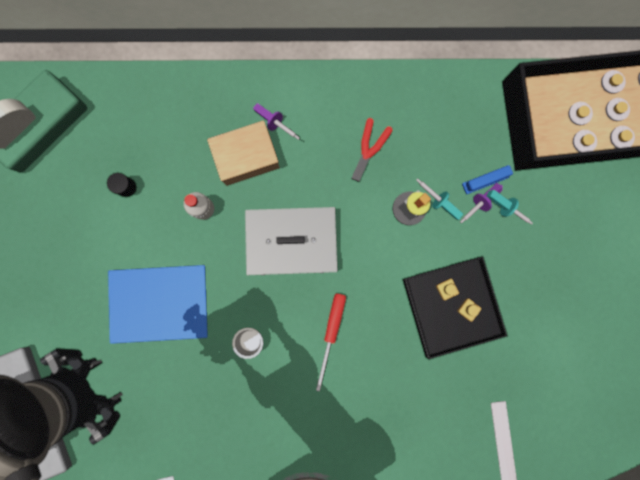

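View pics/d48.png

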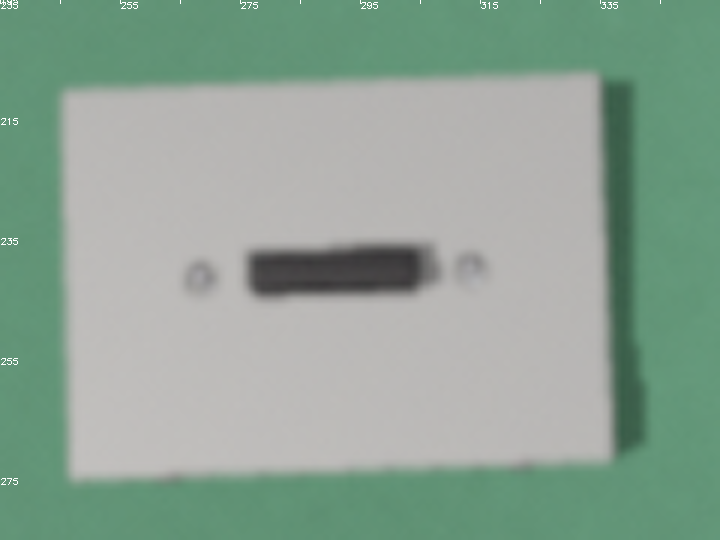

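View pics/d50.png

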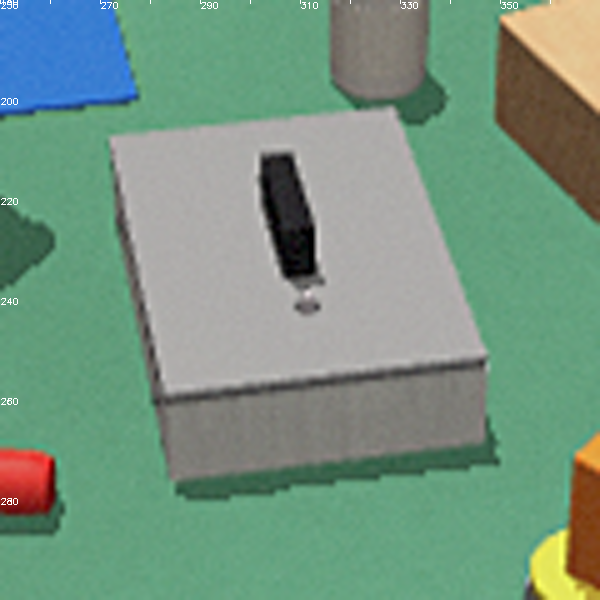

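The cover is flush on the housing, with its corners within a pixel of where they started. The probe is upright in its rest, both weights are in the tray, and the robot is clear. I'll hand the job in.

```bash
python3 -c "
from plant import job
print(job.finish_job())"
```

```text
the job is handed in; nothing more can be done
None
```

I finished all the steps in the order asked and handed the job in at about 58 s. Only two of the four weights were there, and both are now in the tray.

**Last checks**
- **Cover:** it is back flush on the pins, with its corners within about a pixel of the starting picture. It met the deck with 12.6 N when pressed home. Earlier it lay on the pad within about 3 mm of the middle.
- **Probe:** it hangs upright in the rest by its collar.
- **Weights:** both stand upright inside the tray. One was knocked a few centimetres aside during the run but stayed in the tray, so I left it.
- **Trace:** the tip ran from the green dot to the red dot at about 2.5 cm/s. By the pictures and the tool readings it stayed within about 1 mm of the seam line.

**What disagreed or went less than perfectly**
- **Cameras:** the top and side views differed by about 2 mm in x on the housing. I used the side view for the trace, because it matched the tool position there.
- **Contact in the trace:** the tip touched the deck with up to 7 N on the first stretch. After I raised it slightly, no contact force showed; I estimate it ran within about half a millimetre of the deck.
- **Bystanders:** the purple and turquoise look-alike styluses tipped over by themselves in the first seconds, with the arm not near them. The other things look unmoved.

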